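Set the glass shelf plates out for scrubbing

ROBOT

A 6-joint arm with a two-finger parallel gripper is mounted at the origin on the work surface. World frame = base frame: x ahead of the robot, y to its left, z up, the work surface at z = 0. Lengths are in m, angles in rad, forces in N, time in s.
With the tool pointing down it reaches from about 0.4 to 0.825 m from the base axis. Payload 7 kg.
Tool frame: the origin (TCP) lies at the centre of the arm's flange, where the gripper is bolted on; the fingertips stand 178 mm ahead of it and the grasp point (between the pads) lies 159 mm ahead of it; x points along the fingers, z is the direction in which the jaws open and shut, and the axes are right-handed (so a half turn about x gives the same grasp; the last joint's range is limited). The gripper opens to 88 mm and grips with 3 to 60 N. Pads are 19 mm wide; open, the fingers measure 130 mm over their backs; the gripper's body (78 mm by 193 mm) begins 47 mm behind the grasp point.
Start: joints at [1.483, 0.359, 0.012, 0, -1.224, -0.288], TCP at [0.248, 0.628, 0.405] pointing down, gripper open.
Joint ranges: [-3.07, 3.07], [-1.43, 2.12], [-1.02, 1.25], [-3.03, 1.67], [-3.05, -0], [-3.03, 3.03]. Speed limits (rad/s): [2.39, 2.39, 3.01, 3.14, 3.14, 3.14].

INTERFACE

Orientations are given as [roll, pitch, yaw] about the fixed x, y, z axes, in that order (R = Rz(yaw) Ry(pitch) Rx(roll)).
In Python, from station import telemetry, optics, job_done, finder gives the robot as it stands.
- The arm moves only by the tool play_rows, never from a script. Its argument "steps" is a list of rows, each an object of numbers: "gripper": the opening, from 0 (shut) to 1 (fully open); "tx", "ty", "tz": the shift along the tool's x, y, z in units of 25 mm (1.0 is 25 mm); "ax", "ay", "az": the turn, a rotation vector about the tool's x, y, z in units of 6 degrees (1.0 is 6 degrees). In form: [{"gripper": .., "tx": .., "ty": .., "tz": .., "ax": .., "ay": .., "az": ..}, ...]. A call has 1 to 20 rows; each row shifts and turns the commanded pose from where the row before left it, along the tool's axes as they then stand; what a row does not reach is not made up. A row lasts 1/12 s, in which the tool goes at most 41.7 mm and 7.16 degrees, less where a joint would pass 70% of its speed; a pose out of reach is approached as far as the arm can. A call is refused whole if a number of a shift passes 1 or a number of a turn 1, either way. A call with a gripper value outside its range is refused whole. The fingers move at their own pace and stop on an object; "newtons" is the grip in N (left out, the last holds). Time passes only in rows, so rows that do not move let the fingers close. It gives the time, the measured TCP pose, the force and the opening at its end, in the units of the state.
- telemetry.get_state(): the state, without advancing time (a new reading comes with each control period).
- optics.grab_frame(name): name is "side" or "top" or "wrist"; returns the picture (384x512x3 uint8, red, green, blue); there is no depth.
- optics.calibration(name): a dict with "fx", "fy", "cx", "cy" (pixels), "T" (4x4, takes a point from camera to world coordinates); the wrist camera has in their place "mount" (4x4, takes a point from camera to tool coordinates, whose origin is the TCP and whose axes are the tool frame's). Camera axes: x right, y down, z forward; pixel columns grow to the right and rows downward; lengths in m; the calibration is good to about 2 mm. A picture is of the moment at which its call begins: read the wrist's pose just before it. calibration takes no time and is no camera call.
- job_done(): hands the job in, once; it reports no verdict.
Trained networks look in the newest picture that a camera, given by its name, has taken for a name from the list of things; names that differ only in an ending like _2 or _b are one class to them, and where a whole thing is asked for, a point or a joint stands for the part that bears it (a point fixed in the world has none). Each returns a list of dicts, best first, with "confidence" (0 to 1); they miss things now and then, are a little off and sometimes report something else, mostly with a low value. They report only what shows in the picture. A call takes as long as a camera call.
- finder.look_for(query, camera): "extent" ([left, top, right, bottom] in pixels, round what is visible of it).
- finder.silhouettes(query, camera): "pixels" (384x512 bool, what is visible of it) and "extent" ([left, top, right, bottom] in pixels, round what is visible of it).
- finder.pinpoint(query, camera): "location" ([row, column] in pixels: a listed point, or the origin of a listed thing).
The state is a dict: "t": time; "q": joint angles; "qd": joint speeds; "joint_efforts": joint torques, N m; "eef_pos": TCP position; "ee_rot": TCP orientation; "force": force on the tool from outside, world axes, zero at the start; "moment": the same for the moment, N m; "width": finger opening in m.
Only numpy, scipy, OpenCV 4.12 (cv2) and the standard library are available. Lean on these libraries where they do the work, as an engineer would, in place of code of your own. Each camera call takes 0.05 s, during which the arm holds its last target.

TASK

Get the bathroom's glass shelf plates ready to be scrubbed: slide every plate up out of the slotted stand and lay it flat on the floor of the wash tray, none on top of another and without dropping any, and take both brushes out of their holder and lay them down in the blue dish. When all of that is done, press the cleaner bottle's pump right down and let it come back up. Leave the duck, the lotion bottle and the plant where they are.

Things in the scene. Friction and masses are not known exactly. Their poses are not given: they have to be found in the camera images.
- stand: Fixed bamboo storage stand, 176 (x) x 80 (y) x 42 high. Origin: centre of its underside. Four upright slots side by side along its x axis at x = -60, -20, 20, 60 mm; each slot is 11 mm wide in x, 66 mm in y, its floor 12 mm above the counter and its mouth 42 mm above the counter (30 mm deep). Not every slot is filled.
- plate0: Sea-green glass plate, 8 (its x, the thickness) x 60 (its y, the width) x 90 mm (its z, the height), 110 g. Origin: its centre. It starts on edge in a slot of the stand, z axis up, faces towards the stand's +x and -x, with 60 mm of its height showing above the slot. May be absent (None).
- plate1: Sea-green glass plate, 8 (its x, the thickness) x 60 (its y, the width) x 90 mm (its z, the height), 110 g. Origin: its centre. It starts on edge in a slot of the stand, z axis up, faces towards the stand's +x and -x, with 60 mm of its height showing above the slot. May be absent (None).
- plate2: Sea-green glass plate, 8 (its x, the thickness) x 60 (its y, the width) x 90 mm (its z, the height), 110 g. Origin: its centre. It starts on edge in a slot of the stand, z axis up, faces towards the stand's +x and -x, with 60 mm of its height showing above the slot. May be absent (None).
- plate3: Sea-green glass plate, 8 (its x, the thickness) x 60 (its y, the width) x 90 mm (its z, the height), 110 g. Origin: its centre. It starts on edge in a slot of the stand, z axis up, faces towards the stand's +x and -x, with 60 mm of its height showing above the slot. May be absent (None).
- tray: Fixed dark grey wash tray, 252 (x) x 262 (y) mm outside. Origin: centre of its underside. Flat inner floor 240 x 250 mm, 6 mm above the counter; rim 6 mm thick, its top 14 mm above the counter.
- holder: Fixed white ceramic brush holder, 40 (x) x 100 (y) x 66 mm high, open at the top. Origin: centre of its underside. Three wells in a row along its y axis, each 30 (x) x about 27 mm (y), floor 5 mm above the counter; the brushes stand in the two outer wells at y = +31.5 and -31.5 mm, the middle one is empty.
- brush0: Small scrubbing brush with an orange handle, 150 mm long, 50 g. Origin: centre of the bristle end; z axis runs along the brush to the handle's end. Head 22 x 22 mm from z = 0 to 38 mm, square handle 14 x 14 mm from z = 36 to 150 mm. It starts upright in the holder, bristles down, the handle sticking out about 89 mm above the rim, perhaps leaning a little.
- brush1: Small scrubbing brush with a blue handle, 150 mm long, 50 g. Origin: centre of the bristle end; z axis runs along the brush to the handle's end. Head 22 x 22 mm from z = 0 to 38 mm, square handle 14 x 14 mm from z = 36 to 150 mm. It starts upright in the holder, bristles down, the handle sticking out about 89 mm above the rim, perhaps leaning a little.
- brush0_mid (a point): Middle of brush0's length, on its axis, 75 mm from the bristle end (axes as the brush).
- brush1_mid (a point): Middle of brush1's length, on its axis, 75 mm from the bristle end (axes as the brush).
- dish: Loose blue ceramic dish, 200 (x) x 130 (y) x 18 mm high, 500 g, open at the top. Origin: centre of its underside. Walls 5 mm, inner floor 190 x 120 mm, 5 mm above the counter.
- cleaner: Fixed brown cleaner bottle, 62 mm across. Origin: centre of its underside. It carries the black sprung pump cap, 36 mm across, whose top is 168 mm above the counter.
- pump (a joint): How far the pump cap is pressed down, m: 0 up, 0.010 right down. A spring (2 to 9 N) pushes it back up.
- pump_top (a point): Centre of the top face of the pump cap, moves with it.
- duck: Yellow toy duck, loose, 52 mm across, 77 mm high, a bystander. Origin: centre of its underside.
- lotion: White lotion bottle, loose, 54 mm across, 130 mm high, a bystander. Origin: centre of its underside.
- plant: Small succulent in a white pot, loose, pot 80 mm across and 65 mm high, leaves to 120 mm, a bystander. Origin: centre of its underside.

How it is judged:
By the outcome, as a careful person would: the job done as asked, in the order asked, and still so for the second after the job is handed in, with the robot touching nothing.
Of plate0, plate1, plate2, plate3 only 3 to 4 are there at a start; the rules pass over those that are not, and their reading is None.
At some moment in a run one of dish, brush0, brush1 may be knocked a few centimetres aside while the robot is not near it.
It also fails if it takes over 210 s, if anything falls off the work surface, if the arm or the gripper's body presses on something with over 40 N, if the wrist force passes 120 N, or if a joint passes its speed limit or range.

## Working session

There is one attempt and no reset: what is moved stays moved. The work goes in short steps, Python scripts to look and compute and a tool call to move; the robot and the scene stay as the last step left them, time stands still between calls to the robot, and variables do not carry over. Pictures are saved under pics/ and viewed, and the job is handed in when it is done.

Besides the shell and the picture viewer there is one more tool, called in YAML: its name, and indented under it one key for each argument. play_rows: Moves the arm, as the interface text tells. Its arguments: {"type":"object","properties":{"steps":{"type":"array"},"newtons":{"type":"number"}},"required":["steps"]}

```bash
ls; mkdir -p pics; python3 - <<'E'
from station import telemetry, optics
import cv2
s=telemetry.get_state();print(s)
for n in("side","top","wrist"):
    f=optics.grab_frame(n);cv2.imwrite(f"pics/{n}0.png",f[:,:,::-1]);c=optics.calibration(n);print(n,c)
E
```

```text
pics
{'t': 0.0, 'q': array([ 1.48307938e+00,  3.59369190e-01,  1.10386404e-02, -3.67325471e-04,
       -1.22410133e+00, -2.88096320e-01]), 'qd': array([-0.00075574, -0.00106675,  0.00123359,  0.00081905, -0.00101354,
        0.00065808]), 'joint_efforts': array([ 1.69017716e-03, -5.82713985e+01,  2.93038934e+01,  6.99707463e+00,
        6.87621126e-03, -1.53871306e-04]), 'eef_pos': array([0.24767213, 0.62769597, 0.40372199]), 'ee_rot': array([ 0.08005366,  1.5691247 , -1.86668103]), 'force': array([-0.15044439,  0.33225301,  0.01939834]), 'moment': array([0.03045358, 0.00535275, 0.01136965]), 'width': 0.0876503907353434}
side {'fx': 395.25649769412206, 'fy': 395.25649769412206, 'cx': 255.31119750782776, 'cy': 192.16257692669663, 'T': array([[ 7.26180347e-01, -4.10071023e-01,  5.51818683e-01,
        -8.06038762e-04],
       [-6.87483792e-01, -4.39319968e-01,  5.78242166e-01,
        -7.37959851e-01],
       [ 5.30460929e-03, -7.99274497e-01, -6.00942709e-01,
         7.76727352e-01],
       [ 0.00000000e+00,  0.00000000e+00,  0.00000000e+00,
         1.00000000e+00]])}
top {'fx': 451.6503528259265, 'fy': 451.6503528259265, 'cx': 248.57535240303505, 'cy': 186.1284249914981, 'T': array([[ 0.02529094, -0.99788367,  0.05990447,  0.52648758],
       [-0.99962093, -0.02459187,  0.01237857, -0.09027037],
       [-0.01087921, -0.06019483, -0.99812736,  1.37629824],
       [ 0.        ,  0.        ,  0.        ,  1.        ]])}
wrist {'fx': 286.55484184097475, 'fy': 286.55484184097475, 'cx': 252.64087459426955, 'cy': 191.06105594996714, 'mount': array([[ 1.44047083e-04, -2.63957271e-01,  9.64534364e-01,
         2.06698451e-02],
       [-1.43026048e-04, -9.64534369e-01, -2.63957251e-01,
         7.13149671e-02],
       [ 9.99999979e-01, -9.99312662e-05, -1.76691128e-04,
        -2.21720042e-04],
       [ 0.00000000e+00,  0.00000000e+00,  0.00000000e+00,
         1.00000000e+00]])}
```

View pics/top0.png

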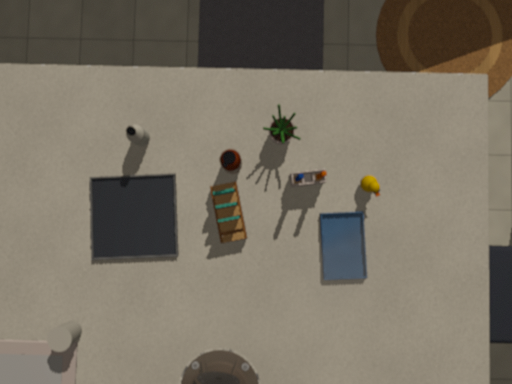

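View pics/side0.png

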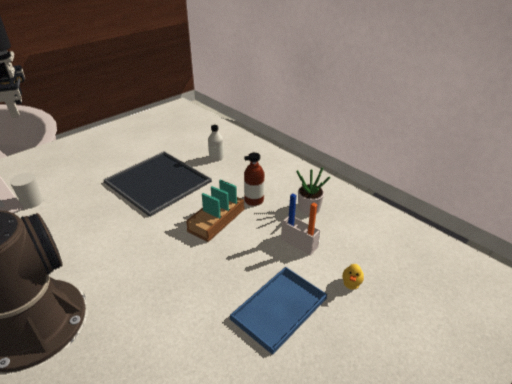

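View pics/wrist0.png

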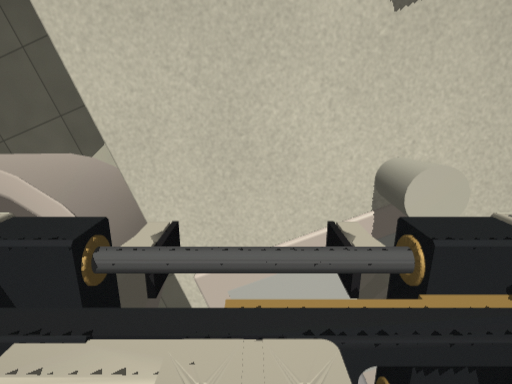

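```bash
cat > h.py <<'E'
import numpy as np, cv2
from scipy.spatial.transform import Rotation as R
from station import telemetry, optics, finder
def cam(n,st=None):
    c=optics.calibration(n)
    K=np.array([[c['fx'],0,c['cx']],[0,c['fy'],c['cy']],[0,0,1]])
    if n=='wrist':
        st=st or telemetry.get_state()
        T=np.eye(4);T[:3,:3]=R.from_euler('xyz',st['ee_rot']).as_matrix();T[:3,3]=st['eef_pos']
        return K,T@c['mount']
    return K,c['T']
def ray(KT,uv,z):
    K,T=KT;d=T[:3,:3]@np.linalg.solve(K,[uv[0],uv[1],1.]);o=T[:3,3]
    return o+d*(z-o[2])/d[2]
def proj(KT,p):
    K,T=KT;q=T[:3,:3].T@(np.asarray(p,float)-T[:3,3]);q=K@q;return q[:2]/q[2]
def tri(KT1,uv1,KT2,uv2):
    A=[];b=[]
    for (K,T),uv in((KT1,uv1),(KT2,uv2)):
        d=T[:3,:3]@np.linalg.solve(K,[uv[0],uv[1],1.]);d/=np.linalg.norm(d)
        P=np.eye(3)-np.outer(d,d);A.append(P);b.append(P@T[:3,3])
    return np.linalg.lstsq(np.vstack(A),np.hstack(b),rcond=None)[0]
def snap(n,name):
    st=telemetry.get_state();f=optics.grab_frame(n);cv2.imwrite(f'pics/{name}.png',f[:,:,::-1]);return f,cam(n,st)
E
python3 - <<'E'
from h import *
np.set_printoptions(precision=4,suppress=True)
names=['stand','plate0','plate1','tray','holder','brush0','brush1','dish','cleaner','pump_top','duck','lotion','plant','brush0_mid','brush1_mid']
z0={'pump_top':.168,'plate0':.057,'plate1':.057,'brush0_mid':.08,'brush1_mid':.08,'brush0':.005,'brush1':.005}
for n in('top','side'):
    snap(n,n+'1');KT=cam(n)
    for m in names:
        r=finder.pinpoint(m,n)
        print(n,m,[(np.round(x['location'],1).tolist(),round(x['confidence'],2),ray(KT,x['location'][::-1],z0.get(m,0))[:2].round(3).tolist()) for x in r[:4]])
E
```

```text
top stand [([215.4, 230.3], 0.93, [0.519, -0.02])]
top plate0 [([193.6, 223.9], 0.64, [0.582, -0.002]), ([215.9, 226.1], 0.54, [0.517, -0.011]), ([206.0, 224.9], 0.52, [0.546, -0.006])]
top plate1 [([193.6, 223.9], 0.64, [0.582, -0.002]), ([215.9, 226.1], 0.54, [0.517, -0.011]), ([206.0, 224.9], 0.52, [0.546, -0.006])]
top tray [([217.7, 134.0], 0.87, [0.504, 0.274])]
top holder [([178.9, 306.9], 0.65, [0.636, -0.251])]
top brush0 [([177.7, 297.2], 0.6, [0.638, -0.22]), ([176.6, 315.0], 0.4, [0.643, -0.274])]
top brush1 [([177.7, 297.2], 0.6, [0.638, -0.22]), ([176.6, 315.0], 0.4, [0.643, -0.274])]
top dish [([245.1, 343.0], 0.68, [0.438, -0.363])]
top cleaner [([160.6, 230.4], 0.68, [0.686, -0.016])]
top pump_top [([156.9, 230.1], 0.63, [0.677, -0.024])]
top duck [([179.9, 363.8], 0.69, [0.637, -0.424]), ([182.7, 304.5], 0.27, [0.624, -0.243])]
top lotion [([135.7, 137.9], 0.96, [0.756, 0.272])]
top plant [([133.1, 278.5], 0.67, [0.775, -0.161])]
top brush0_mid [([173.1, 318.3], 0.58, [0.647, -0.274])]
top brush1_mid [([179.5, 300.3], 0.55, [0.627, -0.222]), ([217.6, 131.4], 0.51, [
[... 288 characters left out ...]
 -0.026]), ([200.2, 220.8], 0.66, [0.559, -0.005]), ([195.8, 227.4], 0.57, [0.587, -0.002])]
side tray [([179.1, 157.9], 0.75, [0.52, 0.29])]
side holder [([243.3, 298.6], 0.84, [0.637, -0.246])]
side brush0 []
side brush1 []
side dish [([308.2, 278.7], 0.89, [0.44, -0.358])]
side cleaner [([203.0, 254.5], 0.89, [0.671, -0.03])]
side pump_top [([155.1, 255.5], 0.49, [0.683, -0.021]), ([227.1, 311.0], 0.48, [0.56, -0.336])]
side duck [([285.2, 353.1], 0.89, [0.625, -0.437])]
side lotion [([157.4, 212.3], 0.84, [0.743, 0.273])]
side plant [([207.4, 309.2], 0.75, [0.781, -0.162])]
side brush0_mid [([227.6, 312.4], 0.52, [0.642, -0.282])]
side brush1_mid [([208.2, 310.1], 0.25, [0.699, -0.226])]
```

```bash
cat >> h.py <<'E'
def tgt(yawz,tilt=0):
    """tool down, tool z axis along world dir angle yawz(deg), tilt about tool z (deg)"""
    a=np.deg2rad(yawz);x=np.array([0,0,-1.]);z=np.array([np.cos(a),np.sin(a),0]);y=np.cross(z,x)
    return np.column_stack([x,y,z])@R.from_rotvec([0,0,np.deg2rad(tilt)]).as_matrix()
def delta(pg,Rt,d=.159,st=None):
    """print units to bring point d ahead of TCP to pg with orientation Rt"""
    st=st or telemetry.get_state();Rc=R.from_euler('xyz',st['ee_rot']).as_matrix()
    p=np.asarray(pg)-Rt[:,0]*d
    sh=Rc.T@(p-st['eef_pos'])/.025
    rv=R.from_matrix(Rc.T@Rt).as_rotvec()*180/np.pi/6
    sh2=Rt.T@(p-st['eef_pos'])/.025
    print('t',round(st['t'],2),'shift(cur axes)',sh.round(2),'shift(target axes)',sh2.round(2),'turn',rv.round(2),'TCPtarget',p.round(4))
def where(d=.159):
    st=telemetry.get_state();Rc=R.from_euler('xyz',st['ee_rot']).as_matrix()
    print('t',round(st['t'],2),'tcp',st['eef_pos'].round(4),'pt',(st['eef_pos']+Rc[:,0]*d).round(4),'x',Rc[:,0].round(3),'y',Rc[:,1].round(3),'z',Rc[:,2].round(3),'zyaw',np.degrees(np.arctan2(Rc[1,2],Rc[0,2])).round(2),'F',st['force'].round(1),'w',round(st['width'],4),'q6',st['q'][5].round(2))
E
python3 - <<'E'
from h import *
where()
for y in (90,-90): delta([.50,-.01,.30],tgt(y))
E
```

```text
t 1.75 tcp [0.2477 0.6279 0.4046] pt [0.2477 0.6279 0.2456] x [-0. -0. -1.] y [ 0.93  -0.367 -0.   ] z [-0.367 -0.93   0.   ] zyaw -111.53 F [-0.3  0.6 -0.8] w 0.0875 q6 -0.29
t 1.75 shift(cur axes) [-2.17 18.75 20.03] shift(target axes) [ -2.17 -10.09 -25.51] turn [26.41  0.   -0.  ] TCPtarget [ 0.5   -0.01   0.459]
t 1.75 shift(cur axes) [-2.17 18.75 20.03] shift(target axes) [-2.17 10.09 25.51] turn [-3.59  0.    0.  ] TCPtarget [ 0.5   -0.01   0.459]
```

play_rows:
  steps:
    - {"ty":0.94,"tz":1}
    - {"ty":0.94,"tz":1}
    - {"ty":0.94,"tz":1}
    - {"ty":0.94,"tz":1}
    - {"ty":0.94,"tz":1}
    - {"ty":0.94,"tz":1}
    - {"ty":0.94,"tz":1}
    - {"ty":0.94,"tz":1}
    - {"ty":0.94,"tz":1}
    - {"ty":0.94,"tz":1}
    - {"ty":0.94,"tz":1}
    - {"ty":0.94,"tz":1}
    - {"ty":0.94,"tz":1}
    - {"ty":0.94,"tz":1}
    - {"ty":0.94,"tz":1}
    - {"ty":0.94,"tz":1}
    - {"ty":0.94,"tz":1}
    - {"ty":0.94,"tz":1}
    - {"ty":0.94,"tz":1,"tx":-1}
    - {"ty":0.94,"tz":1,"tx":-1}

```text
invalid input
```

play_rows:
  steps:
    - {"ax":1}
    - {"ax":1}
    - {"ax":1}
    - {"ax":1}
    - {"ax":1}
    - {"ax":1}
    - {"ax":1}
    - {"ax":1}
    - {"ax":1}
    - {"ax":1}
    - {"ax":1}
    - {"ax":1}
    - {"ax":1}
    - {"ax":1}
    - {"ax":1}
    - {"ax":1}
    - {"ax":1}
    - {"ax":1}
    - {"ax":1}
    - {"ax":1}

```text
invalid input
```

play_rows:
  steps:
    - {"ax":1}
    - {"ax":1}
    - {"ax":1}
    - {"ax":1}
    - {"ax":1}
    - {"ax":1}
    - {"ax":0.4}
    - {}
    - {}

```text
invalid input
```

```bash
python3 - <<'E'
from h import *
where();snap('wrist','w1')
where()
E
```

```text
t 1.75 tcp [0.2477 0.6279 0.4046] pt [0.2477 0.6279 0.2456] x [-0. -0. -1.] y [ 0.93  -0.367 -0.   ] z [-0.367 -0.93   0.   ] zyaw -111.53 F [-0.3  0.6 -0.8] w 0.0875 q6 -0.29
t 1.8 tcp [0.2477 0.6279 0.4047] pt [0.2477 0.6279 0.2457] x [ 0. -0. -1.] y [ 0.93  -0.367  0.   ] z [-0.367 -0.93   0.   ] zyaw -111.53 F [-0.6  0.1  0.2] w 0.0872 q6 -0.29
```

View pics/w1.png

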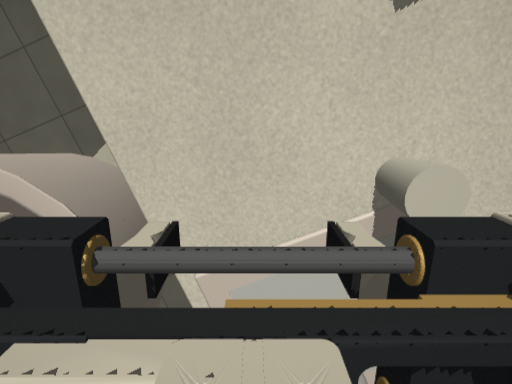

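play_rows:
  steps:
    - {"gripper":1,"tx":0,"ty":0.94,"tz":1,"ax":0,"ay":0,"az":0}

```text
t: 1.88
eef_pos: [0.2592, 0.5992, 0.4033]
ee_rot: [1.8, 1.57, -0.144]
force: [0.9, -0.3, -0.0]
width: 0.0874
```

play_rows:
  steps:
    - {"gripper":1,"tx":0,"ty":0.94,"tz":1,"ax":0,"ay":0,"az":0}
    - {"gripper":1,"tx":0,"ty":0.94,"tz":1,"ax":0,"ay":0,"az":0}
    - {"gripper":1,"tx":0,"ty":0.94,"tz":1,"ax":0,"ay":0,"az":0}
    - {"gripper":1,"tx":0,"ty":0.94,"tz":1,"ax":0,"ay":0,"az":0}
    - {"gripper":1,"tx":0,"ty":0.94,"tz":1,"ax":0,"ay":0,"az":0}
    - {"gripper":1,"tx":0,"ty":0.94,"tz":1,"ax":0,"ay":0,"az":0}
    - {"gripper":1,"tx":0,"ty":0.94,"tz":1,"ax":0,"ay":0,"az":0}
    - {"gripper":1,"tx":0,"ty":0.94,"tz":1,"ax":0,"ay":0,"az":0}
    - {"gripper":1,"tx":0,"ty":0.94,"tz":1,"ax":0,"ay":0,"az":0}
    - {"gripper":1,"tx":0,"ty":0.94,"tz":1,"ax":0,"ay":0,"az":0}
    - {"gripper":1,"tx":0,"ty":0.94,"tz":1,"ax":0,"ay":0,"az":0}
    - {"gripper":1,"tx":0,"ty":0.94,"tz":1,"ax":0,"ay":0,"az":0}
    - {"gripper":1,"tx":0,"ty":0.94,"tz":1,"ax":0,"ay":0,"az":0}
    - {"gripper":1,"tx":0,"ty":0.94,"tz":1,"ax":0,"ay":0,"az":0}
    - {"gripper":1,"tx":0,"ty":0.94,"tz":1,"ax":0,"ay":0,"az":0}
    - {"gripper":1,"tx":0,"ty":0.94,"tz":1,"ax":0,"ay":0,"az":0}
    - {"gripper":1,"tx":0,"ty":0.94,"tz":1,"ax":0,"ay":0,"az":0}
    - {"gripper":1,"tx":-1,"ty":0.94,"tz":1,"ax":0,"ay":0,"az":0}
    - {"gripper":1,"tx":-1,"ty":0.94,"tz":1,"ax":0,"ay":0,"az":0}

```text
t: 3.47
eef_pos: [0.5008, -0.0104, 0.4536]
ee_rot: [-0.91, 1.568, -2.856]
force: [0.9, 1.4, -0.2]
width: 0.0875
```

play_rows:
  steps:
    - {"gripper":1,"tx":0,"ty":0,"tz":0,"ax":1,"ay":0,"az":0}
    - {"gripper":1,"tx":0,"ty":0,"tz":0,"ax":1,"ay":0,"az":0}
    - {"gripper":1,"tx":0,"ty":0,"tz":0,"ax":1,"ay":0,"az":0}
    - {"gripper":1,"tx":0,"ty":0,"tz":0,"ax":1,"ay":0,"az":0}
    - {"gripper":1,"tx":0,"ty":0,"tz":0,"ax":1,"ay":0,"az":0}
    - {"gripper":1,"tx":0,"ty":0,"tz":0,"ax":1,"ay":0,"az":0}
    - {"gripper":1,"tx":0,"ty":0,"tz":0,"ax":1,"ay":0,"az":0}
    - {"gripper":1,"tx":0,"ty":0,"tz":0,"ax":1,"ay":0,"az":0}
    - {"gripper":1,"tx":0,"ty":0,"tz":0,"ax":1,"ay":0,"az":0}
    - {"gripper":1,"tx":0,"ty":0,"tz":0,"ax":1,"ay":0,"az":0}
    - {"gripper":1,"tx":0,"ty":0,"tz":0,"ax":1,"ay":0,"az":0}
    - {"gripper":1,"tx":0,"ty":0,"tz":0,"ax":1,"ay":0,"az":0}
    - {"gripper":1,"tx":0,"ty":0,"tz":0,"ax":1,"ay":0,"az":0}
    - {"gripper":1,"tx":0,"ty":0,"tz":0,"ax":1,"ay":0,"az":0}
    - {"gripper":1,"tx":0,"ty":0,"tz":0,"ax":1,"ay":0,"az":0}
    - {"gripper":1,"tx":0,"ty":0,"tz":0,"ax":1,"ay":0,"az":0}
    - {"gripper":1,"tx":0,"ty":0,"tz":0,"ax":1,"ay":0,"az":0}
    - {"gripper":1,"tx":0,"ty":0,"tz":0,"ax":1,"ay":0,"az":0}
    - {"gripper":1,"tx":0,"ty":0,"tz":0,"ax":1,"ay":0,"az":0}
    - {"gripper":1,"tx":0,"ty":0,"tz":0,"ax":1,"ay":0,"az":0}

```text
t: 5.13
eef_pos: [0.5009, -0.0086, 0.4539]
ee_rot: [-1.809, 1.57, 0.428]
force: [-0.3, 0.5, -1.1]
width: 0.0876
```

play_rows:
  steps:
    - {"gripper":1,"tx":0,"ty":0,"tz":0,"ax":1,"ay":0,"az":0}
    - {"gripper":1,"tx":0,"ty":0,"tz":0,"ax":1,"ay":0,"az":0}
    - {"gripper":1,"tx":0,"ty":0,"tz":0,"ax":1,"ay":0,"az":0}
    - {"gripper":1,"tx":0,"ty":0,"tz":0,"ax":1,"ay":0,"az":0}
    - {"gripper":1,"tx":0,"ty":0,"tz":0,"ax":1,"ay":0,"az":0}
    - {"gripper":1,"tx":0,"ty":0,"tz":0,"ax":1,"ay":0,"az":0}
    - {"gripper":1,"tx":0,"ty":0,"tz":0,"ax":0.4,"ay":0,"az":0}
    - {"gripper":1,"tx":0,"ty":0,"tz":0,"ax":0,"ay":0,"az":0}
    - {"gripper":1,"tx":0,"ty":0,"tz":0,"ax":0,"ay":0,"az":0}

```text
t: 5.88
eef_pos: [0.5009, -0.0086, 0.4539]
ee_rot: [-1.242, 1.571, 0.331]
force: [0.0, 0.1, -0.2]
width: 0.0878
```

```bash
python3 - <<'E'
from h import *
where();snap('wrist','w2')
where()
E
```

```text
t 5.88 tcp [ 0.5009 -0.0086  0.4539] pt [ 0.5009 -0.0086  0.2949] x [ 0.  0. -1.] y [-1.    -0.003 -0.   ] z [-0.003  1.     0.   ] zyaw 90.17 F [ 0.   0.1 -0.2] w 0.0878 q6 -1.94
t 5.93 tcp [ 0.5009 -0.0086  0.4538] pt [ 0.5009 -0.0086  0.2948] x [ 0.  0. -1.] y [-1.    -0.003 -0.   ] z [-0.003  1.     0.   ] zyaw 90.18 F [ 0.  -0.2 -0.1] w 0.0877 q6 -1.94
```

View pics/w2.png

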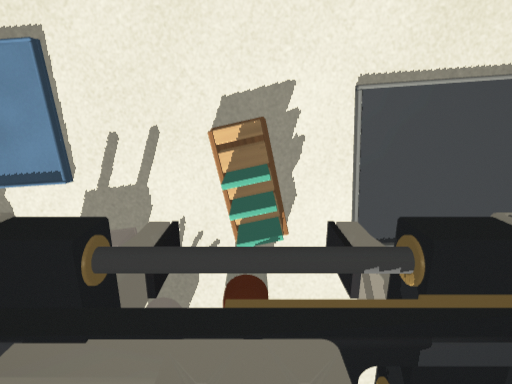

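```bash
python3 - <<'E'
import cv2
f=cv2.imread('pics/w2.png')
c=f[105:260,190:310];cv2.imwrite('pics/w2c.png',cv2.resize(c,None,fx=3.8,fy=3.8,interpolation=cv2.INTER_CUBIC))
E
```

```text
(no output)
```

View pics/w2c.png

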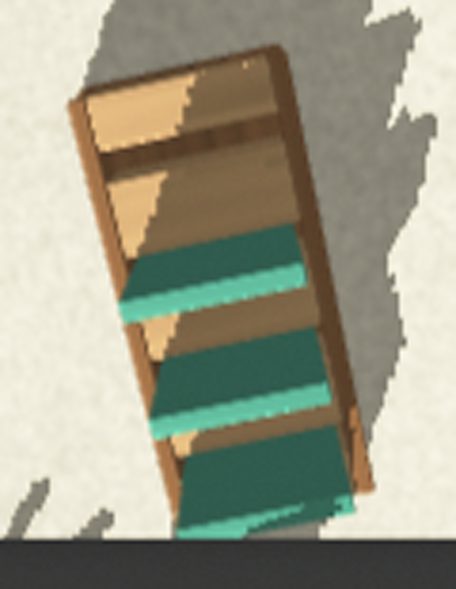

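```bash
cat > fit.py <<'E'
from h import *
from scipy.optimize import least_squares
st={'eef_pos':np.array([.5009,-.0086,.4539]),'ee_rot':None}
import json
E
python3 - <<'E'
from h import *
from scipy.optimize import least_squares
KT=cam('wrist')
px=lambda a,b:(a/3.8+190-.4,b/3.8+105-.4)
obs=[((-20,30,102),px(122,308)),((-20,-30,102),px(304,276)),((20,30,102),px(152,428)),((20,-30,102),px(330,394)),((60,30,102),px(178,533)),((60,-30,102),px(352,503)),((-88,40,42),px(70,101)),((-88,-40,42),px(280,46))]
# image left = -y
obs=[((l[0],-l[1],l[2]),o) for l,o in obs]
def W(p,l):
    c,s=np.cos(p[2]),np.sin(p[2]);return [p[0]+(c*l[0]-s*l[1])/1e3,p[1]+(s*l[0]+c*l[1])/1e3,l[2]/1e3]
f=lambda p:np.concatenate([proj(KT,W(p,l))-o for l,o in obs])
r=least_squares(f,[.53,-.01,.1]);print(r.x,np.degrees(r.x[2]));print(r.fun.reshape(-1,2).round(1))
for s in(-20,20,60):print(s,np.round(W(r.x,(s,0,102)),4))
K2=cam('top')
for l,_ in obs:print(proj(K2,W(r.x,l)).round(1))
where()
E
```

```text
[ 0.52921327 -0.01255643  0.21835683] 12.510924745223427
[[-0.7  1.4]
 [ 0.7 -0.7]
 [-0.7  0.5]
 [ 0.3 -0.4]
 [-0.1  1.9]
 [ 0.7  0.5]
 [-1.8 -2. ]
 [ 1.5 -0.8]]
-20 [ 0.5097 -0.0169  0.102 ]
20 [ 0.5487 -0.0082  0.102 ]
60 [5.878e-01 4.000e-04 1.020e-01]
[237.8 216.6]
[216.8 220.7]
[235.1 202.7]
[214.2 206.8]
[232.4 188.8]
[211.5 192.9]
[246.2 238.6]
[219.5 243.8]
t 5.93 tcp [ 0.5009 -0.0086  0.4538] pt [ 0.5009 -0.0086  0.2948] x [ 0.  0. -1.] y [-1.    -0.003 -0.   ] z [-0.003  1.     0.   ] zyaw 90.18 F [ 0.  -0.2 -0.1] w 0.0877 q6 -1.94
```

```bash
python3 - <<'E'
from h import *
delta([.5097,-.0169,.130],tgt(102.5),.178)
KT=cam('top');snap('top','top2')
from scipy.spatial import ConvexHull
for n,z in(('tray',.012),('dish',.016)):
    r=finder.silhouettes(n,'top')[0]
    m=r['pixels'].astype(np.uint8);c=max(cv2.findContours(m,0,1)[0],key=cv2.contourArea)[:,0,:]
    w=np.array([ray(KT,p,z)[:2]*1000 for p in c]).astype(np.float32)
    print(n,r['confidence'],cv2.minAreaRect(w))
E
```

```text
t 5.93 shift(cur axes) [ 5.83 -0.35 -0.33] shift(target axes) [ 5.83 -0.27 -0.4 ] turn [-2.05  0.    0.  ] TCPtarget [ 0.5097 -0.0169  0.308 ]
tray 0.79 ((547.1651611328125, 275.98602294921875), (183.98895263671875, 265.05126953125), 4.41333532333374)
dish 0.61 ((437.1183776855469, -360.8861999511719), (198.31597900390625, 130.0121307373047), 3.298307418823242)
```

play_rows:
  newtons: 15
  steps:
    - {"gripper":1,"tx":0.5,"ty":-0.27,"tz":-0.4,"ax":-1,"ay":0,"az":0}
    - {"gripper":1,"tx":0.8,"ty":0,"tz":0,"ax":-1,"ay":0,"az":0}
    - {"gripper":1,"tx":1,"ty":0,"tz":0,"ax":0,"ay":0,"az":0}
    - {"gripper":1,"tx":1,"ty":0,"tz":0,"ax":0,"ay":0,"az":0}
    - {"gripper":1,"tx":1,"ty":0,"tz":0,"ax":0,"ay":0,"az":0}
    - {"gripper":1,"tx":1,"ty":0,"tz":0,"ax":0,"ay":0,"az":0}
    - {"gripper":1,"tx":0.5,"ty":0,"tz":0,"ax":0,"ay":0,"az":0}
    - {"gripper":1,"tx":0,"ty":0,"tz":0,"ax":0,"ay":0,"az":0}
    - {"gripper":1,"tx":0,"ty":0,"tz":0,"ax":0,"ay":0,"az":0}

```text
t: 6.83
eef_pos: [0.5078, -0.0186, 0.3086]
ee_rot: [1.907, 1.569, -2.594]
force: [0.9, -0.5, 1.1]
width: 0.0875
```

```bash
python3 - <<'E'
from h import *
delta([.5097,-.0169,.090],tgt(102.5),.178);snap('wrist','w3')
f=cv2.imread('pics/top1.png');KT=cam('top')
m=(f.max(2)<75).astype(np.uint8);m[:,:70]=0;m[:160]=0;m[300:]=0;m[:,190:]=0
c=max(cv2.findContours(m,0,1)[0],key=cv2.contourArea);print(cv2.minAreaRect(c))
w=np.array([ray(KT,p,.010)[:2]*1000 for p in c[:,0,:]]).astype(np.float32);print(cv2.minAreaRect(w))
E
```

```text
t 6.83 shift(cur axes) [ 1.62 -0.09  0.05] shift(target axes) [ 1.62 -0.09  0.05] turn [-0.07 -0.   -0.01] TCPtarget [ 0.5097 -0.0169  0.268 ]
((133.146484375, 216.11441040039062), (84.57645416259766, 84.27501678466797), 88.18170166015625)
((509.81268310546875, 273.36981201171875), (255.76084899902344, 254.7018585205078), 3.8347034454345703)
```

View pics/w3.png

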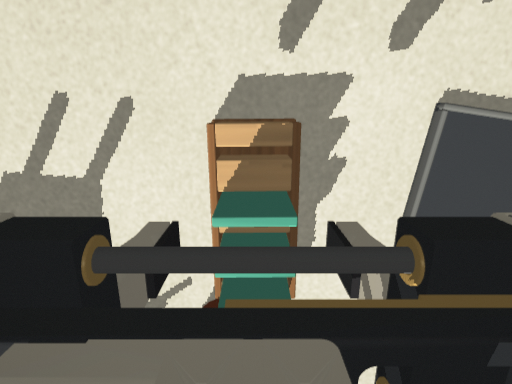

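```bash
python3 - <<'E'
from h import *
KT=cam('wrist');st=telemetry.get_state();Rc=R.from_euler('xyz',st['ee_rot']).as_matrix()
for d in(.159,.178,.206):print(d,[proj(KT,st['eef_pos']+Rc@[d,0,z]).round(0) for z in(-.044,0,.044)])
for p in([.5097,-.0169,.102],[.5487,-.0082,.102],[.5878,.0004,.102]):print(proj(KT,p).round(1))
print(ray(KT,[254,222],.102))
E
```

```text
0.159 [array([170., 251.]), array([253., 251.]), array([335., 251.])]
0.178 [array([179., 236.]), array([253., 236.]), array([327., 236.])]
0.206 [array([189., 219.]), array([253., 219.]), array([316., 219.])]
[254.5 220.4]
[254.8 271.5]
[255.  317.8]
[ 0.51096342 -0.01695031  0.102     ]
```

play_rows:
  newtons: 15
  steps:
    - {"gripper":1,"tx":0.6,"ty":-0.12,"tz":0.05,"ax":0,"ay":0,"az":0}
    - {"gripper":1,"tx":0.6,"ty":0,"tz":0,"ax":0,"ay":0,"az":0}
    - {"gripper":1,"tx":0.4,"ty":0,"tz":0,"ax":0,"ay":0,"az":0}
    - {"gripper":0.5,"tx":0,"ty":0,"tz":0,"ax":0,"ay":0,"az":0}
    - {"gripper":0.5,"tx":0,"ty":0,"tz":0,"ax":0,"ay":0,"az":0}
    - {"gripper":0.5,"tx":0,"ty":0,"tz":0,"ax":0,"ay":0,"az":0}
    - {"gripper":0.5,"tx":0,"ty":0,"tz":0,"ax":0,"ay":0,"az":0}
    - {"gripper":0.5,"tx":0,"ty":0,"tz":0,"ax":0,"ay":0,"az":0}
    - {"gripper":0.5,"tx":0,"ty":0,"tz":0,"ax":0,"ay":0,"az":0}

```text
t: 7.63
eef_pos: [0.5107, -0.0167, 0.2695]
ee_rot: [-1.587, 1.569, 0.195]
force: [-0.8, 0.3, 2.4]
width: 0.0595
```

```bash
python3 - <<'E'
from h import *
where(.178);snap('side','s1')
E
```

```text
t 7.63 tcp [ 0.5107 -0.0167  0.2695] pt [ 0.511  -0.0166  0.0915] x [ 0.001  0.    -1.   ] y [-0.978 -0.209 -0.001] z [-0.209  0.978 -0.   ] zyaw 102.08 F [-0.8  0.3  2.4] w 0.0595 q6 -1.71
```

View pics/s1.png

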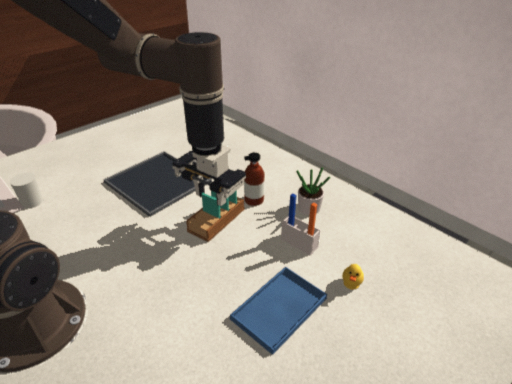

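```bash
cat >> h.py <<'E'
from scipy.spatial.transform import Slerp
TRAY=(.5098,.2734,np.deg2rad(3.8))
DISH=(.4371,-.3609,np.deg2rad(3.3))
def loc(o,lx,ly,z):
    c,s=np.cos(o[2]),np.sin(o[2]);return np.array([o[0]+c*lx-s*ly,o[1]+s*lx+c*ly,z])
def tilted(o,cx,cy,phi,floor,L,h,up=0,half=None,tool=None):
    """pivot P for a piece with centre (cx,cy) in frame o, lean phi deg from vertical, far end +x local"""
    half=half; f=np.deg2rad(phi); xB=cx+half
    P=loc(o,xB-L*np.sin(f)+h*np.cos(f),cy,floor+L*np.cos(f)+h*np.sin(f)+up)
    return P
def rows(wps,d,st=None):
    """wps: list of (P,R,n). prints rows from current measured pose"""
    st=st or telemetry.get_state();Rc=R.from_euler('xyz',st['ee_rot']);p=st['eef_pos'].copy()
    for P,Rt,n in wps:
        Rt=R.from_matrix(Rt);pt=P-Rt.as_matrix()[:,0]*d
        sl=Slerp([0,1],R.concatenate([Rc,Rt]));p0=p.copy();R0=Rc
        # keep the pivot on a straight line
        a0=p0+R0.as_matrix()[:,0]*d
        for k in range(1,n+1):
            Rn=sl(k/n);pn=a0+(P-a0)*k/n-Rn.as_matrix()[:,0]*d
            sh=Rc.as_matrix().T@(pn-p)/.025;rv=(Rc.inv()*Rn).as_rotvec()*180/np.pi/6
            print(np.r_[sh,rv].round(2).tolist(),'!!' if max(abs(sh).max(),abs(rv).max())>1 else '')
            p=pn;Rc=Rn
        print('--',p.round(3))
E
python3 - <<'E'
from h import *
st=telemetry.get_state();Rc=R.from_euler('xyz',st['ee_rot']).as_matrix();d=.173
a=st['eef_pos']+Rc[:,0]*d
print(a)
P30=tilted(TRAY,58,58,30,.006,.085,.004,.02,.045) if 0 else tilted(TRAY,.058,.058,30,.006,.085,.004,.02,.045)
print(P30)
rows([(a+[0,0,.085],tgt(102.1),4),(P30+[0,0,.06],tgt(93.8,-30),14)],d)
E
```

```text
[ 0.51100652 -0.01659707  0.09651839]
[0.56977959 0.33551164 0.10161216]
[-0.85, -0.0, -0.0, -0.0, -0.0, 0.0] 
[-0.85, -0.0, -0.0, -0.0, -0.0, 0.0] 
[-0.85, -0.0, -0.0, -0.0, -0.0, 0.0] 
[-0.85, -0.0, -0.0, -0.0, -0.0, 0.0] 
-- [ 0.511 -0.017  0.355]
[0.06, -0.12, 0.97, 0.1, 0.03, -0.36] 
[0.07, -0.1, 0.97, 0.1, 0.03, -0.36] 
[0.08, -0.09, 0.98, 0.1, 0.03, -0.36] 
[0.09, -0.08, 0.98, 0.1, 0.03, -0.36] 
[0.1, -0.07, 0.98, 0.1, 0.03, -0.36] 
[0.11, -0.05, 0.99, 0.1, 0.03, -0.36] 
[0.12, -0.04, 0.99, 0.1, 0.03, -0.36] 
[0.13, -0.02, 0.99, 0.1, 0.03, -0.36] 
[0.14, -0.01, 1.0, 0.1, 0.03, -0.36] 
[0.14, 0.01, 1.0, 0.1, 0.03, -0.36] 
[0.15, 0.02, 1.0, 0.1, 0.03, -0.36] !!
[0.16, 0.04, 1.01, 0.1, 0.03, -0.36] !!
[0.16, 0.05, 1.01, 0.1, 0.03, -0.36] !!
[0.17, 0.07, 1.01, 0.1, 0.03, -0.36] !!
-- [0.483 0.33  0.311]
```

play_rows:
  newtons: 15
  steps:
    - {"gripper":0.5,"tx":-0.3,"ty":0,"tz":0,"ax":0,"ay":0,"az":0}
    - {"gripper":0.5,"tx":-0.5,"ty":0,"tz":0,"ax":0,"ay":0,"az":0}
    - {"gripper":0.5,"tx":-0.6,"ty":0,"tz":0,"ax":0,"ay":0,"az":0}
    - {"gripper":0.5,"tx":-0.6,"ty":0,"tz":0,"ax":0,"ay":0,"az":0}
    - {"gripper":0.5,"tx":-0.6,"ty":0,"tz":0,"ax":0,"ay":0,"az":0}
    - {"gripper":0.5,"tx":-0.6,"ty":0,"tz":0,"ax":0,"ay":0,"az":0}
    - {"gripper":0.5,"tx":-0.2,"ty":0,"tz":0,"ax":0,"ay":0,"az":0}

```text
t: 8.27
eef_pos: [0.5107, -0.0167, 0.3563]
ee_rot: [-1.589, 1.568, 0.193]
force: [0.4, 1.4, -0.1]
width: 0.0595
```

play_rows:
  newtons: 15
  steps:
    - {"gripper":0.5,"tx":0.03,"ty":-0.06,"tz":0.5,"ax":0.05,"ay":0,"az":-0.18}
    - {"gripper":0.5,"tx":0.03,"ty":-0.06,"tz":0.5,"ax":0.05,"ay":0,"az":-0.18}
    - {"gripper":0.5,"tx":0.07,"ty":-0.1,"tz":0.97,"ax":0.1,"ay":0.03,"az":-0.36}
    - {"gripper":0.5,"tx":0.08,"ty":-0.09,"tz":0.98,"ax":0.1,"ay":0.03,"az":-0.36}
    - {"gripper":0.5,"tx":0.09,"ty":-0.08,"tz":0.98,"ax":0.1,"ay":0.03,"az":-0.36}
    - {"gripper":0.5,"tx":0.1,"ty":-0.07,"tz":0.98,"ax":0.1,"ay":0.03,"az":-0.36}
    - {"gripper":0.5,"tx":0.11,"ty":-0.05,"tz":0.99,"ax":0.1,"ay":0.03,"az":-0.36}
    - {"gripper":0.5,"tx":0.12,"ty":-0.04,"tz":0.99,"ax":0.1,"ay":0.03,"az":-0.36}
    - {"gripper":0.5,"tx":0.13,"ty":-0.02,"tz":0.99,"ax":0.1,"ay":0.03,"az":-0.36}
    - {"gripper":0.5,"tx":0.14,"ty":0,"tz":1,"ax":0.1,"ay":0.03,"az":-0.36}
    - {"gripper":0.5,"tx":0.14,"ty":0.01,"tz":1,"ax":0.1,"ay":0.03,"az":-0.36}
    - {"gripper":0.5,"tx":0.15,"ty":0.02,"tz":1,"ax":0.1,"ay":0.03,"az":-0.36}
    - {"gripper":0.5,"tx":0.16,"ty":0.04,"tz":1,"ax":0.1,"ay":0.03,"az":-0.36}
    - {"gripper":0.5,"tx":0.16,"ty":0.05,"tz":1,"ax":0.1,"ay":0.03,"az":-0.36}
    - {"gripper":0.5,"tx":0.17,"ty":0.07,"tz":0.6,"ax":0.1,"ay":0.03,"az":-0.36}
    - {"gripper":0.5,"tx":0,"ty":0,"tz":0.4,"ax":0,"ay":0,"az":0}
    - {"gripper":0.5,"tx":0,"ty":0,"tz":0,"ax":0,"ay":0,"az":0}

```text
t: 9.68
eef_pos: [0.5082, 0.3232, 0.3435]
ee_rot: [-1.568, 1.111, 0.087]
force: [-0.4, 0.2, -0.6]
width: 0.0597
```

```bash
python3 - <<'E'
from h import *
where(.173);a=snap('side','s2')[0];b=snap('wrist','w4')[0]
cv2.imwrite('pics/c1.png',cv2.resize(np.hstack([a,b])[:,:,::-1],(800,300)))
P=tilted(TRAY,.058,.058,30,.006,.085,.004,0,.045)
rows([(P+[0,0,.01],tgt(93.8,-30),4)],.173)
E
```

```text
t 9.68 tcp [0.5082 0.3232 0.3435] pt [0.5847 0.3298 0.1884] x [ 0.442  0.038 -0.896] y [-0.893 -0.075 -0.444] z [-0.084  0.996  0.001] zyaw 94.84 F [-0.4  0.2 -0.6] w 0.0597 q6 -3.03
[0.8, 0.66, 0.1, 0.04, 0.02, -0.16] 
[0.79, 0.67, 0.1, 0.04, 0.02, -0.16] 
[0.78, 0.68, 0.1, 0.04, 0.02, -0.16] 
[0.77, 0.7, 0.1, 0.04, 0.02, -0.16] 
-- [0.483 0.33  0.241]
```

View pics/c1.png

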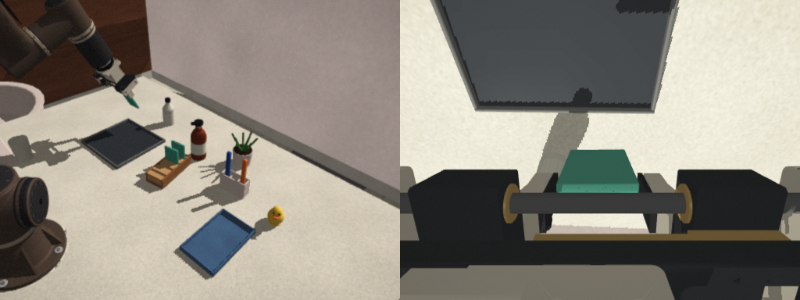

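play_rows:
  newtons: 15
  steps:
    - {"gripper":0.5,"tx":0,"ty":0,"tz":0,"ax":0,"ay":0,"az":0.9}
    - {"gripper":0.5,"tx":0,"ty":0,"tz":0,"ax":0,"ay":0,"az":0.9}
    - {"gripper":0.5,"tx":0,"ty":0,"tz":0,"ax":0,"ay":0,"az":0.9}
    - {"gripper":0.5,"tx":0,"ty":0,"tz":0,"ax":0,"ay":0,"az":0.9}
    - {"gripper":0.5,"tx":0,"ty":0,"tz":0,"ax":0,"ay":0,"az":0.9}
    - {"gripper":0.5,"tx":0,"ty":0,"tz":0,"ax":0,"ay":0,"az":0}
    - {"gripper":0.5,"tx":0,"ty":0,"tz":0,"ax":-0.5,"ay":0,"az":0}
    - {"gripper":0.5,"tx":0,"ty":0,"tz":0,"ax":-1,"ay":0,"az":0}
    - {"gripper":0.5,"tx":0,"ty":0,"tz":0,"ax":-1,"ay":0,"az":0}
    - {"gripper":0.5,"tx":0,"ty":0,"tz":0,"ax":-1,"ay":0,"az":0}
    - {"gripper":0.5,"tx":0,"ty":0,"tz":0,"ax":-1,"ay":0,"az":0}
    - {"gripper":0.5,"tx":0,"ty":0,"tz":0,"ax":-1,"ay":0,"az":0}
    - {"gripper":0.5,"tx":0,"ty":0,"tz":0,"ax":-1,"ay":0,"az":0}
    - {"gripper":0.5,"tx":0,"ty":0,"tz":0,"ax":-1,"ay":0,"az":0}
    - {"gripper":0.5,"tx":0,"ty":0,"tz":0,"ax":-1,"ay":0,"az":0}
    - {"gripper":0.5,"tx":0,"ty":0,"tz":0,"ax":-1,"ay":0,"az":0}

```text
t: 11.12
eef_pos: [0.51, 0.3188, 0.3442]
ee_rot: [-2.708, 1.539, -0.06]
force: [0.1, -0.9, -0.7]
width: 0.0594
```

play_rows:
  newtons: 15
  steps:
    - {"gripper":0.5,"tx":0,"ty":0,"tz":0,"ax":-1,"ay":0,"az":0}
    - {"gripper":0.5,"tx":0,"ty":0,"tz":0,"ax":-1,"ay":0,"az":0}
    - {"gripper":0.5,"tx":0,"ty":0,"tz":0,"ax":-1,"ay":0,"az":0}
    - {"gripper":0.5,"tx":0,"ty":0,"tz":0,"ax":-1,"ay":0,"az":0}
    - {"gripper":0.5,"tx":0,"ty":0,"tz":0,"ax":-1,"ay":0,"az":0}
    - {"gripper":0.5,"tx":0,"ty":0,"tz":0,"ax":-1,"ay":0,"az":0}
    - {"gripper":0.5,"tx":0,"ty":0,"tz":0,"ax":-1,"ay":0,"az":0}
    - {"gripper":0.5,"tx":0,"ty":0,"tz":0,"ax":-1,"ay":0,"az":0}
    - {"gripper":0.5,"tx":0,"ty":0,"tz":0,"ax":-1,"ay":0,"az":0}
    - {"gripper":0.5,"tx":0,"ty":0,"tz":0,"ax":-1,"ay":0,"az":0}
    - {"gripper":0.5,"tx":0,"ty":0,"tz":0,"ax":-1,"ay":0,"az":0}
    - {"gripper":0.5,"tx":0,"ty":0,"tz":0,"ax":-1,"ay":0,"az":0}
    - {"gripper":0.5,"tx":0,"ty":0,"tz":0,"ax":-1,"ay":0,"az":0}
    - {"gripper":0.5,"tx":0,"ty":0,"tz":0,"ax":-1,"ay":0,"az":0}
    - {"gripper":0.5,"tx":0,"ty":0,"tz":0,"ax":-1,"ay":0,"az":0}
    - {"gripper":0.5,"tx":0,"ty":0,"tz":0,"ax":-1,"ay":0,"az":0}
    - {"gripper":0.5,"tx":0,"ty":0,"tz":0,"ax":-1,"ay":0,"az":0}
    - {"gripper":0.5,"tx":0,"ty":0,"tz":0,"ax":-1,"ay":0,"az":0}
    - {"gripper":0.5,"tx":0,"ty":0,"tz":0,"ax":-1,"ay":0,"az":0}
    - {"gripper":0.5,"tx":0,"ty":0,"tz":0,"ax":-1,"ay":0,"az":0}

```text
t: 12.78
eef_pos: [0.51, 0.3188, 0.3442]
ee_rot: [1.481, 1.539, -0.06]
force: [-0.8, 0.1, -1.3]
width: 0.0595
```

```bash
python3 - <<'E'
from h import *
where(.173);b=snap('wrist','w5')[0]
P=tilted(TRAY,.058,.058,30,.006,.085,.004,0,.045)
rows([(P+[0,0,.03],tgt(-86.2,30),7)],.173)
E
```

```text
t 12.78 tcp [0.51   0.3188 0.3442] pt [0.5155 0.3185 0.1713] x [ 0.031 -0.002 -1.   ] y [0.999 0.03  0.031] z [ 0.03  -1.     0.003] zyaw -88.26 F [-0.8  0.1 -1.3] w 0.0595 q6 0.69
[0.37, -0.18, -0.07, -0.04, 0.01, 0.67] 
[0.39, -0.21, -0.07, -0.04, 0.01, 0.67] 
[0.41, -0.23, -0.07, -0.04, 0.01, 0.67] 
[0.42, -0.26, -0.07, -0.04, 0.01, 0.67] 
[0.44, -0.29, -0.07, -0.04, 0.01, 0.67] 
[0.45, -0.32, -0.07, -0.04, 0.01, 0.67] 
[0.46, -0.35, -0.07, -0.04, 0.01, 0.67] 
-- [0.483 0.33  0.261]
```

View pics/w5.png

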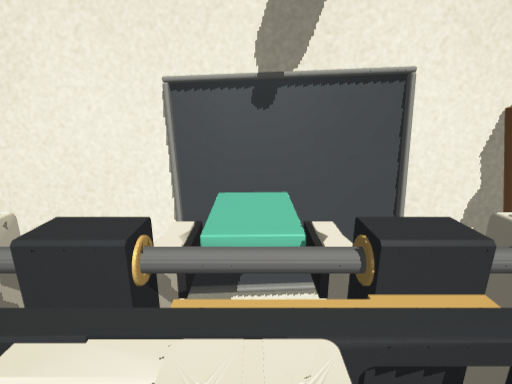

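```bash
python3 - <<'E'
from h import *
c=optics.calibration('wrist');M=np.linalg.inv(c['mount'])
def pj(p):
    q=M[:3,:3]@p+M[:3,3];return np.round([c['fx']*q[0]/q[2]+c['cx'],c['fy']*q[1]/q[2]+c['cy']],0)
for a in range(-60,70,10):
    f=np.deg2rad(a);o=np.array([.173,0,0]);u=np.array([np.cos(f),np.sin(f),0]);n=np.array([-np.sin(f),np.cos(f),0])
    print(a,[pj(o+u*l+n*s*.004+[0,0,w]).tolist() for l in(-.005,.085) for s in(1,-1) for w in(-.03,.03)])
E
```

```text
-60 [[201.0, 230.0], [305.0, 230.0], [199.0, 241.0], [307.0, 241.0], [215.0, 298.0], [290.0, 298.0], [214.0, 308.0], [291.0, 308.0]]
-50 [[200.0, 230.0], [305.0, 230.0], [199.0, 243.0], [307.0, 243.0], [217.0, 280.0], [289.0, 280.0], [216.0, 290.0], [290.0, 290.0]]
-40 [[200.0, 231.0], [306.0, 231.0], [199.0, 245.0], [307.0, 245.0], [218.0, 262.0], [288.0, 262.0], [217.0, 272.0], [288.0, 272.0]]
-30 [[200.0, 233.0], [306.0, 233.0], [199.0, 247.0], [307.0, 247.0], [218.0, 244.0], [287.0, 244.0], [218.0, 254.0], [288.0, 254.0]]
-20 [[199.0, 234.0], [306.0, 234.0], [199.0, 249.0], [306.0, 249.0], [218.0, 227.0], [287.0, 227.0], [218.0, 236.0], [287.0, 236.0]]
-10 [[199.0, 236.0], [306.0, 236.0], [199.0, 250.0], [306.0, 250.0], [218.0, 210.0], [287.0, 210.0], [218.0, 219.0], [287.0, 219.0]]
0 [[199.0, 238.0], [307.0, 238.0], [200.0, 251.0], [306.0, 251.0], [218.0, 194.0], [288.0, 194.0], [218.0, 203.0], [287.0, 203.0]]
10 [[199.0, 240.0], [307.0, 240.0], [200.0, 252.0], [306.0, 252.0], [217.0, 178.0], [288.0, 178.0], [218.0, 186.0], [288.0, 186.0]]
20 [[199.0, 242.0], [307.0, 242.0], [200.0, 252.0], [305.0, 252.0], [216.0, 162.0], [290.0, 162.0], [217.0, 170.0], [289.0, 170.0]]
30 [[199.0, 244.0], [307.0, 244.0], [201.0, 252.0], [305.0, 252.0], [214.0, 147.0], [291.0, 147.0], [215.0, 155.0], [290.0, 155.0]]
40 [[199.0, 246.0], [307.0, 246.0], [201.0, 251.0], [305.0, 251.0], [212.0, 132.0], [294.0, 132.0], [213.0, 140.0], [292.0, 140.0]]
50 [[199.0, 247.0], [307.0, 247.0], [201.0, 251.0], [304.0, 251.0], [209.0, 118.0], [296.0, 118.0], [211.0, 125.0], [295.0, 125.0]]
60 [[199.0, 249.0], [306.0, 249.0], [202.0, 250.0], [304.0, 250.0], [206.0, 106.0], [300.0, 106.0], [208.0, 112.0], [298.0, 112.0]]
```

```bash
python3 - <<'E'
import cv2
f=cv2.imread('pics/w5.png')
c=f[180:310,170:340];cv2.imwrite('pics/w5c.png',cv2.resize(c,None,fx=4.5,fy=4.5,interpolation=cv2.INTER_CUBIC))
E
```

```text
(no output)
```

View pics/w5c.png

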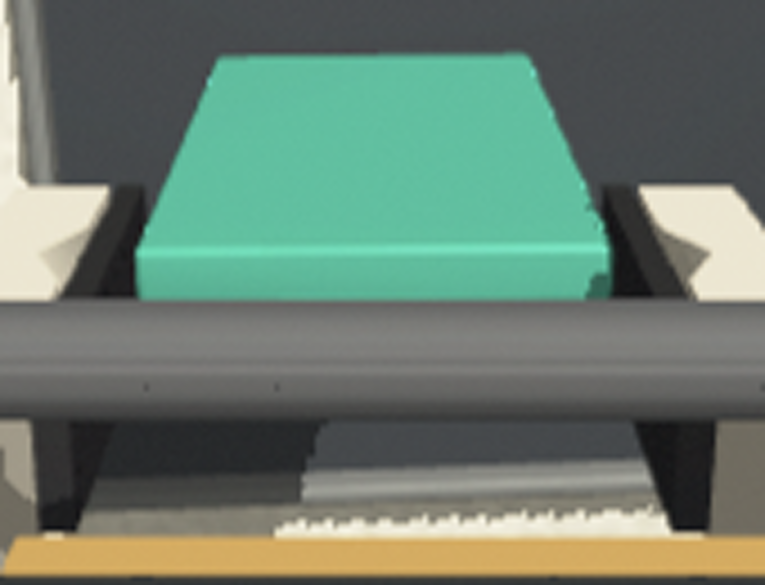

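play_rows:
  newtons: 15
  steps:
    - {"gripper":0.5,"tx":0.37,"ty":-0.18,"tz":-0.07,"ax":-0.04,"ay":0.01,"az":0.67}
    - {"gripper":0.5,"tx":0.39,"ty":-0.21,"tz":-0.07,"ax":-0.04,"ay":0.01,"az":0.67}
    - {"gripper":0.5,"tx":0.41,"ty":-0.23,"tz":-0.07,"ax":-0.04,"ay":0.01,"az":0.67}
    - {"gripper":0.5,"tx":0.42,"ty":-0.26,"tz":-0.07,"ax":-0.04,"ay":0.01,"az":0.67}
    - {"gripper":0.5,"tx":0.44,"ty":-0.29,"tz":-0.07,"ax":-0.04,"ay":0.01,"az":0.67}
    - {"gripper":0.5,"tx":0.45,"ty":-0.32,"tz":-0.07,"ax":-0.04,"ay":0.01,"az":0.67}
    - {"gripper":0.5,"tx":0.46,"ty":-0.35,"tz":-0.07,"ax":-0.04,"ay":0.01,"az":0.67}
    - {"gripper":0.5,"tx":0,"ty":0,"tz":0,"ax":0,"ay":0,"az":0}
    - {"gripper":0.5,"tx":0,"ty":0,"tz":0,"ax":0,"ay":0,"az":0}

```text
t: 13.58
eef_pos: [0.4988, 0.3239, 0.2861]
ee_rot: [1.544, 1.121, 0.012]
force: [0.8, -1.3, -0.9]
width: 0.0597
```

```bash
python3 - <<'E'
from h import *
where(.173);a=snap('side','s3')[0];b=snap('wrist','w6')[0]
cv2.imwrite('pics/c2.png',cv2.resize(np.hstack([a,b])[:,:,::-1],(800,300)))
P=tilted(TRAY,.058,.058,30,.006,.085,.004,0,.045)
rows([(P+[0,0,.003],tgt(-86.2,30),3)],.173)
E
```

```text
t 13.58 tcp [0.4988 0.3239 0.2861] pt [0.574  0.3248 0.1303] x [ 0.435  0.005 -0.901] y [0.9   0.037 0.435] z [ 0.036 -0.999  0.011] zyaw -87.94 F [ 0.8 -1.3 -0.9] w 0.0597 q6 -0.17
[0.53, -0.5, -0.08, -0.07, 0.07, 0.23] 
[0.53, -0.51, -0.08, -0.07, 0.07, 0.23] 
[0.52, -0.52, -0.08, -0.07, 0.07, 0.23] 
-- [0.483 0.33  0.234]
```

View pics/c2.png

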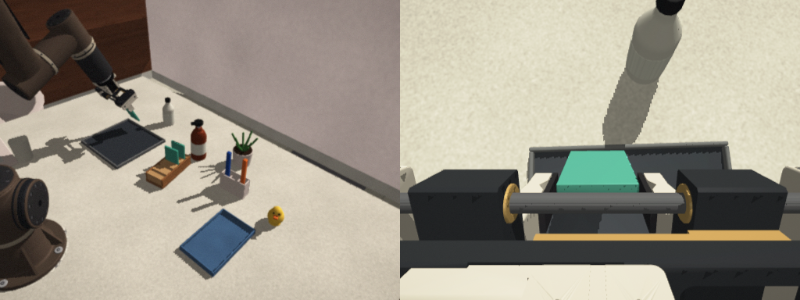

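play_rows:
  newtons: 15
  steps:
    - {"gripper":0.5,"tx":0.53,"ty":-0.5,"tz":-0.08,"ax":-0.07,"ay":0.07,"az":0.23}
    - {"gripper":0.5,"tx":0.53,"ty":-0.5,"tz":-0.08,"ax":-0.07,"ay":0.07,"az":0.23}
    - {"gripper":0.5,"tx":0.52,"ty":-0.52,"tz":-0.08,"ax":-0.07,"ay":0.07,"az":0.23}
    - {"gripper":0.5,"tx":0,"ty":0,"tz":0,"ax":0,"ay":0,"az":0}

```text
t: 14.02
eef_pos: [0.4957, 0.3304, 0.2595]
ee_rot: [1.547, 1.064, 0.035]
force: [1.1, -1.7, -0.5]
width: 0.0596
```

```bash
python3 - <<'E'
from h import *
where(.173);f,KT=snap('wrist','w7')
cv2.imwrite('pics/w7c.png',cv2.resize(f[130:290,120:440],None,fx=2.4,fy=2.4)[:,:,::-1])
for l in((.126,.131),(.126,-.131)):print(proj(KT,loc(TRAY,*l,.014)))
P=tilted(TRAY,.058,.058,30,.006,.085,.004,0,.045)
rows([(P+[0,0,.0],tgt(-86.2,30),2)],.173)
E
```

```text
t 14.02 tcp [0.4957 0.3304 0.2595] pt [0.5796 0.3333 0.1083] x [ 0.485  0.017 -0.874] y [0.873 0.054 0.485] z [ 0.056 -0.998  0.012] zyaw -86.81 F [ 1.1 -1.7 -0.5] w 0.0596 q6 -0.56
[170.08906798 191.44390478]
[447.01659165 189.29504849]
[0.37, -0.52, -0.04, -0.04, 0.08, 0.08] 
[0.37, -0.52, -0.04, -0.04, 0.08, 0.08] 
-- [0.483 0.33  0.231]
```

View pics/w7c.png

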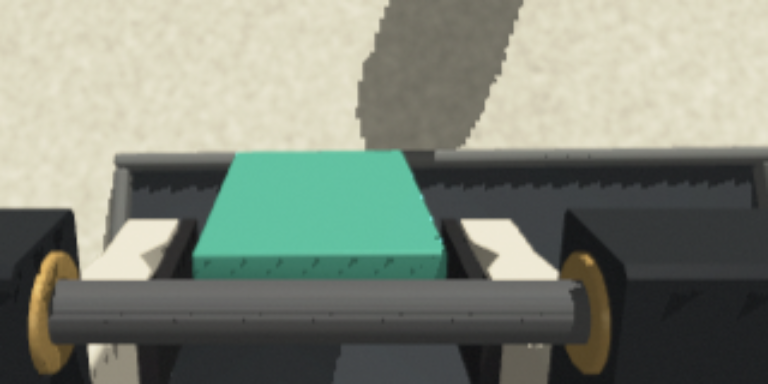

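play_rows:
  newtons: 15
  steps:
    - {"gripper":0.5,"tx":0.25,"ty":-0.35,"tz":-0.03,"ax":-0.03,"ay":0.05,"az":0.05}
    - {"gripper":0.5,"tx":0.25,"ty":-0.35,"tz":-0.03,"ax":-0.03,"ay":0.05,"az":0.05}
    - {"gripper":0.5,"tx":0.2,"ty":-0.3,"tz":-0.02,"ax":-0.02,"ay":0.05,"az":0.05}
    - {"gripper":0.5,"tx":0,"ty":0,"tz":0,"ax":0,"ay":0,"az":0}
    - {"gripper":0.5,"tx":0,"ty":0,"tz":0,"ax":0,"ay":0,"az":0}

```text
t: 14.48
eef_pos: [0.486, 0.3386, 0.247]
ee_rot: [1.544, 1.067, 0.037]
force: [-0.8, 0.4, 0.0]
width: 0.0595
```

```bash
python3 - <<'E'
from h import *
where(.173)
st=telemetry.get_state();print(st['q'].round(3),st['qd'].round(3))
P=tilted(TRAY,.058,.058,30,.006,.085,.004,0,.045)
rows([(P+[0,0,.0],tgt(-86.2,30),2)],.173)
E
```

```text
t 14.48 tcp [0.486  0.3386 0.247 ] pt [0.5695 0.3417 0.0955] x [ 0.483  0.018 -0.876] y [0.874 0.059 0.483] z [ 0.06  -0.998  0.013] zyaw -86.55 F [-0.8  0.4  0. ] w 0.0595 q6 -0.65
[ 0.677  0.271 -0.911  1.661 -0.293 -0.645] [-0.009 -0.004 -0.002  0.021  0.002 -0.011]
[0.24, -0.2, 0.17, 0.0, 0.07, 0.09] 
[0.24, -0.21, 0.17, 0.0, 0.07, 0.09] 
-- [0.483 0.33  0.231]
```

```bash
cat >> h.py <<'E'
def tl(o,cx,cy,phi,floor,L,h,half,up=0):
    "far end towards local -x, held end +x"
    f=np.deg2rad(phi);xB=cx-half
    return loc(o,xB+L*np.sin(f)-h*np.cos(f),cy,floor+L*np.cos(f)+h*np.sin(f)+up)
E
python3 - <<'E'
from h import *
st=telemetry.get_state();Rc=R.from_euler('xyz',st['ee_rot']).as_matrix();a=st['eef_pos']+Rc[:,0]*.173
P=tl(TRAY,.058,.058,30,.006,.085,.004,.045)
print(P)
rows([(np.array([.56,.335,.14]),tgt(-86.2,0),7),(P+[0,0,.02],tgt(-86.2,-30),7)],.173)
E
```

```text
[0.55787761 0.33472111 0.08161216]
[-0.23, 0.57, 0.05, -0.0, 0.02, -0.69] 
[-0.24, 0.55, 0.05, -0.0, 0.02, -0.69] 
[-0.24, 0.53, 0.05, -0.0, 0.02, -0.69] 
[-0.24, 0.52, 0.05, -0.0, 0.02, -0.69] 
[-0.24, 0.5, 0.05, -0.0, 0.02, -0.69] 
[-0.24, 0.48, 0.05, -0.0, 0.02, -0.69] 
[-0.24, 0.46, 0.05, -0.0, 0.02, -0.69] 
-- [0.56  0.335 0.313]
[0.24, 0.5, 0.0, -0.0, 0.0, -0.71] 
[0.24, 0.52, 0.0, 0.0, 0.0, -0.71] 
[0.24, 0.54, 0.0, 0.0, 0.0, -0.71] 
[0.24, 0.55, 0.0, -0.0, 0.0, -0.71] 
[0.23, 0.57, 0.0, 0.0, -0.0, -0.71] 
[0.23, 0.59, 0.0, -0.0, 0.0, -0.71] 
[0.22, 0.6, 0.0, 0.0, -0.0, -0.71] 
-- [0.644 0.34  0.251]
```

play_rows:
  newtons: 15
  steps:
    - {"gripper":0.5,"tx":-0.23,"ty":0.57,"tz":0.05,"ax":0,"ay":0.02,"az":-0.69}
    - {"gripper":0.5,"tx":-0.24,"ty":0.55,"tz":0.05,"ax":0,"ay":0.02,"az":-0.69}
    - {"gripper":0.5,"tx":-0.24,"ty":0.53,"tz":0.05,"ax":0,"ay":0.02,"az":-0.69}
    - {"gripper":0.5,"tx":-0.24,"ty":0.52,"tz":0.05,"ax":0,"ay":0.02,"az":-0.69}
    - {"gripper":0.5,"tx":-0.24,"ty":0.5,"tz":0.05,"ax":0,"ay":0.02,"az":-0.69}
    - {"gripper":0.5,"tx":-0.24,"ty":0.48,"tz":0.05,"ax":0,"ay":0.02,"az":-0.69}
    - {"gripper":0.5,"tx":-0.24,"ty":0.46,"tz":0.05,"ax":0,"ay":0.02,"az":-0.69}
    - {"gripper":0.5,"tx":0,"ty":0,"tz":0,"ax":0,"ay":0,"az":0}
    - {"gripper":0.5,"tx":0,"ty":0,"tz":0,"ax":0,"ay":0,"az":0}

```text
t: 15.23
eef_pos: [0.548, 0.3325, 0.3043]
ee_rot: [1.474, 1.285, -0.056]
force: [-0.2, -0.0, -1.3]
width: 0.0594
```

```bash
python3 - <<'E'
from h import *
where(.173)
st=telemetry.get_state();print(st['q'].round(3))
P=tl(TRAY,.058,.058,30,.006,.085,.004,.045)
rows([(P+[0,0,.015],tgt(-86.2,-30),7)],.173)
E
```

```text
t 15.23 tcp [0.548  0.3325 0.3043] pt [0.5966 0.3298 0.1383] x [ 0.281 -0.016 -0.959] y [0.959 0.043 0.281] z [ 0.037 -0.999  0.027] zyaw -87.88 F [-0.2 -0.  -1.3] w 0.0594 q6 0.42
[ 0.902  0.317 -0.461  0.385 -0.662  0.42 ]
[0.21, 0.52, -0.02, -0.05, 0.03, -1.1] !!
[0.24, 0.54, -0.02, -0.05, 0.03, -1.1] !!
[0.27, 0.56, -0.02, -0.05, 0.03, -1.1] !!
[0.3, 0.59, -0.02, -0.05, 0.03, -1.1] !!
[0.32, 0.62, -0.02, -0.05, 0.03, -1.1] !!
[0.34, 0.66, -0.02, -0.05, 0.03, -1.1] !!
[0.35, 0.69, -0.02, -0.05, 0.03, -1.1] !!
-- [0.644 0.34  0.246]
```

play_rows:
  newtons: 15
  steps:
    - {"gripper":0.5,"tx":0.12,"ty":0.3,"tz":-0.01,"ax":-0.03,"ay":0.02,"az":-0.64}
    - {"gripper":0.5,"tx":0.13,"ty":0.3,"tz":-0.01,"ax":-0.03,"ay":0.02,"az":-0.64}
    - {"gripper":0.5,"tx":0.14,"ty":0.32,"tz":-0.01,"ax":-0.03,"ay":0.02,"az":-0.64}
    - {"gripper":0.5,"tx":0.15,"ty":0.32,"tz":-0.01,"ax":-0.03,"ay":0.02,"az":-0.64}
    - {"gripper":0.5,"tx":0.16,"ty":0.33,"tz":-0.01,"ax":-0.03,"ay":0.02,"az":-0.64}
    - {"gripper":0.5,"tx":0.17,"ty":0.34,"tz":-0.01,"ax":-0.03,"ay":0.02,"az":-0.64}
    - {"gripper":0.5,"tx":0.18,"ty":0.35,"tz":-0.01,"ax":-0.03,"ay":0.02,"az":-0.64}
    - {"gripper":0.5,"tx":0.18,"ty":0.36,"tz":-0.01,"ax":-0.03,"ay":0.02,"az":-0.64}
    - {"gripper":0.5,"tx":0.19,"ty":0.37,"tz":-0.01,"ax":-0.03,"ay":0.02,"az":-0.64}
    - {"gripper":0.5,"tx":0.19,"ty":0.38,"tz":-0.01,"ax":-0.03,"ay":0.02,"az":-0.64}
    - {"gripper":0.5,"tx":0.2,"ty":0.39,"tz":-0.01,"ax":-0.03,"ay":0.02,"az":-0.64}
    - {"gripper":0.5,"tx":0.2,"ty":0.4,"tz":-0.01,"ax":-0.03,"ay":0.02,"az":-0.64}
    - {"gripper":0.5,"tx":0,"ty":0,"tz":0,"ax":0,"ay":0,"az":0}
    - {"gripper":0.5,"tx":0,"ty":0,"tz":0,"ax":0,"ay":0,"az":0}

```text
t: 16.4
eef_pos: [0.6422, 0.3363, 0.2412]
ee_rot: [-1.553, 1.048, -3.058]
force: [-0.8, -0.5, 0.0]
width: 0.0594
```

```bash
python3 - <<'E'
from h import *
where(.173)
st=telemetry.get_state();print(st['q'].round(3))
f,KT=snap('wrist','w8');g=snap('side','s4')[0]
cv2.imwrite('pics/c3.png',cv2.resize(np.hstack([g,f])[:,:,::-1],(800,300)))
P=tl(TRAY,.058,.058,30,.006,.085,.004,.045)
rows([(P+[0,0,.0],tgt(-86.2,-30),3)],.173)
E
```

```text
t 16.4 tcp [0.6422 0.3363 0.2412] pt [0.5561 0.3291 0.0913] x [-0.498 -0.042 -0.866] y [ 0.865  0.054 -0.499] z [ 0.068 -0.998  0.009] zyaw -86.1 F [-0.8 -0.5  0. ] w 0.0594 q6 1.03
[ 0.663  0.717  0.295 -0.277 -1.597  1.03 ]
[0.12, 0.11, -0.04, 0.0, 0.02, -0.01] 
[0.12, 0.11, -0.04, 0.0, 0.02, -0.01] 
[0.12, 0.11, -0.04, 0.0, 0.02, -0.01] 
-- [0.644 0.34  0.231]
```

View pics/c3.png

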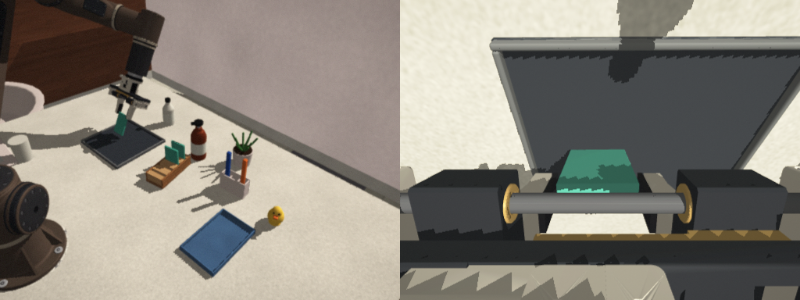

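play_rows:
  newtons: 10
  steps:
    - {"gripper":0.5,"tx":0.1,"ty":0.08,"tz":-0.04,"ax":0,"ay":0.02,"az":0}
    - {"gripper":0.5,"tx":0.1,"ty":0.08,"tz":-0.04,"ax":0,"ay":0.02,"az":0}
    - {"gripper":0.5,"tx":0.08,"ty":0.05,"tz":-0.04,"ax":0,"ay":0.02,"az":0}
    - {"gripper":0.5,"tx":0.05,"ty":0.03,"tz":0,"ax":0,"ay":0,"az":0}
    - {"gripper":0.5,"tx":0,"ty":0,"tz":0,"ax":0,"ay":0,"az":0}

```text
t: 16.92
eef_pos: [0.6426, 0.3413, 0.2334]
ee_rot: [-1.578, 1.048, -3.08]
force: [0.5, -0.9, -1.6]
width: 0.0599
```

```bash
cat > arc.py <<'E'
from h import *
import sys
def arc(o,cx,cy,floor,L,h,half,zy,phis,tilts,d=.173):
    where(d);rows([(tl(o,cx,cy,p,floor,L,h,half),tgt(zy,t),1) for p,t in zip(phis,tilts)],d)
E
python3 - <<'E'
from arc import *
f,KT=snap('wrist','w9')
cv2.imwrite('pics/w9c.png',cv2.resize(f[130:290,120:440],None,fx=2.4,fy=2.4)[:,:,::-1])
arc(TRAY,.058,.058,.006,.085,.004,.045,-86.2,[34,38,42,47,52,57,62,67,72,77,82,86,90],[-30,-30,-30,-29,-27,-24,-21,-18,-14,-10,-6,-3,0])
E
```

```text
t 16.97 tcp [0.6427 0.3412 0.2336] pt [0.5565 0.3359 0.0837] x [-0.498 -0.031 -0.866] y [ 0.864  0.061 -0.499] z [ 0.068 -0.998 -0.004] zyaw -86.1 F [-0.5 -0.4 -0.8] w 0.0595 q6 1.04
[0.04, 0.33, 0.03, 0.03, -0.02, -0.01] 
-- [0.649 0.341 0.229]
[0.01, 0.24, 0.0, -0.0, -0.0, 0.0] 
-- [0.654 0.341 0.225]
[0.03, 0.24, 0.0, 0.0, 0.0, 0.0] 
-- [0.659 0.341 0.222]
[0.06, 0.17, 0.0, 0.0, 0.0, 0.17] 
-- [0.662 0.342 0.218]
[0.1, 0.04, -0.0, -0.0, -0.0, 0.33] 
-- [0.662 0.342 0.216]
[0.13, -0.09, -0.0, 0.0, -0.0, 0.5] 
-- [0.658 0.341 0.214]
[0.17, -0.11, 0.0, -0.0, 0.0, 0.5] 
-- [0.654 0.341 0.211]
[0.2, -0.14, -0.0, 0.0, -0.0, 0.5] 
-- [0.649 0.341 0.207]
[0.24, -0.29, 0.0, 0.0, -0.0, 0.67] 
-- [0.64  0.34  0.204]
[0.27, -0.32, -0.0, -0.0, -0.0, 0.67] 
-- [0.631 0.34  0.199]
[0.29, -0.37, 0.0, -0.0, -0.0, 0.67] 
-- [0.62  0.339 0.194]
[0.24, -0.3, -0.0, 0.0, 0.0, 0.5] 
-- [0.612 0.338 0.189]
[0.24, -0.33, 0.0, 0.0, -0.0, 0.5] 
-- [0.604 0.338 0.183]
```

View pics/w9c.png

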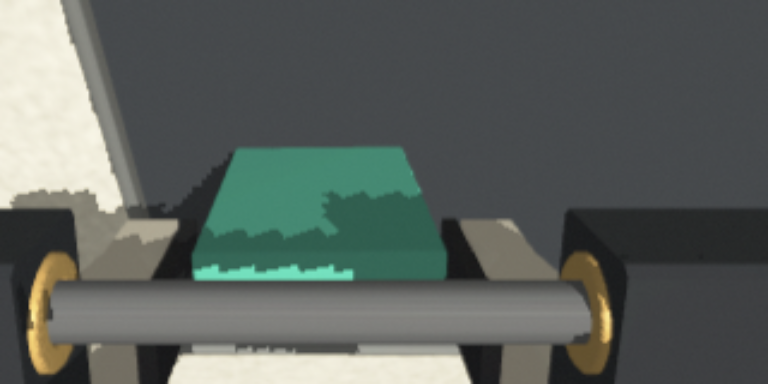

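play_rows:
  newtons: 8
  steps:
    - {"gripper":0.5,"tx":0.06,"ty":0.2,"tz":0.03,"ax":0,"ay":0,"az":0}
    - {"gripper":0.5,"tx":0.06,"ty":0.18,"tz":0,"ax":0,"ay":0,"az":0}
    - {"gripper":0.5,"tx":0.05,"ty":0.24,"tz":0,"ax":0,"ay":0,"az":0}
    - {"gripper":0.5,"tx":0.04,"ty":0.24,"tz":0,"ax":0,"ay":0,"az":0}
    - {"gripper":0.5,"tx":0,"ty":0,"tz":0,"ax":0,"ay":0,"az":0}

```text
t: 17.38
eef_pos: [0.6599, 0.3413, 0.2178]
ee_rot: [-1.579, 1.048, -3.081]
force: [2.0, 0.2, 1.8]
width: 0.0596
```

```bash
python3 - <<'E'
from arc import *
f,KT=snap('wrist','w10')
cv2.imwrite('pics/w10c.png',cv2.resize(f[130:290,120:440],None,fx=2.4,fy=2.4)[:,:,::-1])
arc(TRAY,.058,.058,.006,.085,.004,.045,-86.2,[42,47,52,57,62,67,72,77,82,86,90],[-30,-29,-27,-24,-21,-18,-14,-10,-6,-3,0])
E
```

```text
t 17.43 tcp [0.6594 0.3413 0.2178] pt [0.5732 0.336  0.068 ] x [-0.499 -0.031 -0.866] y [ 0.864  0.06  -0.5  ] z [ 0.067 -0.998 -0.004] zyaw -86.14 F [1.4 0.5 1.2] w 0.0597 q6 1.05
[-0.12, -0.09, -0.01, 0.03, -0.02, -0.0] 
-- [0.659 0.341 0.222]
[0.06, 0.17, 0.0, 0.0, 0.0, 0.17] 
-- [0.662 0.342 0.218]
[0.1, 0.04, -0.0, -0.0, -0.0, 0.33] 
-- [0.662 0.342 0.216]
[0.13, -0.09, -0.0, 0.0, -0.0, 0.5] 
-- [0.658 0.341 0.214]
[0.17, -0.11, 0.0, -0.0, 0.0, 0.5] 
-- [0.654 0.341 0.211]
[0.2, -0.14, -0.0, 0.0, -0.0, 0.5] 
-- [0.649 0.341 0.207]
[0.24, -0.29, 0.0, 0.0, -0.0, 0.67] 
-- [0.64  0.34  0.204]
[0.27, -0.32, -0.0, -0.0, -0.0, 0.67] 
-- [0.631 0.34  0.199]
[0.29, -0.37, 0.0, -0.0, -0.0, 0.67] 
-- [0.62  0.339 0.194]
[0.24, -0.3, -0.0, 0.0, 0.0, 0.5] 
-- [0.612 0.338 0.189]
[0.24, -0.33, 0.0, 0.0, -0.0, 0.5] 
-- [0.604 0.338 0.183]
```

View pics/w10c.png

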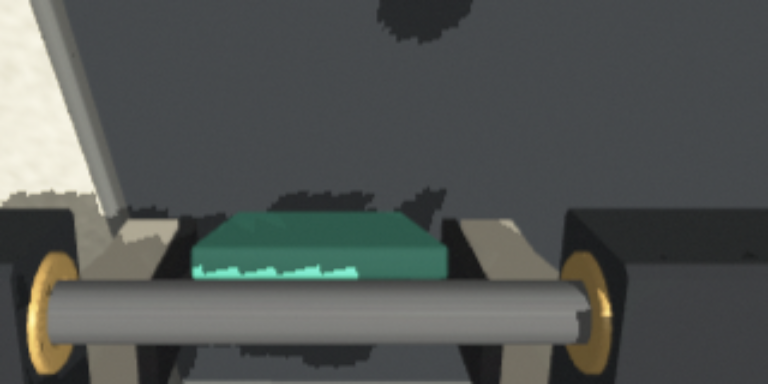

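play_rows:
  newtons: 8
  steps:
    - {"gripper":0.5,"tx":0.06,"ty":0.1,"tz":0,"ax":0,"ay":0,"az":0.17}
    - {"gripper":0.5,"tx":0.08,"ty":0.04,"tz":0,"ax":0,"ay":0,"az":0.33}
    - {"gripper":0.5,"tx":0.13,"ty":-0.09,"tz":0,"ax":0,"ay":0,"az":0.5}
    - {"gripper":0.5,"tx":0.17,"ty":-0.11,"tz":0,"ax":0,"ay":0,"az":0.5}
    - {"gripper":0.5,"tx":0.2,"ty":-0.14,"tz":0,"ax":0,"ay":0,"az":0.5}
    - {"gripper":0.5,"tx":0,"ty":0,"tz":0,"ax":0,"ay":0,"az":0}

```text
t: 17.93
eef_pos: [0.6457, 0.3409, 0.2052]
ee_rot: [-1.583, 1.259, -3.084]
force: [0.3, -0.4, -0.4]
width: 0.0596
```

```bash
python3 - <<'E'
from arc import *
f,KT=snap('wrist','w11')
cv2.imwrite('pics/w11c.png',cv2.resize(f[130:290,120:440],None,fx=2.4,fy=2.4)[:,:,::-1])
arc(TRAY,.058,.058,.006,.085,.004,.045,-86.2,[67,72,77,82,86,90],[-18,-14,-10,-6,-3,0])
E
```

```text
t 17.98 tcp [0.6462 0.3408 0.2055] pt [0.5928 0.3377 0.041 ] x [-0.309 -0.018 -0.951] y [ 0.949  0.067 -0.309] z [ 0.069 -0.998 -0.003] zyaw -86.04 F [-0.3  0.3 -0.8] w 0.0603 q6 1.02
[-0.1, 0.07, 0.01, 0.04, -0.02, 0.0] 
-- [0.649 0.341 0.207]
[0.24, -0.29, 0.0, 0.0, 0.0, 0.67] 
-- [0.64  0.34  0.204]
[0.27, -0.32, -0.0, -0.0, 0.0, 0.67] 
-- [0.631 0.34  0.199]
[0.29, -0.37, 0.0, -0.0, 0.0, 0.67] 
-- [0.62  0.339 0.194]
[0.24, -0.3, -0.0, -0.0, -0.0, 0.5] 
-- [0.612 0.338 0.189]
[0.24, -0.33, -0.0, 0.0, -0.0, 0.5] 
-- [0.604 0.338 0.183]
```

View pics/w11c.png

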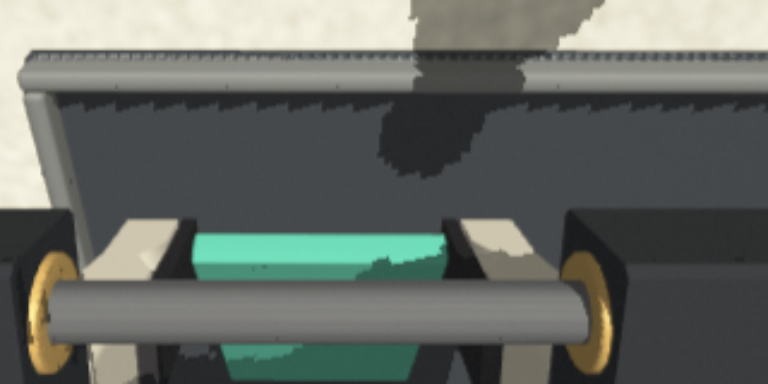

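play_rows:
  newtons: 8
  steps:
    - {"gripper":0.5,"tx":0.12,"ty":-0.24,"tz":0,"ax":0,"ay":0,"az":0.67}
    - {"gripper":0.5,"tx":0.27,"ty":-0.32,"tz":0,"ax":0,"ay":0,"az":0.67}
    - {"gripper":0.5,"tx":0.29,"ty":-0.37,"tz":0,"ax":0,"ay":0,"az":0.67}
    - {"gripper":0.5,"tx":0.24,"ty":-0.3,"tz":0,"ax":0,"ay":0,"az":0.5}
    - {"gripper":0.5,"tx":0.12,"ty":-0.33,"tz":0,"ax":0,"ay":0,"az":0.5}
    - {"gripper":0.5,"tx":0,"ty":0,"tz":0,"ax":0,"ay":0,"az":0}
    - {"gripper":0.5,"tx":0,"ty":0,"tz":0,"ax":0,"ay":0,"az":0}

```text
t: 18.57
eef_pos: [0.6043, 0.338, 0.1866]
ee_rot: [-2.87, 1.568, 1.911]
force: [0.7, 1.1, -0.1]
width: 0.0598
```

```bash
python3 - <<'E'
from arc import *
f,KT=snap('wrist','w12');g=snap('side','s5')[0]
cv2.imwrite('pics/c4.png',np.hstack([g[100:240,60:300],f[130:290,120:440][10:150]])[:,:,::-1])
where(.178)
arc(TRAY,.058,.058,.006,.085,.004,.045,-86.2,[90],[0])
E
```

```text
t 18.67 tcp [0.6054 0.3382 0.1867] pt [0.6054 0.3389 0.0087] x [ 0.     0.004 -1.   ] y [0.998 0.068 0.   ] z [ 0.068 -0.998 -0.004] zyaw -86.12 F [ 0.3  1.6 -1.2] w 0.06 q6 0.85
t 18.67 tcp [0.6054 0.3382 0.1867] pt [0.6054 0.3389 0.0137] x [ 0.     0.004 -1.   ] y [0.998 0.068 0.   ] z [ 0.068 -0.998 -0.004] zyaw -86.12 F [ 0.3  1.6 -1.2] w 0.06 q6 0.85
[0.15, -0.07, 0.01, 0.01, -0.04, -0.0] 
-- [0.604 0.338 0.183]
```

View pics/c4.png

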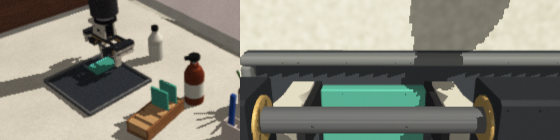

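play_rows:
  newtons: 8
  steps:
    - {"gripper":0.5,"tx":0.05,"ty":-0.03,"tz":0,"ax":0,"ay":0,"az":0}
    - {"gripper":0.5,"tx":0.05,"ty":-0.03,"tz":0,"ax":0,"ay":0,"az":0}
    - {"gripper":0.5,"tx":0,"ty":0,"tz":0,"ax":0,"ay":0,"az":0}
    - {"gripper":0.72,"tx":0,"ty":0,"tz":0,"ax":0,"ay":0,"az":0}
    - {"gripper":0.76,"tx":0,"ty":0,"tz":0,"ax":0,"ay":0,"az":0}
    - {"gripper":0.8,"tx":0,"ty":0,"tz":0,"ax":0,"ay":0,"az":0}
    - {"gripper":0.8,"tx":0,"ty":0,"tz":0,"ax":0,"ay":0,"az":0}
    - {"gripper":0.8,"tx":-0.3,"ty":0,"tz":0,"ax":0,"ay":0,"az":0}
    - {"gripper":0.8,"tx":-0.6,"ty":0,"tz":0,"ax":0,"ay":0,"az":0}
    - {"gripper":0.8,"tx":-1,"ty":0,"tz":0,"ax":0,"ay":0,"az":0}
    - {"gripper":0.8,"tx":-1,"ty":0,"tz":0,"ax":0,"ay":0,"az":0}
    - {"gripper":1,"tx":-1,"ty":0,"tz":0,"ax":0,"ay":0,"az":0}
    - {"gripper":1,"tx":-1,"ty":0,"tz":0,"ax":0,"ay":0,"az":0}
    - {"gripper":1,"tx":0,"ty":0,"tz":0,"ax":0,"ay":0,"az":0}

```text
t: 19.83
eef_pos: [0.6038, 0.3374, 0.3122]
ee_rot: [2.363, 1.561, 0.86]
force: [0.3, 0.9, 1.1]
width: 0.0845
```

```bash
python3 - <<'E'
from h import *
f,KT=snap('wrist','w13');g=snap('side','s6')[0]
cv2.imwrite('pics/c5.png',cv2.resize(np.hstack([g,f])[:,:,::-1],(800,300)))
where(.178)
for p in ([.5487,-.0082,.130],):
    delta(p,tgt(-77.5),.178)
E
```

```text
t 19.93 tcp [0.6027 0.3369 0.3076] pt [0.603  0.3377 0.1296] x [ 0.001  0.005 -1.   ] y [0.998 0.067 0.002] z [ 0.067 -0.998 -0.005] zyaw -86.13 F [-0.1 -1.1  0.5] w 0.0868 q6 0.85
t 19.93 shift(cur axes) [-0.08 -3.09 13.63] shift(target axes) [-0.02 -5.1  13.01] turn [-1.44 -0.04 -0.02] TCPtarget [ 0.5487 -0.0082  0.308 ]
```

View pics/c5.png

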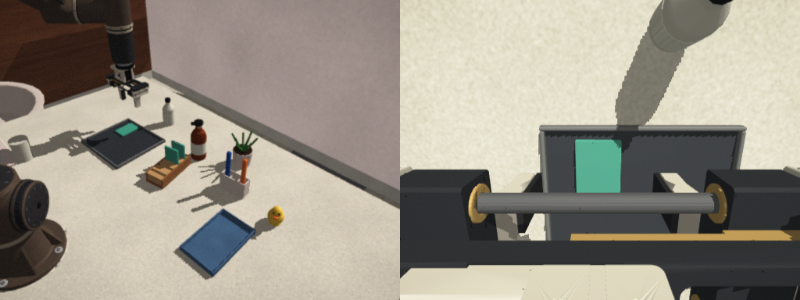

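play_rows:
  newtons: 15
  steps:
    - {"gripper":1,"tx":-0.2,"ty":-0.1,"tz":0.4,"ax":0,"ay":0,"az":0}
    - {"gripper":1,"tx":0,"ty":-0.2,"tz":0.8,"ax":0,"ay":0,"az":0}
    - {"gripper":1,"tx":0,"ty":-0.22,"tz":1,"ax":0,"ay":0,"az":0}
    - {"gripper":1,"tx":0,"ty":-0.23,"tz":1,"ax":0,"ay":0,"az":0}
    - {"gripper":1,"tx":0,"ty":-0.23,"tz":1,"ax":0,"ay":0,"az":0}
    - {"gripper":1,"tx":0,"ty":-0.23,"tz":1,"ax":0,"ay":0,"az":0}
    - {"gripper":1,"tx":0,"ty":-0.23,"tz":1,"ax":0,"ay":0,"az":0}
    - {"gripper":1,"tx":0,"ty":-0.23,"tz":1,"ax":0,"ay":0,"az":0}
    - {"gripper":1,"tx":0,"ty":-0.23,"tz":1,"ax":0,"ay":0,"az":0}
    - {"gripper":1,"tx":0,"ty":-0.23,"tz":1,"ax":0,"ay":0,"az":0}
    - {"gripper":1,"tx":0,"ty":-0.23,"tz":1,"ax":0,"ay":0,"az":0}
    - {"gripper":1,"tx":0,"ty":-0.23,"tz":1,"ax":0,"ay":0,"az":0}
    - {"gripper":1,"tx":0,"ty":-0.23,"tz":1,"ax":0,"ay":0,"az":0}
    - {"gripper":1,"tx":0,"ty":-0.23,"tz":1,"ax":0,"ay":0,"az":0}
    - {"gripper":1,"tx":0,"ty":-0.2,"tz":0.5,"ax":0,"ay":0,"az":0}
    - {"gripper":1,"tx":0,"ty":0,"tz":0,"ax":-0.7,"ay":0,"az":0}
    - {"gripper":1,"tx":0,"ty":0,"tz":0,"ax":-0.7,"ay":0,"az":0}
    - {"gripper":1,"tx":0,"ty":0,"tz":0,"ax":0,"ay":0,"az":0}

```text
t: 21.43
eef_pos: [0.5444, -0.0106, 0.3093]
ee_rot: [3.129, 1.567, 1.775]
force: [-0.4, -0.5, -0.2]
width: 0.0879
```

```bash
python3 - <<'E'
from h import *
f,KT=snap('wrist','w14')
where(.178)
for p in ([.5487,-.0082,.090],):
    delta(p,tgt(-77.5),.178)
for s,p in zip((20,60),([.5487,-.0082,.102],[.5878,.0004,.102])):print(proj(KT,p).round(1))
E
```

```text
t 21.48 tcp [ 0.5446 -0.0103  0.3094] pt [ 0.5445 -0.0096  0.1314] x [-0.     0.004 -1.   ] y [0.977 0.211 0.   ] z [ 0.211 -0.977 -0.004] zyaw -77.81 F [-0.7  0.5 -0.2] w 0.0872 q6 1.45
t 21.48 shift(cur axes) [ 1.66  0.18 -0.04] shift(target axes) [ 1.66  0.18 -0.05] turn [-0.05 -0.04 -0.  ] TCPtarget [ 0.5487 -0.0082  0.268 ]
[251.7 212.9]
[251.7 155. ]
```

View pics/w14.png

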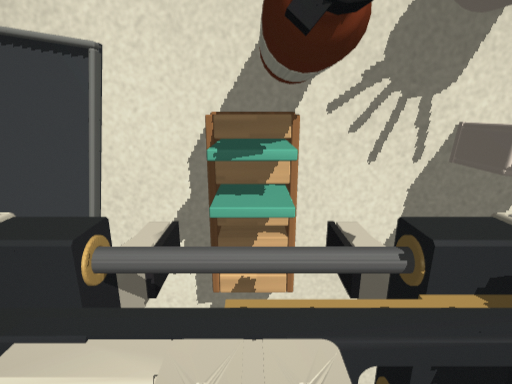

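play_rows:
  newtons: 15
  steps:
    - {"gripper":1,"tx":0.6,"ty":0.18,"tz":-0.05,"ax":-0.05,"ay":-0.04,"az":0}
    - {"gripper":1,"tx":0.6,"ty":0,"tz":0,"ax":0,"ay":0,"az":0}
    - {"gripper":1,"tx":0.4,"ty":0,"tz":0,"ax":0,"ay":0,"az":0}
    - {"gripper":1,"tx":0,"ty":0,"tz":0,"ax":0,"ay":0,"az":0}
    - {"gripper":0.5,"tx":0,"ty":0,"tz":0,"ax":0,"ay":0,"az":0}
    - {"gripper":0.5,"tx":0,"ty":0,"tz":0,"ax":0,"ay":0,"az":0}
    - {"gripper":0.5,"tx":0,"ty":0,"tz":0,"ax":0,"ay":0,"az":0}
    - {"gripper":0.5,"tx":0,"ty":0,"tz":0,"ax":0,"ay":0,"az":0}
    - {"gripper":0.5,"tx":0,"ty":0,"tz":0,"ax":0,"ay":0,"az":0}
    - {"gripper":0.5,"tx":0,"ty":0,"tz":0,"ax":0,"ay":0,"az":0}

```text
t: 22.32
eef_pos: [0.5496, -0.0076, 0.2706]
ee_rot: [1.42, 1.568, 0.069]
force: [-0.9, 0.3, 1.6]
width: 0.0596
```

```bash
python3 - <<'E'
from h import *
where(.178);d=.173
P=tl(TRAY,.058,-.058,30,.006,.085,.004,.045)
st=telemetry.get_state();Rc=R.from_euler('xyz',st['ee_rot']).as_matrix();a=st['eef_pos']+Rc[:,0]*d
rows([(a+[0,0,.088],tgt(-77.5),4),(P+[0,0,.06],tgt(-86.2,-30),14)],d)
E
```

```text
t 22.32 tcp [ 0.5496 -0.0076  0.2706] pt [ 0.5502 -0.0076  0.0926] x [ 0.003  0.    -1.   ] y [0.976 0.218 0.003] z [ 0.218 -0.976  0.   ] zyaw -77.41 F [-0.9  0.3  1.6] w 0.0596 q6 1.45
[-0.88, 0.01, 0.0, 0.0, 0.0, -0.01] 
[-0.88, 0.01, 0.0, 0.0, 0.0, -0.01] 
[-0.88, 0.01, 0.0, 0.0, 0.0, -0.01] 
[-0.88, 0.01, 0.0, 0.0, 0.0, -0.01] 
-- [ 0.55  -0.008  0.359]
[0.13, 0.44, -0.6, 0.1, 0.03, -0.36] 
[0.13, 0.44, -0.6, 0.1, 0.03, -0.36] 
[0.12, 0.44, -0.6, 0.1, 0.03, -0.36] 
[0.12, 0.43, -0.61, 0.1, 0.03, -0.36] 
[0.11, 0.43, -0.61, 0.1, 0.03, -0.36] 
[0.11, 0.43, -0.61, 0.1, 0.03, -0.36] 
[0.1, 0.43, -0.61, 0.1, 0.03, -0.36] 
[0.1, 0.42, -0.61, 0.1, 0.03, -0.36] 
[0.09, 0.42, -0.61, 0.1, 0.03, -0.36] 
[0.09, 0.42, -0.62, 0.1, 0.03, -0.36] 
[0.08, 0.41, -0.62, 0.1, 0.03, -0.36] 
[0.08, 0.41, -0.62, 0.1, 0.03, -0.36] 
[0.08, 0.4, -0.62, 0.1, 0.03, -0.36] 
[0.07, 0.4, -0.62, 0.1, 0.03, -0.36] 
-- [0.652 0.225 0.291]
```

play_rows:
  newtons: 15
  steps:
    - {"gripper":0.5,"tx":-0.3,"ty":0,"tz":0,"ax":0,"ay":0,"az":0}
    - {"gripper":0.5,"tx":-0.6,"ty":0,"tz":0,"ax":0,"ay":0,"az":0}
    - {"gripper":0.5,"tx":-0.7,"ty":0,"tz":0,"ax":0,"ay":0,"az":0}
    - {"gripper":0.5,"tx":-0.7,"ty":0,"tz":0,"ax":0,"ay":0,"az":0}
    - {"gripper":0.5,"tx":-0.7,"ty":0,"tz":0,"ax":0,"ay":0,"az":0}
    - {"gripper":0.5,"tx":-0.5,"ty":0,"tz":0,"ax":0,"ay":0,"az":0}

```text
t: 22.82
eef_pos: [0.5492, -0.0076, 0.3596]
ee_rot: [1.435, 1.567, 0.084]
force: [-0.1, -0.1, -1.6]
width: 0.0596
```

play_rows:
  newtons: 15
  steps:
    - {"gripper":0.5,"tx":0.06,"ty":0.22,"tz":-0.3,"ax":0.05,"ay":0.01,"az":-0.18}
    - {"gripper":0.5,"tx":0.06,"ty":0.22,"tz":-0.3,"ax":0.05,"ay":0.02,"az":-0.18}
    - {"gripper":0.5,"tx":0.13,"ty":0.44,"tz":-0.6,"ax":0.1,"ay":0.03,"az":-0.36}
    - {"gripper":0.5,"tx":0.12,"ty":0.44,"tz":-0.6,"ax":0.1,"ay":0.03,"az":-0.36}
    - {"gripper":0.5,"tx":0.12,"ty":0.43,"tz":-0.61,"ax":0.1,"ay":0.03,"az":-0.36}
    - {"gripper":0.5,"tx":0.11,"ty":0.43,"tz":-0.61,"ax":0.1,"ay":0.03,"az":-0.36}
    - {"gripper":0.5,"tx":0.11,"ty":0.43,"tz":-0.61,"ax":0.1,"ay":0.03,"az":-0.36}
    - {"gripper":0.5,"tx":0.1,"ty":0.43,"tz":-0.61,"ax":0.1,"ay":0.03,"az":-0.36}
    - {"gripper":0.5,"tx":0.1,"ty":0.42,"tz":-0.61,"ax":0.1,"ay":0.03,"az":-0.36}
    - {"gripper":0.5,"tx":0.09,"ty":0.42,"tz":-0.61,"ax":0.1,"ay":0.03,"az":-0.36}
    - {"gripper":0.5,"tx":0.09,"ty":0.42,"tz":-0.62,"ax":0.1,"ay":0.03,"az":-0.36}
    - {"gripper":0.5,"tx":0.08,"ty":0.41,"tz":-0.62,"ax":0.1,"ay":0.03,"az":-0.36}
    - {"gripper":0.5,"tx":0.08,"ty":0.41,"tz":-0.62,"ax":0.1,"ay":0.03,"az":-0.36}
    - {"gripper":0.5,"tx":0.08,"ty":0.4,"tz":-0.62,"ax":0.1,"ay":0.03,"az":-0.36}
    - {"gripper":0.5,"tx":0.07,"ty":0.4,"tz":-0.62,"ax":0.1,"ay":0.03,"az":-0.36}
    - {"gripper":0.5,"tx":0,"ty":0,"tz":0,"ax":0,"ay":0,"az":0}
    - {"gripper":0.5,"tx":0,"ty":0,"tz":0,"ax":0,"ay":0,"az":0}

```text
t: 24.23
eef_pos: [0.6504, 0.2263, 0.2876]
ee_rot: [-1.575, 1.04, -3.076]
force: [-0.5, 0.4, -0.9]
width: 0.0594
```

```bash
python3 - <<'E'
from h import *
where(.173);d=.173;f,_=snap('wrist','w15')
P=tl(TRAY,.058,-.058,30,.006,.085,.004,.045)
rows([(P+[0,0,.003],tgt(-86.2,-30),5)],d)
E
```

```text
t 24.23 tcp [0.6504 0.2263 0.2876] pt [0.563  0.2206 0.1385] x [-0.505 -0.033 -0.862] y [ 0.86   0.061 -0.506] z [ 0.069 -0.998 -0.002] zyaw -86.02 F [-0.5  0.4 -0.9] w 0.0594 q6 1.14
[0.37, 0.23, 0.01, 0.01, -0.0, 0.01] 
[0.37, 0.23, 0.01, 0.01, -0.0, 0.01] 
[0.37, 0.23, 0.01, 0.01, -0.0, 0.01] 
[0.37, 0.23, 0.01, 0.01, -0.0, 0.01] 
[0.37, 0.23, 0.01, 0.01, -0.0, 0.01] 
-- [0.652 0.225 0.234]
```

View pics/w15.png

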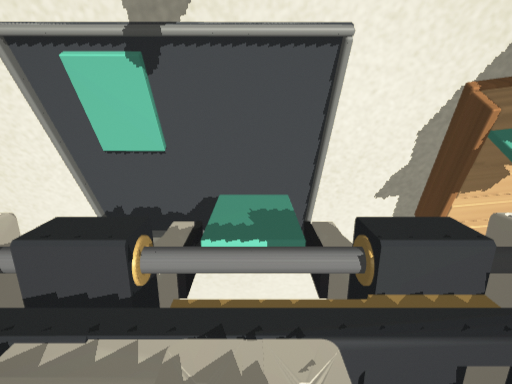

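play_rows:
  newtons: 8
  steps:
    - {"gripper":0.5,"tx":0.37,"ty":0.23,"tz":0.01,"ax":0,"ay":0,"az":0}
    - {"gripper":0.5,"tx":0.37,"ty":0.23,"tz":0.01,"ax":0,"ay":0,"az":0}
    - {"gripper":0.5,"tx":0.37,"ty":0.23,"tz":0.01,"ax":0,"ay":0,"az":0}
    - {"gripper":0.5,"tx":0.37,"ty":0.23,"tz":0.01,"ax":0,"ay":0,"az":0}
    - {"gripper":0.5,"tx":0.37,"ty":0.23,"tz":0.01,"ax":0,"ay":0,"az":0}
    - {"gripper":0.5,"tx":0,"ty":0,"tz":0,"ax":0,"ay":0,"az":0}

```text
t: 24.78
eef_pos: [0.6512, 0.2236, 0.2331]
ee_rot: [-1.576, 1.04, -3.078]
force: [-1.7, -0.7, -0.8]
width: 0.06
```

```bash
python3 - <<'E'
from arc import *
where(.173);d=.173
arc(TRAY,.058,-.058,.006,.085,.004,.045,-86.2,[34,38,42,46],[-30]*4)
E
```

```text
t 24.78 tcp [0.6512 0.2236 0.2331] pt [0.5638 0.218  0.0839] x [-0.505 -0.032 -0.862] y [ 0.86   0.06  -0.506] z [ 0.068 -0.998 -0.003] zyaw -86.12 F [-1.7 -0.7 -0.8] w 0.06 q6 1.16
t 24.78 tcp [0.6512 0.2236 0.2331] pt [0.5638 0.218  0.0839] x [-0.505 -0.032 -0.862] y [ 0.86   0.06  -0.506] z [ 0.068 -0.998 -0.003] zyaw -86.12 F [-1.7 -0.7 -0.8] w 0.06 q6 1.16
[0.04, 0.3, -0.04, 0.02, -0.01, 0.07] 
-- [0.657 0.225 0.229]
[0.01, 0.24, 0.0, 0.0, 0.0, 0.0] 
-- [0.662 0.225 0.225]
[0.03, 0.24, -0.0, -0.0, -0.0, -0.0] 
-- [0.667 0.226 0.222]
[0.05, 0.23, -0.0, 0.0, 0.0, 0.0] 
-- [0.671 0.226 0.218]
```

play_rows:
  newtons: 8
  steps:
    - {"gripper":0.5,"tx":0.06,"ty":0.2,"tz":-0.03,"ax":0,"ay":0,"az":0}
    - {"gripper":0.5,"tx":0.06,"ty":0.18,"tz":0,"ax":0,"ay":0,"az":0}
    - {"gripper":0.5,"tx":0.05,"ty":0.24,"tz":0,"ax":0,"ay":0,"az":0}
    - {"gripper":0.5,"tx":0.04,"ty":0.24,"tz":0,"ax":0,"ay":0,"az":0}
    - {"gripper":0.5,"tx":0.06,"ty":0.1,"tz":0,"ax":0,"ay":0,"az":0.17}
    - {"gripper":0.5,"tx":0.08,"ty":0.04,"tz":0,"ax":0,"ay":0,"az":0.33}
    - {"gripper":0.5,"tx":0.13,"ty":-0.09,"tz":0,"ax":0,"ay":0,"az":0.5}
    - {"gripper":0.5,"tx":0.17,"ty":-0.11,"tz":0,"ax":0,"ay":0,"az":0.5}
    - {"gripper":0.5,"tx":0.2,"ty":-0.14,"tz":0,"ax":0,"ay":0,"az":0.5}
    - {"gripper":0.5,"tx":0,"ty":0,"tz":0,"ax":0,"ay":0,"az":0}

```text
t: 25.62
eef_pos: [0.6556, 0.2254, 0.2087]
ee_rot: [-1.585, 1.256, -3.086]
force: [-0.1, -0.6, -0.8]
width: 0.0595
```

```bash
python3 - <<'E'
from arc import *
snap('wrist','w16')
arc(TRAY,.058,-.058,.006,.085,.004,.045,-86.2,[72,77,82,86,89],[-14,-10,-6,-3,0])
E
```

```text
t 25.67 tcp [0.6559 0.2254 0.2088] pt [0.6019 0.2224 0.0445] x [-0.312 -0.018 -0.95 ] y [ 0.948  0.067 -0.312] z [ 0.069 -0.998 -0.004] zyaw -86.03 F [ 0.  -1.2 -0.6] w 0.0599 q6 1.15
[0.29, -0.25, 0.02, 0.04, -0.03, 0.7] 
-- [0.648 0.224 0.204]
[0.27, -0.32, -0.0, -0.0, -0.0, 0.67] 
-- [0.638 0.224 0.199]
[0.29, -0.37, 0.0, -0.0, -0.0, 0.67] 
-- [0.628 0.223 0.194]
[0.24, -0.3, -0.0, 0.0, 0.0, 0.5] 
-- [0.62  0.223 0.189]
[0.19, -0.34, -0.0, 0.0, -0.0, 0.5] 
-- [0.611 0.222 0.184]
```

View pics/w16.png

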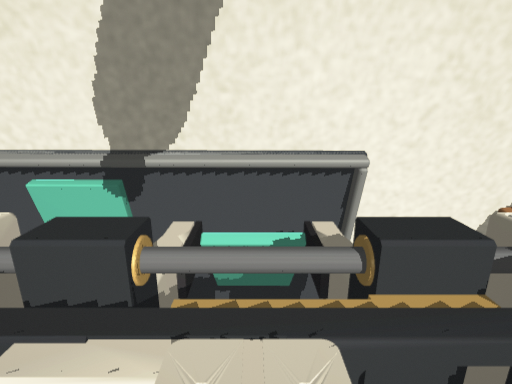

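Pivoting as before (far plate edge at row ~284). Finish and release.

play_rows:
  newtons: 8
  steps:
    - {"gripper":0.5,"tx":0.25,"ty":-0.25,"tz":0,"ax":0,"ay":0,"az":0.67}
    - {"gripper":0.5,"tx":0.27,"ty":-0.32,"tz":0,"ax":0,"ay":0,"az":0.67}
    - {"gripper":0.5,"tx":0.29,"ty":-0.37,"tz":0,"ax":0,"ay":0,"az":0.67}
    - {"gripper":0.5,"tx":0.24,"ty":-0.3,"tz":0,"ax":0,"ay":0,"az":0.5}
    - {"gripper":0.5,"tx":0.15,"ty":-0.33,"tz":0,"ax":0,"ay":0,"az":0.5}
    - {"gripper":0.5,"tx":0,"ty":0,"tz":0,"ax":0,"ay":0,"az":0}
    - {"gripper":0.5,"tx":0,"ty":0,"tz":0,"ax":0,"ay":0,"az":0}

```text
t: 26.25
eef_pos: [0.6121, 0.2224, 0.1858]
ee_rot: [-2.113, 1.565, 2.669]
force: [0.9, 0.3, -0.5]
width: 0.0603
```

```bash
python3 - <<'E'
from arc import *
where(.178)
E
```

```text
t 26.25 tcp [0.6121 0.2224 0.1858] pt [0.6111 0.2229 0.0078] x [-0.005  0.003 -1.   ] y [ 0.998  0.069 -0.005] z [ 0.069 -0.998 -0.003] zyaw -86.04 F [ 0.9  0.3 -0.5] w 0.0603 q6 1.0
```

play_rows:
  newtons: 8
  steps:
    - {"gripper":0.5,"tx":0.05,"ty":0,"tz":0,"ax":0,"ay":0,"az":0}
    - {"gripper":0.5,"tx":0,"ty":0,"tz":0,"ax":0,"ay":0,"az":0}
    - {"gripper":0.72,"tx":0,"ty":0,"tz":0,"ax":0,"ay":0,"az":0}
    - {"gripper":0.76,"tx":0,"ty":0,"tz":0,"ax":0,"ay":0,"az":0}
    - {"gripper":0.8,"tx":0,"ty":0,"tz":0,"ax":0,"ay":0,"az":0}
    - {"gripper":0.8,"tx":0,"ty":0,"tz":0,"ax":0,"ay":0,"az":0}
    - {"gripper":0.8,"tx":-0.3,"ty":0,"tz":0,"ax":0,"ay":0,"az":0}
    - {"gripper":0.8,"tx":-0.6,"ty":0,"tz":0,"ax":0,"ay":0,"az":0}
    - {"gripper":0.8,"tx":-1,"ty":0,"tz":0,"ax":0,"ay":0,"az":0}
    - {"gripper":0.8,"tx":-1,"ty":0,"tz":0,"ax":0,"ay":0,"az":0}
    - {"gripper":1,"tx":-1,"ty":0,"tz":0,"ax":0,"ay":0,"az":0}
    - {"gripper":1,"tx":-1,"ty":0,"tz":0,"ax":0,"ay":0,"az":0}
    - {"gripper":1,"tx":-0.5,"ty":0,"tz":0,"ax":0,"ay":0,"az":0}
    - {"gripper":1,"tx":0,"ty":0,"tz":0,"ax":0,"ay":0,"az":0}

```text
t: 27.42
eef_pos: [0.6133, 0.2219, 0.3239]
ee_rot: [2.7, 1.564, 1.198]
force: [0.6, -0.2, 0.1]
width: 0.0866
```

```bash
python3 - <<'E'
from h import *
f,KT=snap('wrist','w17');g=snap('side','s7')[0]
cv2.imwrite('pics/c6.png',cv2.resize(np.hstack([g,f])[:,:,::-1],(800,300)))
delta([.5885,.0004,.130],tgt(-77.5),.178)
E
```

```text
t 27.52 shift(cur axes) [ 0.45 -1.55  8.76] shift(target axes) [ 0.48 -2.85  8.43] turn [-1.43 -0.05  0.01] TCPtarget [5.885e-01 4.000e-04 3.080e-01]
```

View pics/c6.png

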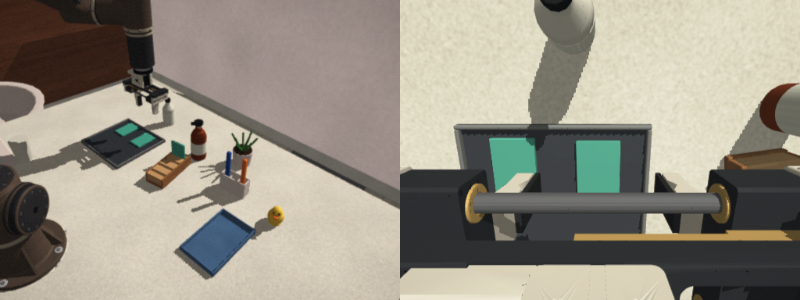

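play_rows:
  newtons: 15
  steps:
    - {"gripper":1,"tx":0,"ty":-0.08,"tz":0.45,"ax":0,"ay":0,"az":0}
    - {"gripper":1,"tx":0,"ty":-0.16,"tz":0.9,"ax":0,"ay":0,"az":0}
    - {"gripper":1,"tx":0,"ty":-0.18,"tz":1,"ax":0,"ay":0,"az":0}
    - {"gripper":1,"tx":0,"ty":-0.18,"tz":1,"ax":0,"ay":0,"az":0}
    - {"gripper":1,"tx":0,"ty":-0.18,"tz":1,"ax":0,"ay":0,"az":0}
    - {"gripper":1,"tx":0,"ty":-0.18,"tz":1,"ax":0,"ay":0,"az":0}
    - {"gripper":1,"tx":0,"ty":-0.18,"tz":1,"ax":0,"ay":0,"az":0}
    - {"gripper":1,"tx":0,"ty":-0.18,"tz":1,"ax":0,"ay":0,"az":0}
    - {"gripper":1,"tx":0,"ty":-0.18,"tz":0.9,"ax":0,"ay":0,"az":0}
    - {"gripper":1,"tx":0.2,"ty":-0.05,"tz":0.5,"ax":0,"ay":0,"az":0}
    - {"gripper":1,"tx":0.2,"ty":0,"tz":0,"ax":-0.7,"ay":-0.03,"az":0}
    - {"gripper":1,"tx":0,"ty":0,"tz":0,"ax":-0.72,"ay":-0.02,"az":0}
    - {"gripper":1,"tx":0,"ty":0,"tz":0,"ax":0,"ay":0,"az":0}

```text
t: 28.6
eef_pos: [0.5884, 0.0003, 0.3071]
ee_rot: [-1.34, 1.566, -2.691]
force: [-0.2, -0.2, -0.2]
width: 0.0876
```

```bash
python3 - <<'E'
from h import *
f,KT=snap('wrist','w18')
where(.178)
delta([.5885,.0006,.091],tgt(-77.5),.178)
print(proj(KT,[.5878,.0004,.102]).round(1))
E
```

```text
t 28.65 tcp [0.5886 0.0006 0.3075] pt [5.879e-01 3.000e-04 1.295e-01] x [-0.004 -0.002 -1.   ] y [ 0.977  0.214 -0.004] z [ 0.214 -0.977  0.001] zyaw -77.64 F [0.2 0.5 0.2] w 0.0873 q6 1.45
t 28.65 shift(cur axes) [ 1.54  0.   -0.  ] shift(target axes) [ 1.54 -0.   -0.  ] turn [-0.02  0.01  0.04] TCPtarget [0.5885 0.0006 0.269 ]
[252.  219.8]
```

View pics/w18.png

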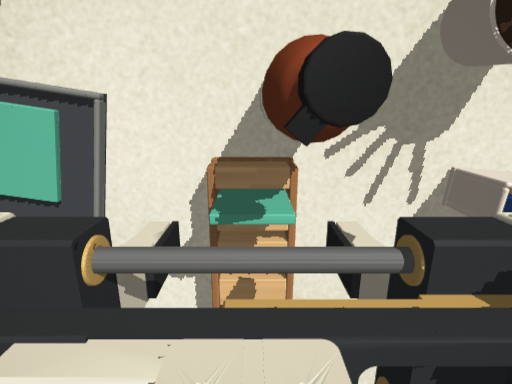

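play_rows:
  newtons: 15
  steps:
    - {"gripper":1,"tx":0.6,"ty":0.02,"tz":0,"ax":0,"ay":0,"az":0}
    - {"gripper":1,"tx":0.55,"ty":0,"tz":0,"ax":0,"ay":0,"az":0}
    - {"gripper":1,"tx":0.4,"ty":0,"tz":0,"ax":0,"ay":0,"az":0}
    - {"gripper":1,"tx":0,"ty":0,"tz":0,"ax":0,"ay":0,"az":0}
    - {"gripper":0.5,"tx":0,"ty":0,"tz":0,"ax":0,"ay":0,"az":0}
    - {"gripper":0.5,"tx":0,"ty":0,"tz":0,"ax":0,"ay":0,"az":0}
    - {"gripper":0.5,"tx":0,"ty":0,"tz":0,"ax":0,"ay":0,"az":0}
    - {"gripper":0.5,"tx":0,"ty":0,"tz":0,"ax":0,"ay":0,"az":0}
    - {"gripper":0.5,"tx":0,"ty":0,"tz":0,"ax":0,"ay":0,"az":0}
    - {"gripper":0.5,"tx":0,"ty":0,"tz":0,"ax":0,"ay":0,"az":0}

```text
t: 29.48
eef_pos: [0.5895, 0.0011, 0.2705]
ee_rot: [-0.823, 1.569, -2.177]
force: [-0.3, -0.1, 2.8]
width: 0.0599
```

play_rows:
  newtons: 15
  steps:
    - {"gripper":0.5,"tx":-0.3,"ty":0,"tz":0,"ax":0,"ay":0,"az":0}
    - {"gripper":0.5,"tx":-0.6,"ty":0,"tz":0,"ax":0,"ay":0,"az":0}
    - {"gripper":0.5,"tx":-0.7,"ty":0,"tz":0,"ax":0,"ay":0,"az":0}
    - {"gripper":0.5,"tx":-0.7,"ty":0,"tz":0,"ax":0,"ay":0,"az":0}
    - {"gripper":0.5,"tx":-0.7,"ty":0,"tz":0,"ax":0,"ay":0,"az":0}
    - {"gripper":0.5,"tx":-0.5,"ty":0,"tz":0,"ax":0,"ay":0,"az":0}
    - {"gripper":0.5,"tx":0,"ty":0,"tz":0,"ax":0,"ay":0,"az":0}

```text
t: 30.07
eef_pos: [0.5901, 0.0012, 0.3609]
ee_rot: [1.182, 1.568, -0.171]
force: [0.3, -0.2, -0.8]
width: 0.0596
```

```bash
python3 - <<'E'
from h import *
where(.173);d=.173
P=tl(TRAY,-.055,-.0,30,.006,.085,.004,.045)
for cy in(-.058,0,.058):print(tl(TRAY,-.055,cy,30,.006,.085,.004,.045))
P=tl(TRAY,-.055,.0,30,.006,.085,.004,.045)
rows([(P+[0,0,.06],tgt(-86.2,-30),15)],d)
E
```

```text
t 30.07 tcp [0.5901 0.0012 0.3609] pt [0.5907 0.0011 0.1879] x [ 0.003 -0.001 -1.   ] y [0.976 0.216 0.003] z [ 0.216 -0.976  0.001] zyaw -77.53 F [ 0.3 -0.2 -0.8] w 0.0596 q6 1.45
[0.45281382 0.21148719 0.08161216]
[0.44896993 0.26935967 0.08161216]
[0.44512604 0.32723216 0.08161216]
[0.13, 0.03, -0.76, 0.09, 0.03, -0.33] 
[0.14, 0.02, -0.76, 0.09, 0.03, -0.33] 
[0.15, 0.02, -0.76, 0.09, 0.03, -0.33] 
[0.16, 0.02, -0.75, 0.09, 0.03, -0.33] 
[0.17, 0.02, -0.75, 0.09, 0.03, -0.33] 
[0.18, 0.02, -0.75, 0.09, 0.03, -0.33] 
[0.19, 0.01, -0.74, 0.09, 0.03, -0.33] 
[0.2, 0.01, -0.74, 0.09, 0.03, -0.33] 
[0.21, 0.01, -0.74, 0.09, 0.03, -0.33] 
[0.22, 0.01, -0.74, 0.09, 0.03, -0.33] 
[0.23, 0.01, -0.73, 0.09, 0.03, -0.33] 
[0.24, 0.01, -0.73, 0.09, 0.03, -0.33] 
[0.25, 0.01, -0.73, 0.09, 0.03, -0.33] 
[0.26, 0.01, -0.72, 0.09, 0.03, -0.33] 
[0.27, 0.02, -0.72, 0.09, 0.03, -0.33] 
-- [0.535 0.275 0.291]
```

play_rows:
  newtons: 15
  steps:
    - {"gripper":0.5,"tx":0.06,"ty":0.01,"tz":-0.38,"ax":0.04,"ay":0.01,"az":-0.16}
    - {"gripper":0.5,"tx":0.07,"ty":0.02,"tz":-0.38,"ax":0.05,"ay":0.02,"az":-0.17}
    - {"gripper":0.5,"tx":0.14,"ty":0.02,"tz":-0.76,"ax":0.09,"ay":0.03,"az":-0.33}
    - {"gripper":0.5,"tx":0.15,"ty":0.02,"tz":-0.76,"ax":0.09,"ay":0.03,"az":-0.33}
    - {"gripper":0.5,"tx":0.16,"ty":0.02,"tz":-0.75,"ax":0.09,"ay":0.03,"az":-0.33}
    - {"gripper":0.5,"tx":0.17,"ty":0.02,"tz":-0.75,"ax":0.09,"ay":0.03,"az":-0.33}
    - {"gripper":0.5,"tx":0.18,"ty":0.02,"tz":-0.75,"ax":0.09,"ay":0.03,"az":-0.33}
    - {"gripper":0.5,"tx":0.19,"ty":0.01,"tz":-0.74,"ax":0.09,"ay":0.03,"az":-0.33}
    - {"gripper":0.5,"tx":0.2,"ty":0.01,"tz":-0.74,"ax":0.09,"ay":0.03,"az":-0.33}
    - {"gripper":0.5,"tx":0.21,"ty":0.01,"tz":-0.74,"ax":0.09,"ay":0.03,"az":-0.33}
    - {"gripper":0.5,"tx":0.22,"ty":0.01,"tz":-0.74,"ax":0.09,"ay":0.03,"az":-0.33}
    - {"gripper":0.5,"tx":0.23,"ty":0.01,"tz":-0.73,"ax":0.09,"ay":0.03,"az":-0.33}
    - {"gripper":0.5,"tx":0.24,"ty":0.01,"tz":-0.73,"ax":0.09,"ay":0.03,"az":-0.33}
    - {"gripper":0.5,"tx":0.25,"ty":0.01,"tz":-0.73,"ax":0.09,"ay":0.03,"az":-0.33}
    - {"gripper":0.5,"tx":0.26,"ty":0.01,"tz":-0.72,"ax":0.09,"ay":0.03,"az":-0.33}
    - {"gripper":0.5,"tx":0.27,"ty":0.02,"tz":-0.72,"ax":0.09,"ay":0.03,"az":-0.33}
    - {"gripper":0.5,"tx":0,"ty":0,"tz":0,"ax":0,"ay":0,"az":0}

```text
t: 31.48
eef_pos: [0.5319, 0.2782, 0.2842]
ee_rot: [-1.582, 1.042, -3.08]
force: [-0.1, -0.6, -1.6]
width: 0.0595
```

```bash
python3 - <<'E'
from h import *
where(.173);d=.173;snap('wrist','w19')
P=tl(TRAY,-.055,.0,30,.006,.085,.004,.045)
rows([(P+[0,0,.003],tgt(-86.2,-30),5)],d)
E
```

```text
t 31.48 tcp [0.5319 0.2782 0.2842] pt [0.4448 0.2729 0.1348] x [-0.504 -0.031 -0.863] y [ 0.861  0.064 -0.505] z [ 0.071 -0.997 -0.006] zyaw -85.92 F [-0.1 -0.6 -1.6] w 0.0595 q6 1.04
[0.34, 0.22, 0.02, 0.01, -0.0, 0.01] 
[0.34, 0.22, 0.02, 0.01, -0.0, 0.01] 
[0.34, 0.22, 0.02, 0.01, -0.0, 0.01] 
[0.34, 0.22, 0.02, 0.01, -0.0, 0.01] 
[0.34, 0.22, 0.02, 0.01, -0.0, 0.01] 
-- [0.535 0.275 0.234]
```

View pics/w19.png

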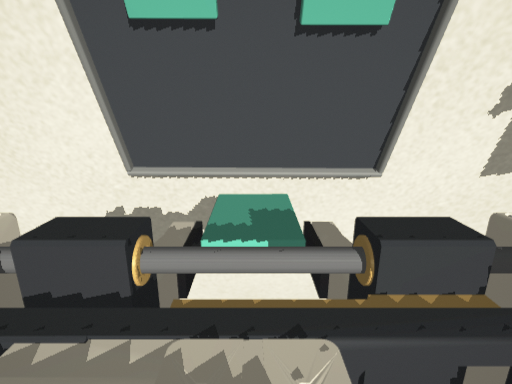

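```bash
python3 - <<'E'
from h import *
KT=cam('wrist')
for uv in([250,169],[250,178],[130,170],[380,170],[215,17],[303,22]):
    p=ray(KT,uv,.014)-[TRAY[0],TRAY[1],0];c,s=np.cos(TRAY[2]),np.sin(TRAY[2]);print(uv,(np.array([c*p[0]+s*p[1],-s*p[0]+c*p[1]])*1e3).round(1))
E
```

```text
[250, 169] [-114.7    5.6]
[250, 178] [-127.     5.6]
[130, 170] [-117.3  126.7]
[380, 170] [-114.8 -124.8]
[215, 17] [19.4 28.8]
[303, 22] [ 16.9 -30.4]
```

```bash
python3 - <<'E'
from h import *
P=tl(TRAY,-.050,.0,30,.006,.085,.004,.045)
rows([(P+[0,0,.003],tgt(-86.2,-30),5)],.173)
E
```

```text
[0.32, 0.26, 0.02, 0.01, -0.0, 0.01] 
[0.32, 0.26, 0.02, 0.01, -0.0, 0.01] 
[0.32, 0.26, 0.02, 0.01, -0.0, 0.01] 
[0.32, 0.26, 0.02, 0.01, -0.0, 0.01] 
[0.32, 0.26, 0.02, 0.01, -0.0, 0.01] 
-- [0.54  0.275 0.234]
```

play_rows:
  newtons: 8
  steps:
    - {"gripper":0.5,"tx":0.32,"ty":0.26,"tz":0.02,"ax":0,"ay":0,"az":0}
    - {"gripper":0.5,"tx":0.32,"ty":0.26,"tz":0.02,"ax":0,"ay":0,"az":0}
    - {"gripper":0.5,"tx":0.32,"ty":0.26,"tz":0.02,"ax":0,"ay":0,"az":0}
    - {"gripper":0.5,"tx":0.32,"ty":0.26,"tz":0.02,"ax":0,"ay":0,"az":0}
    - {"gripper":0.5,"tx":0.32,"ty":0.26,"tz":0.02,"ax":0,"ay":0,"az":0}
    - {"gripper":0.5,"tx":0,"ty":0,"tz":0,"ax":0,"ay":0,"az":0}

```text
t: 32.03
eef_pos: [0.5414, 0.2726, 0.2338]
ee_rot: [-1.583, 1.046, -3.083]
force: [-0.4, -0.9, -1.3]
width: 0.0597
```

```bash
python3 - <<'E'
from arc import *
arc(TRAY,-.050,.0,.006,.085,.004,.045,-86.2,[34,38,42,46],[-30]*4);snap('wrist','w20')
E
```

```text
t 32.03 tcp [0.5414 0.2726 0.2338] pt [0.4548 0.2676 0.0841] x [-0.501 -0.029 -0.865] y [ 0.863  0.063 -0.501] z [ 0.069 -0.998 -0.006] zyaw -86.05 F [-0.4 -0.9 -1.3] w 0.0597 q6 1.07
[0.1, 0.25, -0.11, 0.05, -0.04, 0.02] 
-- [0.545 0.276 0.229]
[0.01, 0.24, -0.0, 0.0, -0.0, -0.0] 
-- [0.55  0.276 0.225]
[0.03, 0.24, 0.0, 0.0, 0.0, 0.0] 
-- [0.555 0.276 0.222]
[0.05, 0.23, -0.0, 0.0, 0.0, 0.0] 
-- [0.56  0.277 0.218]
```

View pics/w20.png

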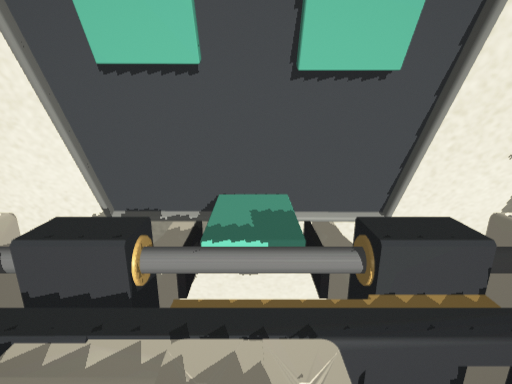

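play_rows:
  newtons: 8
  steps:
    - {"gripper":0.5,"tx":0.08,"ty":0.2,"tz":-0.03,"ax":0,"ay":0,"az":0}
    - {"gripper":0.5,"tx":0.06,"ty":0.18,"tz":0,"ax":0,"ay":0,"az":0}
    - {"gripper":0.5,"tx":0.05,"ty":0.24,"tz":0,"ax":0,"ay":0,"az":0}
    - {"gripper":0.5,"tx":0.04,"ty":0.24,"tz":0,"ax":0,"ay":0,"az":0}
    - {"gripper":0.5,"tx":0.06,"ty":0.1,"tz":0,"ax":0,"ay":0,"az":0.17}
    - {"gripper":0.5,"tx":0.08,"ty":0.04,"tz":0,"ax":0,"ay":0,"az":0.33}
    - {"gripper":0.5,"tx":0.13,"ty":-0.09,"tz":0,"ax":0,"ay":0,"az":0.5}
    - {"gripper":0.5,"tx":0.17,"ty":-0.11,"tz":0,"ax":0,"ay":0,"az":0.5}
    - {"gripper":0.5,"tx":0.2,"ty":-0.14,"tz":0,"ax":0,"ay":0,"az":0.5}
    - {"gripper":0.5,"tx":0,"ty":0,"tz":0,"ax":0,"ay":0,"az":0}

```text
t: 32.92
eef_pos: [0.545, 0.2748, 0.2087]
ee_rot: [-1.599, 1.261, -3.097]
force: [0.1, -0.5, -1.2]
width: 0.0602
```

```bash
python3 - <<'E'
from arc import *
snap('wrist','w21')
arc(TRAY,-.050,0,.006,.085,.004,.045,-86.2,[72,77,82,86,89],[-14,-10,-6,-3,0])
E
```

```text
t 32.97 tcp [0.5453 0.2749 0.2088] pt [0.4922 0.2725 0.0442] x [-0.307 -0.014 -0.952] y [ 0.949  0.07  -0.307] z [ 0.071 -0.997 -0.008] zyaw -85.92 F [-0.3  0.3 -0.7] w 0.0596 q6 1.04
[0.3, -0.29, -0.03, 0.07, -0.06, 0.65] 
-- [0.536 0.275 0.204]
[0.27, -0.32, 0.0, 0.0, 0.0, 0.67] 
-- [0.527 0.275 0.199]
[0.29, -0.37, 0.0, -0.0, 0.0, 0.67] 
-- [0.516 0.274 0.194]
[0.24, -0.3, 0.0, -0.0, -0.0, 0.5] 
-- [0.508 0.273 0.189]
[0.19, -0.34, -0.0, 0.0, -0.0, 0.5] 
-- [0.5   0.273 0.184]
```

View pics/w21.png

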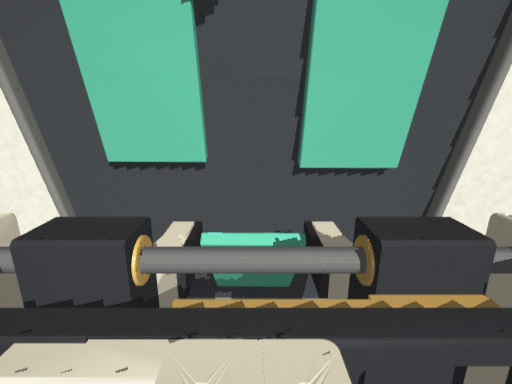

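Same behaviour; finish lowering.

play_rows:
  newtons: 8
  steps:
    - {"gripper":0.5,"tx":0.25,"ty":-0.27,"tz":0,"ax":0,"ay":0,"az":0.67}
    - {"gripper":0.5,"tx":0.27,"ty":-0.32,"tz":0,"ax":0,"ay":0,"az":0.67}
    - {"gripper":0.5,"tx":0.29,"ty":-0.37,"tz":0,"ax":0,"ay":0,"az":0.67}
    - {"gripper":0.5,"tx":0.24,"ty":-0.3,"tz":0,"ax":0,"ay":0,"az":0.5}
    - {"gripper":0.5,"tx":0.15,"ty":-0.33,"tz":0,"ax":0,"ay":0,"az":0.5}
    - {"gripper":0.5,"tx":0,"ty":0,"tz":0,"ax":0,"ay":0,"az":0}
    - {"gripper":0.5,"tx":0,"ty":0,"tz":0,"ax":0,"ay":0,"az":0}

```text
t: 33.55
eef_pos: [0.5012, 0.2718, 0.1857]
ee_rot: [3.093, 1.564, 1.594]
force: [-0.4, 0.2, -1.1]
width: 0.0602
```

```bash
python3 - <<'E'
from arc import *
where(.178)
E
```

```text
t 33.55 tcp [0.5012 0.2718 0.1857] pt [0.5011 0.273  0.0077] x [-0.     0.007 -1.   ] y [0.997 0.071 0.   ] z [ 0.071 -0.997 -0.007] zyaw -85.92 F [-0.4  0.2 -1.1] w 0.0602 q6 0.81
```

play_rows:
  newtons: 8
  steps:
    - {"gripper":0.5,"tx":0.05,"ty":0,"tz":0,"ax":0,"ay":0,"az":0}
    - {"gripper":0.5,"tx":0,"ty":0,"tz":0,"ax":0,"ay":0,"az":0}
    - {"gripper":0.72,"tx":0,"ty":0,"tz":0,"ax":0,"ay":0,"az":0}
    - {"gripper":0.76,"tx":0,"ty":0,"tz":0,"ax":0,"ay":0,"az":0}
    - {"gripper":0.8,"tx":0,"ty":0,"tz":0,"ax":0,"ay":0,"az":0}
    - {"gripper":0.8,"tx":0,"ty":0,"tz":0,"ax":0,"ay":0,"az":0}
    - {"gripper":0.8,"tx":-0.3,"ty":0,"tz":0,"ax":0,"ay":0,"az":0}
    - {"gripper":0.8,"tx":-0.6,"ty":0,"tz":0,"ax":0,"ay":0,"az":0}
    - {"gripper":0.8,"tx":-1,"ty":0,"tz":0,"ax":0,"ay":0,"az":0}
    - {"gripper":0.8,"tx":-1,"ty":0,"tz":0,"ax":0,"ay":0,"az":0}
    - {"gripper":1,"tx":-1,"ty":0,"tz":0,"ax":0,"ay":0,"az":0}
    - {"gripper":1,"tx":-1,"ty":0,"tz":0,"ax":0,"ay":0,"az":0}
    - {"gripper":1,"tx":-1,"ty":0,"tz":0,"ax":0,"ay":0,"az":0}
    - {"gripper":1,"tx":-1,"ty":0,"tz":0,"ax":0,"ay":0,"az":0}
    - {"gripper":1,"tx":-1,"ty":0,"tz":0,"ax":0,"ay":0,"az":0}
    - {"gripper":1,"tx":-1,"ty":0,"tz":0,"ax":0,"ay":0,"az":0}
    - {"gripper":1,"tx":-1,"ty":0,"tz":0,"ax":0,"ay":0,"az":0}
    - {"gripper":1,"tx":0,"ty":0,"tz":0,"ax":0,"ay":0,"az":0}

```text
t: 35.05
eef_pos: [0.5014, 0.2696, 0.4373]
ee_rot: [2.489, 1.557, 0.989]
force: [0.9, 0.7, 1.3]
width: 0.088
```

```bash
python3 - <<'E'
from h import *
f,KT=snap('wrist','w22');g=snap('side','s8')[0]
cv2.imwrite('pics/c7.png',cv2.resize(np.hstack([g,f])[:,:,::-1],(800,300)))
where(.178)
delta([.56,-.25,.25],tgt(-90),.178)
E
```

```text
t 35.15 tcp [0.5006 0.2693 0.4327] pt [0.5011 0.2709 0.2547] x [ 0.003  0.009 -1.   ] y [0.998 0.07  0.003] z [ 0.07  -0.998 -0.009] zyaw -86.0 F [ 0.1 -0.7 -0.5] w 0.0874 q6 0.81
t 35.15 shift(cur axes) [1.000e-02 9.200e-01 2.089e+01] shift(target axes) [ 0.19  2.38 20.77] turn [ 0.67 -0.09 -0.03] TCPtarget [ 0.56  -0.25   0.428]
```

View pics/c7.png

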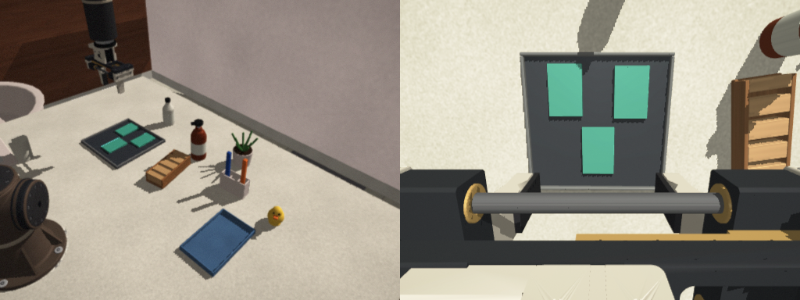

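play_rows:
  newtons: 15
  steps:
    - {"gripper":1,"tx":0,"ty":0,"tz":0.5,"ax":0,"ay":0,"az":0}
    - {"gripper":1,"tx":0,"ty":0.05,"tz":1,"ax":0.07,"ay":0,"az":0}
    - {"gripper":1,"tx":0,"ty":0.1,"tz":1,"ax":0,"ay":-0.08,"az":-0.03}
    - {"gripper":1,"tx":0,"ty":0.05,"tz":1,"ax":0,"ay":0,"az":0}
    - {"gripper":1,"tx":0,"ty":0.05,"tz":1,"ax":0,"ay":0,"az":0}
    - {"gripper":1,"tx":0,"ty":0.05,"tz":1,"ax":0,"ay":0,"az":0}
    - {"gripper":1,"tx":0,"ty":0.05,"tz":1,"ax":0,"ay":0,"az":0}
    - {"gripper":1,"tx":0,"ty":0.05,"tz":1,"ax":0,"ay":0,"az":0}
    - {"gripper":1,"tx":0,"ty":0.05,"tz":1,"ax":0,"ay":0,"az":0}
    - {"gripper":1,"tx":0,"ty":0.05,"tz":1,"ax":0,"ay":0,"az":0}
    - {"gripper":1,"tx":0,"ty":0.05,"tz":1,"ax":0,"ay":0,"az":0}
    - {"gripper":1,"tx":0,"ty":0.05,"tz":1,"ax":0,"ay":0,"az":0}
    - {"gripper":1,"tx":0,"ty":0.05,"tz":1,"ax":0,"ay":0,"az":0}
    - {"gripper":1,"tx":0,"ty":0.05,"tz":1,"ax":0,"ay":0,"az":0}
    - {"gripper":1,"tx":0,"ty":0.05,"tz":1,"ax":0,"ay":0,"az":0}
    - {"gripper":1,"tx":0,"ty":0.05,"tz":1,"ax":0,"ay":0,"az":0}
    - {"gripper":1,"tx":0,"ty":0.05,"tz":1,"ax":0,"ay":0,"az":0}
    - {"gripper":1,"tx":0,"ty":0.05,"tz":1,"ax":0.2,"ay":0,"az":0}
    - {"gripper":1,"tx":0,"ty":0,"tz":1,"ax":0.2,"ay":0,"az":0}
    - {"gripper":1,"tx":0,"ty":0,"tz":1,"ax":0.2,"ay":0,"az":0}

```text
t: 36.82
eef_pos: [0.5518, -0.217, 0.4298]
ee_rot: [-1.566, 1.567, -3.138]
force: [1.1, -0.1, -0.5]
width: 0.0876
```

play_rows:
  newtons: 15
  steps:
    - {"gripper":1,"tx":0,"ty":0,"tz":1,"ax":0,"ay":0,"az":0}
    - {"gripper":1,"tx":0,"ty":0,"tz":0.6,"ax":0,"ay":0,"az":0}
    - {"gripper":0.45,"tx":0,"ty":0,"tz":0,"ax":0,"ay":0,"az":0}
    - {"gripper":0.45,"tx":0,"ty":0,"tz":0,"ax":0,"ay":0,"az":0}

```text
t: 37.15
eef_pos: [0.5518, -0.2563, 0.4298]
ee_rot: [-1.635, 1.567, 3.076]
force: [0.2, 0.8, 0.2]
width: 0.0797
```

```bash
python3 - <<'E'
from h import *
where(.178);f,KT=snap('wrist','w23')
for n in('brush0','brush1','brush0_mid','brush1_mid','holder'):
    print(n,[(np.round(x['location'],1),round(x['confidence'],2)) for x in finder.pinpoint(n,'wrist')[:3]])
E
```

```text
t 37.15 tcp [ 0.5518 -0.2563  0.4298] pt [ 0.5512 -0.2563  0.2518] x [-0.004  0.    -1.   ] y [ 1.    -0.002 -0.004] z [-0.002 -1.    -0.   ] zyaw -90.12 F [0.2 0.8 0.2] w 0.0797 q6 1.68
brush0 [(array([106.8, 217.9]), 0.89), (array([ 99.1, 267.9]), 0.61)]
brush1 [(array([106.8, 217.9]), 0.89), (array([ 99.1, 267.9]), 0.61)]
brush0_mid [(array([ 94.9, 271.4]), 0.8)]
brush1_mid [(array([103.6, 209.8]), 0.72)]
holder [(array([100.6, 244. ]), 0.79)]
```

View pics/w23.png

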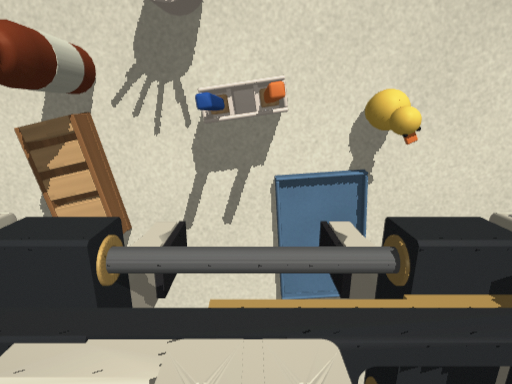

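```bash
python3 - <<'E'
import cv2
f=cv2.imread('pics/w23.png')
c=f[60:140,180:310];cv2.imwrite('pics/w23c.png',cv2.resize(c,None,fx=6,fy=6,interpolation=cv2.INTER_CUBIC))
E
```

```text
(no output)
```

View pics/w23c.png

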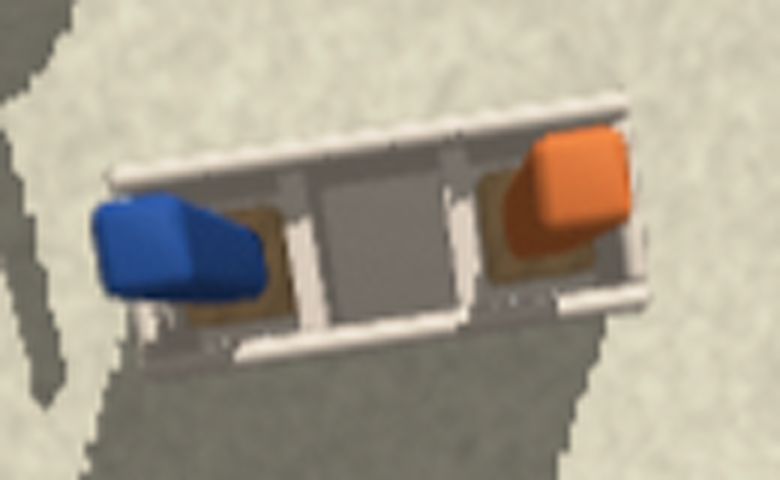

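```bash
python3 - <<'E'
from h import *
KT=cam('wrist')
px=lambda a,b:(a/6+180-.4,b/6+60-.4)
b=ray(KT,px(145,248),.154);o=ray(KT,px(585,178),.154);print('blue',b,'orange',o)
c=[ray(KT,px(*q),.066) for q in((108,175),(625,95),(648,305),(140,372))]
for q in c:print(q.round(4))
H=np.mean(c,0);v=c[1]-c[0];w=c[2]-c[3];yaw=np.degrees(np.arctan2(v[1],v[0]));print('holder',H,yaw,np.degrees(np.arctan2(w[1],w[0])),np.linalg.norm(v),np.linalg.norm(w))
# blue bottom end centre at z=.04 handle base approx
for q,z in(((230,250),.043),((545,210),.043)):print(ray(KT,px(*q),z))
# handle top edges directions
for e in(((95,205),(165,195)),((165,195),(190,298)),((100,290),(190,298)),((535,145),(610,128)),((628,140),(625,215)),((545,228),(625,215))):
    p=ray(KT,px(*e[0]),.154);q=ray(KT,px(*e[1]),.154);print(((q-p)*1e3).round(1),np.degrees(np.arctan2((q-p)[1],(q-p)[0])).round(0))
for n in('side','top'):
    K2=cam(n);print(n,proj(K2,b),proj(K2,o))
snap('side','s9');snap('top','t9')
E
python3 - <<'E'
import cv2
f=cv2.imread('pics/s9.png');cv2.imwrite('pics/s9c.png',cv2.resize(f[170:270,260:370],None,fx=6,fy=6,interpolation=2))
E
```

```text
blue [ 0.63355729 -0.21272042  0.154     ] orange [ 0.64304865 -0.27523376  0.154     ]
[ 0.65  -0.192  0.066]
[ 0.6642 -0.2895  0.066 ]
[ 0.6264 -0.2951  0.066 ]
[ 0.6137 -0.1964  0.066 ]
holder [ 0.63859764 -0.24325822  0.066     ] -81.68889005494742 -82.68090365966742 0.09853852041775048 0.09944682441734966
[ 0.63729205 -0.21204163  0.043     ]
[ 0.64511067 -0.27625138  0.043     ]
[  1.4 -10.    0. ] -82.0
[-14.  -3.   0.] -168.0
[ -1.1 -12.9   0. ] -95.0
[  2.3 -10.5   0. ] -78.0
[-10.    0.1   0. ] 179.0
[  1.8 -11.3   0. ] -81.0
side [292.32456881 194.7955511 ] [313.24087556 204.22111981]
top [299.60985983 174.97244329] [322.75210543 172.04466159]
```

View pics/s9c.png

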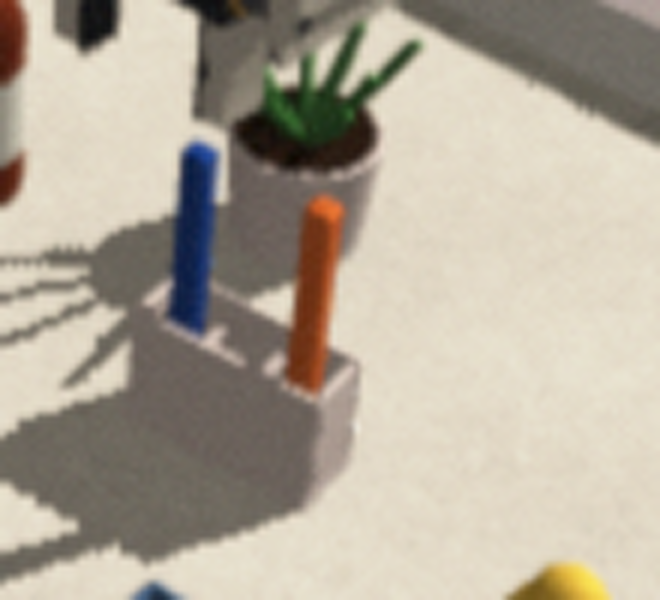

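```bash
python3 - <<'E'
from h import *
delta([.6435,-.2755,.185],tgt(-82),.178)
E
```

```text
t 37.55 shift(cur axes) [2.75 3.63 0.83] shift(target axes) [2.75 3.48 1.33] turn [-1.33  0.    0.  ] TCPtarget [ 0.6435 -0.2755  0.363 ]
```

play_rows:
  newtons: 15
  steps:
    - {"gripper":0.45,"tx":0,"ty":0.6,"tz":0.15,"ax":0,"ay":0,"az":0}
    - {"gripper":0.45,"tx":0,"ty":0.8,"tz":0.2,"ax":0,"ay":0,"az":0}
    - {"gripper":0.45,"tx":0.3,"ty":0.8,"tz":0.2,"ax":0,"ay":0,"az":0}
    - {"gripper":0.45,"tx":0.6,"ty":0.8,"tz":0.2,"ax":0,"ay":0,"az":0}
    - {"gripper":0.45,"tx":0.8,"ty":0.63,"tz":0.08,"ax":0,"ay":0,"az":0}
    - {"gripper":0.45,"tx":0.7,"ty":0,"tz":0,"ax":-0.65,"ay":0,"az":0}
    - {"gripper":0.45,"tx":0.3,"ty":0,"tz":0,"ax":-0.65,"ay":0,"az":0}
    - {"gripper":0.45,"tx":0,"ty":0,"tz":0,"ax":0,"ay":0,"az":0}
    - {"gripper":0.45,"tx":0,"ty":0,"tz":0,"ax":0,"ay":0,"az":0}

```text
t: 38.3
eef_pos: [0.6436, -0.2759, 0.3637]
ee_rot: [-1.253, 1.569, -2.689]
force: [0.4, 0.6, 1.2]
width: 0.0394
```

```bash
python3 - <<'E'
from h import *
delta([.6435,-.2755,.143],tgt(-82),.178);where(.178)
f,KT=snap('wrist','w24');print(proj(KT,[.643,-.2752,.154]),proj(KT,[.6336,-.2127,.154]))
E
```

```text
t 38.3 shift(cur axes) [ 1.71  0.   -0.02] shift(target axes) [ 1.71 -0.   -0.01] turn [-0.05  0.    0.01] TCPtarget [ 0.6435 -0.2755  0.321 ]
t 38.3 tcp [ 0.6436 -0.2759  0.3637] pt [ 0.6433 -0.276   0.1857] x [-0.001 -0.001 -1.   ] y [ 0.991  0.134 -0.001] z [ 0.134 -0.991  0.   ] zyaw -82.29 F [0.4 0.6 1.2] w 0.0394 q6 1.83
[251.56639593 218.27260908] [161.67927416 219.53721052]
```

View pics/w24.png

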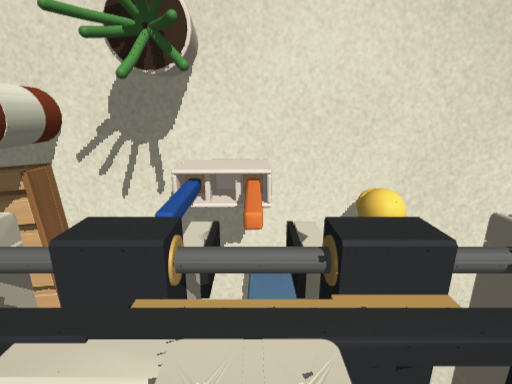

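play_rows:
  newtons: 15
  steps:
    - {"gripper":0.45,"tx":0.6,"ty":0,"tz":0,"ax":0,"ay":0,"az":0}
    - {"gripper":0.45,"tx":0.6,"ty":0,"tz":0,"ax":0,"ay":0,"az":0}
    - {"gripper":0.45,"tx":0.5,"ty":0,"tz":0,"ax":0,"ay":0,"az":0}
    - {"gripper":0.45,"tx":0,"ty":0,"tz":0,"ax":0,"ay":0,"az":0}
    - {"gripper":0.1,"tx":0,"ty":0,"tz":0,"ax":0,"ay":0,"az":0}
    - {"gripper":0.1,"tx":0,"ty":0,"tz":0,"ax":0,"ay":0,"az":0}
    - {"gripper":0.1,"tx":0,"ty":0,"tz":0,"ax":0,"ay":0,"az":0}
    - {"gripper":0.1,"tx":0,"ty":0,"tz":0,"ax":0,"ay":0,"az":0}
    - {"gripper":0.1,"tx":0,"ty":0,"tz":0,"ax":0,"ay":0,"az":0}
    - {"gripper":0.1,"tx":0,"ty":0,"tz":0,"ax":0,"ay":0,"az":0}

```text
t: 39.18
eef_pos: [0.6436, -0.2762, 0.3223]
ee_rot: [0.561, 1.569, -0.873]
force: [-0.5, 0.2, 2.9]
width: 0.0138
```

```bash
python3 - <<'E'
from h import *
where(.178)
E
```

```text
t 39.18 tcp [ 0.6436 -0.2762  0.3223] pt [ 0.6438 -0.2764  0.1443] x [ 0.001 -0.001 -1.   ] y [0.991 0.136 0.001] z [ 0.136 -0.991  0.001] zyaw -82.2 F [-0.5  0.2  2.9] w 0.0138 q6 1.83
```

play_rows:
  newtons: 15
  steps:
    - {"gripper":0.1,"tx":-0.2,"ty":0,"tz":0,"ax":0,"ay":0,"az":0}
    - {"gripper":0.1,"tx":-0.4,"ty":0,"tz":0,"ax":0,"ay":0,"az":0}
    - {"gripper":0.1,"tx":-0.5,"ty":0,"tz":0,"ax":0,"ay":0,"az":0}
    - {"gripper":0.1,"tx":-0.5,"ty":0,"tz":0,"ax":0,"ay":0,"az":0}
    - {"gripper":0.1,"tx":-0.5,"ty":0,"tz":0,"ax":0,"ay":0,"az":0}
    - {"gripper":0.1,"tx":-0.5,"ty":0,"tz":0,"ax":0,"ay":0,"az":0}
    - {"gripper":0.1,"tx":-0.5,"ty":0,"tz":0,"ax":0,"ay":0,"az":0}
    - {"gripper":0.1,"tx":-0.5,"ty":0,"tz":0,"ax":0,"ay":0,"az":0}
    - {"gripper":0.1,"tx":-0.4,"ty":0,"tz":0,"ax":0,"ay":0,"az":0}
    - {"gripper":0.1,"tx":0,"ty":0,"tz":0,"ax":0,"ay":0,"az":0}

```text
t: 40.02
eef_pos: [0.6438, -0.2763, 0.4247]
ee_rot: [0.939, 1.567, -0.496]
force: [0.6, -0.6, 0.2]
width: 0.0135
```

```bash
python3 - <<'E'
from h import *
where(.173);a=snap('side','s10')[0];b=snap('wrist','w25')[0]
cv2.imwrite('pics/c8.png',cv2.resize(np.hstack([a,b])[:,:,::-1],(800,300)))
snap('top','t10');KT=cam('top')
r=finder.silhouettes('dish','top')[0]
m=r['pixels'].astype(np.uint8);c=max(cv2.findContours(m,0,1)[0],key=cv2.contourArea)[:,0,:]
w=np.array([ray(KT,p,.016)[:2]*1000 for p in c]).astype(np.float32)
print(r['confidence'],cv2.minAreaRect(w))
E
```

```text
t 40.02 tcp [ 0.6438 -0.2763  0.4247] pt [ 0.6444 -0.2766  0.2517] x [ 0.003 -0.002 -1.   ] y [0.991 0.136 0.003] z [ 0.136 -0.991  0.002] zyaw -82.19 F [ 0.6 -0.6  0.2] w 0.0135 q6 1.83
0.7 ((437.51129150390625, -359.43682861328125), (199.6224822998047, 131.64024353027344), 3.9263856410980225)
```

View pics/c8.png

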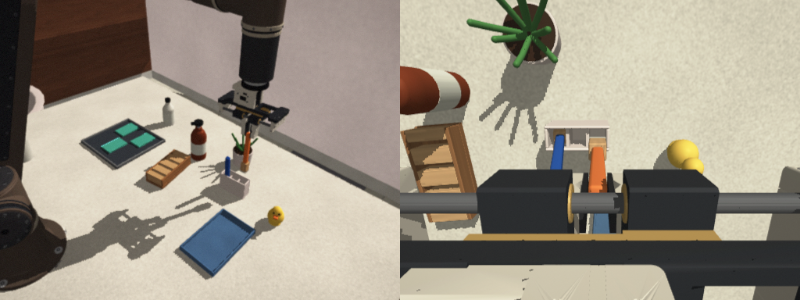

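View pics/t10.png

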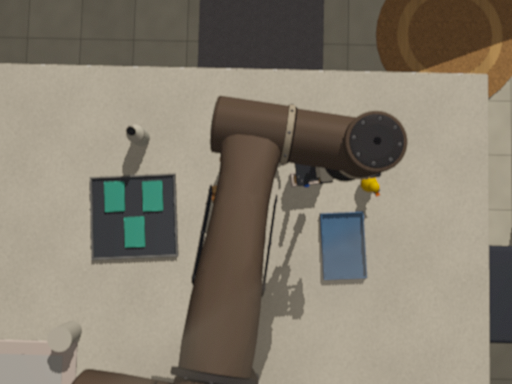

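```bash
sed -i 's/^DISH=.*/DISH=(.4375,-.3602,np.deg2rad(3.6))/' h.py; python3 - <<'E'
from h import *
P=tl(DISH,0,-.026,30,.005,.1445,.011,.075)
print(P)
rows([(P+[0,0,.05],tgt(-86.4,-30),11)],.173)
E
```

```text
[ 0.4268805  -0.38691953  0.13564067]
[0.23, -0.5, 0.31, 0.06, 0.02, -0.45] 
[0.27, -0.49, 0.31, 0.06, 0.02, -0.45] 
[0.31, -0.48, 0.32, 0.06, 0.02, -0.45] 
[0.35, -0.46, 0.32, 0.06, 0.02, -0.45] 
[0.38, -0.44, 0.33, 0.06, 0.02, -0.45] 
[0.42, -0.42, 0.33, 0.06, 0.02, -0.45] 
[0.45, -0.4, 0.34, 0.06, 0.02, -0.45] 
[0.49, -0.37, 0.35, 0.06, 0.02, -0.45] 
[0.52, -0.35, 0.35, 0.06, 0.02, -0.45] 
[0.55, -0.32, 0.36, 0.06, 0.02, -0.45] 
[0.58, -0.29, 0.36, 0.06, 0.02, -0.45] 
-- [ 0.513 -0.381  0.335]
```

play_rows:
  newtons: 15
  steps:
    - {"gripper":0.1,"tx":0.1,"ty":-0.25,"tz":0.15,"ax":0.03,"ay":0.01,"az":-0.2}
    - {"gripper":0.1,"tx":0.13,"ty":-0.25,"tz":0.16,"ax":0.03,"ay":0.01,"az":-0.25}
    - {"gripper":0.1,"tx":0.27,"ty":-0.49,"tz":0.31,"ax":0.06,"ay":0.02,"az":-0.45}
    - {"gripper":0.1,"tx":0.31,"ty":-0.48,"tz":0.32,"ax":0.06,"ay":0.02,"az":-0.45}
    - {"gripper":0.1,"tx":0.35,"ty":-0.46,"tz":0.32,"ax":0.06,"ay":0.02,"az":-0.45}
    - {"gripper":0.1,"tx":0.38,"ty":-0.44,"tz":0.33,"ax":0.06,"ay":0.02,"az":-0.45}
    - {"gripper":0.1,"tx":0.42,"ty":-0.42,"tz":0.33,"ax":0.06,"ay":0.02,"az":-0.45}
    - {"gripper":0.1,"tx":0.45,"ty":-0.4,"tz":0.34,"ax":0.06,"ay":0.02,"az":-0.45}
    - {"gripper":0.1,"tx":0.49,"ty":-0.37,"tz":0.35,"ax":0.06,"ay":0.02,"az":-0.45}
    - {"gripper":0.1,"tx":0.52,"ty":-0.35,"tz":0.35,"ax":0.06,"ay":0.02,"az":-0.45}
    - {"gripper":0.1,"tx":0.55,"ty":-0.32,"tz":0.36,"ax":0.06,"ay":0.02,"az":-0.45}
    - {"gripper":0.1,"tx":0.58,"ty":-0.29,"tz":0.36,"ax":0.06,"ay":0.02,"az":-0.45}
    - {"gripper":0.1,"tx":0,"ty":0,"tz":0,"ax":0,"ay":0,"az":0}
    - {"gripper":0.1,"tx":0,"ty":0,"tz":0,"ax":0,"ay":0,"az":0}

```text
t: 41.38
eef_pos: [0.5125, -0.3824, 0.3348]
ee_rot: [-1.58, 1.048, -3.087]
force: [1.3, -0.3, -0.0]
width: 0.014
```

```bash
python3 - <<'E'
from h import *
where(.173);a=snap('side','s11')[0];b=snap('wrist','w26')[0]
cv2.imwrite('pics/c9.png',cv2.resize(np.hstack([a,b])[:,:,::-1],(800,300)))
P=tl(DISH,0,-.026,30,.005,.1445,.011,.075)
rows([(P+[0,0,.01],tgt(-86.4,-30),5)],.173)
E
```

```text
t 41.38 tcp [ 0.5125 -0.3824  0.3348] pt [ 0.4263 -0.3871  0.1849] x [-0.499 -0.027 -0.866] y [ 0.865  0.057 -0.499] z [ 0.063 -0.998 -0.005] zyaw -86.4 F [ 1.3 -0.3 -0. ] w 0.014 q6 1.87
[0.29, 0.16, -0.0, 0.01, -0.0, -0.01] 
[0.29, 0.16, -0.0, 0.01, -0.0, -0.01] 
[0.29, 0.16, -0.0, 0.01, -0.0, -0.01] 
[0.29, 0.16, -0.0, 0.01, -0.0, -0.01] 
[0.29, 0.16, -0.0, 0.01, -0.0, -0.01] 
-- [ 0.513 -0.381  0.295]
```

View pics/c9.png

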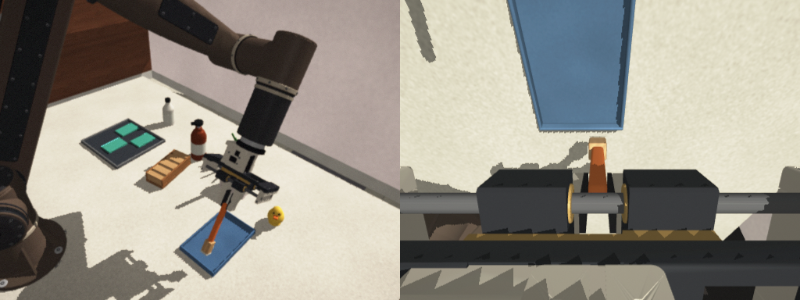

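play_rows:
  newtons: 12
  steps:
    - {"gripper":0.1,"tx":0.29,"ty":0.16,"tz":0,"ax":0,"ay":0,"az":0}
    - {"gripper":0.1,"tx":0.29,"ty":0.16,"tz":0,"ax":0,"ay":0,"az":0}
    - {"gripper":0.1,"tx":0.29,"ty":0.16,"tz":0,"ax":0,"ay":0,"az":0}
    - {"gripper":0.1,"tx":0.29,"ty":0.16,"tz":0,"ax":0,"ay":0,"az":0}
    - {"gripper":0.1,"tx":0.29,"ty":0.16,"tz":0,"ax":0,"ay":0,"az":0}
    - {"gripper":0.1,"tx":0,"ty":0,"tz":0,"ax":0,"ay":0,"az":0}

```text
t: 41.98
eef_pos: [0.5124, -0.3811, 0.2925]
ee_rot: [-1.582, 1.049, -3.087]
force: [-0.4, 0.4, -1.5]
width: 0.0136
```

```bash
python3 - <<'E'
from arc import *
where(.173);b,KT=snap('wrist','w27')
for l in((-.1,-.065),(-.1,.065),(-.095,-.06),(-.095,.06)):print(l,proj(KT,loc(DISH,*l,.018)).round(0))
arc(DISH,0,-.026,.005,.1445,.011,.075,-86.4,[33,36,39,42,45,48,51,54,57,60,63,66,69],[-30,-30,-30,-30,-30,-29,-28,-26,-24,-22,-19,-16,-13])
E
```

```text
t 41.98 tcp [ 0.5124 -0.3811  0.2925] pt [ 0.4262 -0.3858  0.1426] x [-0.498 -0.027 -0.867] y [ 0.865  0.058 -0.499] z [ 0.064 -0.998 -0.006] zyaw -86.33 F [-0.4  0.4 -1.5] w 0.0136 q6 1.85
(-0.1, -0.065) [290. 193.]
(-0.1, 0.065) [172. 192.]
(-0.095, -0.06) [286. 190.]
(-0.095, 0.06) [175. 189.]
t 42.03 tcp [ 0.5126 -0.3813  0.2936] pt [ 0.4266 -0.3861  0.1436] x [-0.497 -0.028 -0.867] y [ 0.865  0.058 -0.498] z [ 0.064 -0.998 -0.005] zyaw -86.32 F [ 0.7 -0.3 -0.4] w 0.0138 q6 1.85
[0.26, 0.49, 0.01, 0.03, -0.03, -0.02] 
-- [ 0.52  -0.381  0.282]
[0.0, 0.3, -0.0, 0.0, 0.0, 0.0] 
-- [ 0.526 -0.381  0.278]
[0.02, 0.3, 0.0, 0.0, 0.0, 0.0] 
-- [ 0.533 -0.38   0.274]
[0.03, 0.3, -0.0, 0.0, 0.0, 0.0] 
-- [ 0.539 -0.38   0.27 ]
[0.05, 0.3, 0.0, 0.0, 0.0, 0.0] 
-- [ 0.545 -0.379  0.265]
[0.06, 0.18, -0.0, 0.0, 0.0, 0.17] 
-- [ 0.548 -0.379  0.261]
[0.09, 0.17, -0.0, 0.0, -0.0, 0.17] 
-- [ 0.551 -0.379  0.257]
[0.11, 0.04, 0.0, 0.0, 0.0, 0.33] 
-- [ 0.55  -0.379  0.254]
[0.13, 0.03, -0.0, 0.0, -0.0, 0.33] 
-- [ 0.549 -0.379  0.251]
[0.16, 0.02, 0.0, -0.0, 0.0, 0.33] 
-- [ 0.548 -0.379  0.247]
[0.18, -0.11, -0.0, -0.0, 0.0, 0.5] 
-- [ 0.544 -0.38   0.244]
[0.21, -0.13, 0.0, -0.0, 0.0, 0.5] 
-- [ 0.539 -0.38   0.24 ]
[0.23, -0.16, -0.0, 0.0, -0.0, 0.5] 
-- [ 0.534 -0.38   0.236]
```

View pics/w27.png

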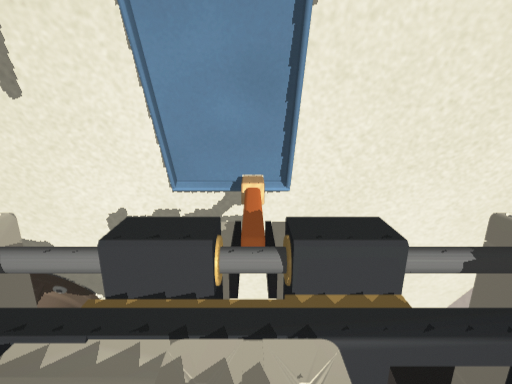

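```bash
python3 - <<'E'
from h import *
st=telemetry.get_state();Rc=R.from_euler('xyz',st['ee_rot']).as_matrix();KT=cam('wrist')
for y in(-.011,.011):
    p=st['eef_pos']+Rc@[.3175,y,0];q=p-[DISH[0],DISH[1],0];print(p.round(4),'local x',(q[0]*np.cos(DISH[2])+q[1]*np.sin(DISH[2])).round(4),'localy',(-q[0]*np.sin(DISH[2])+q[1]*np.cos(DISH[2])).round(4),proj(KT,p).round(0))
E
```

```text
[ 0.3452 -0.3908  0.0238] local x -0.094 localy -0.0247 [253. 192.]
[ 0.3642 -0.3895  0.0128] local x -0.075 localy -0.0246 [253. 172.]
```

play_rows:
  newtons: 10
  steps:
    - {"gripper":0.1,"tx":-0.14,"ty":0.24,"tz":0,"ax":0,"ay":0,"az":0}
    - {"gripper":0.1,"tx":0.13,"ty":0.25,"tz":0,"ax":0.03,"ay":-0.03,"az":0}
    - {"gripper":0.1,"tx":0.13,"ty":0.24,"tz":0,"ax":0,"ay":0,"az":0}
    - {"gripper":0.1,"tx":0.03,"ty":0.3,"tz":0,"ax":0,"ay":0,"az":0}
    - {"gripper":0.1,"tx":0.04,"ty":0.3,"tz":0,"ax":0,"ay":0,"az":0}
    - {"gripper":0.1,"tx":0.03,"ty":0.3,"tz":0,"ax":0,"ay":0,"az":0}
    - {"gripper":0.1,"tx":0,"ty":0,"tz":0,"ax":0,"ay":0,"az":0}

```text
t: 42.62
eef_pos: [0.5481, -0.3794, 0.2705]
ee_rot: [-1.565, 1.054, -3.071]
force: [4.7, -0.2, 6.1]
width: 0.0135
```

```bash
python3 - <<'E'
from arc import *
b,KT=snap('wrist','w28');a=snap('side','s12')[0]
cv2.imwrite('pics/c10.png',cv2.resize(np.hstack([a,b])[:,:,::-1],(800,300)))
arc(DISH,0.007,-.026,.005,.1445,.011,.075,-86.4,[45,48,51,54,57,60,63,66,69],[-30,-29,-28,-26,-24,-22,-19,-16,-13])
E
```

```text
t 42.72 tcp [ 0.5475 -0.3794  0.2709] pt [ 0.4623 -0.3854  0.1205] x [-0.492 -0.034 -0.87 ] y [ 0.868  0.055 -0.494] z [ 0.065 -0.998  0.003] zyaw -86.28 F [4.7 0.1 6.2] w 0.0142 q6 1.83
[0.13, 0.27, -0.0, 0.01, 0.03, -0.07] 
-- [ 0.552 -0.379  0.265]
[0.06, 0.18, 0.0, 0.0, 0.0, 0.17] 
-- [ 0.555 -0.379  0.261]
[0.09, 0.17, -0.0, 0.0, -0.0, 0.17] 
-- [ 0.557 -0.379  0.257]
[0.11, 0.04, 0.0, -0.0, 0.0, 0.33] 
-- [ 0.557 -0.379  0.254]
[0.13, 0.03, 0.0, 0.0, -0.0, 0.33] 
-- [ 0.556 -0.379  0.251]
[0.16, 0.02, 0.0, -0.0, 0.0, 0.33] 
-- [ 0.555 -0.379  0.247]
[0.18, -0.11, 0.0, 0.0, 0.0, 0.5] 
-- [ 0.551 -0.379  0.244]
[0.21, -0.13, -0.0, -0.0, -0.0, 0.5] 
-- [ 0.546 -0.379  0.24 ]
[0.23, -0.16, 0.0, 0.0, -0.0, 0.5] 
-- [ 0.541 -0.38   0.236]
```

View pics/c10.png

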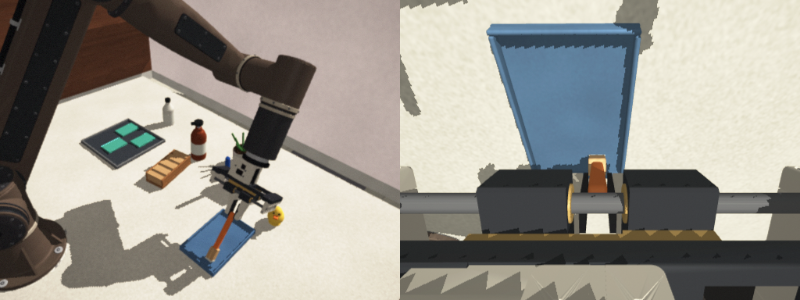

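```bash
python3 - <<'E'
from arc import *
b=cv2.imread('pics/w28.png')
cv2.imwrite('pics/w28c.png',cv2.resize(b[170:270,160:340],None,fx=4.2,fy=4.2,interpolation=2))
KT=cam('wrist')
for l in((-.1,-.065),(-.1,.065),(.1,-.065),(.1,.065)):print(l,proj(KT,loc(DISH,*l,.018)).round(0))
where()
E
```

```text
(-0.1, -0.065) [286. 230.]
(-0.1, 0.065) [172. 230.]
(0.1, -0.065) [312.  39.]
(0.1, 0.065) [110.  39.]
t 42.72 tcp [ 0.5475 -0.3794  0.2709] pt [ 0.4692 -0.3849  0.1326] x [-0.492 -0.034 -0.87 ] y [ 0.868  0.055 -0.494] z [ 0.065 -0.998  0.003] zyaw -86.28 F [4.7 0.1 6.2] w 0.0142 q6 1.83
```

View pics/w28c.png

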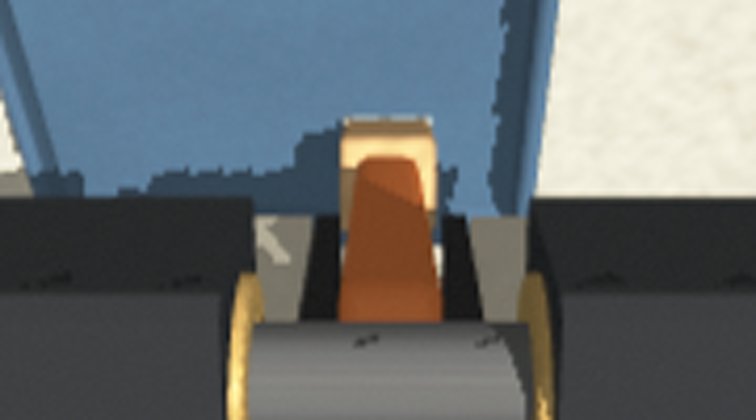

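View pics/w28.png

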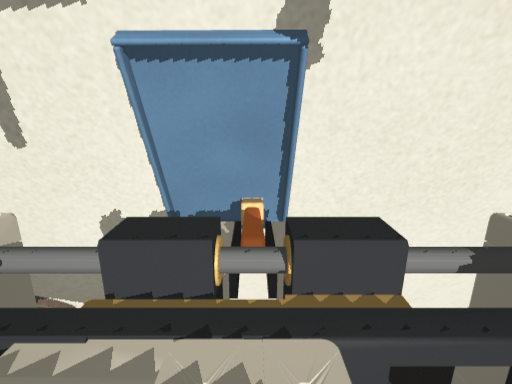

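play_rows:
  newtons: 5
  steps:
    - {"gripper":0.1,"tx":-0.07,"ty":-0.04,"tz":0,"ax":0,"ay":0,"az":0}
    - {"gripper":0.1,"tx":0,"ty":0,"tz":0,"ax":0,"ay":0,"az":0}

```text
t: 42.88
eef_pos: [0.5457, -0.3792, 0.2719]
ee_rot: [-1.57, 1.052, -3.078]
force: [-1.1, 0.1, -0.2]
width: 0.014
```

```bash
python3 - <<'E'
from arc import *
where(.173)
b,KT=snap('wrist','w29');cv2.imwrite('pics/w29c.png',cv2.resize(b[170:270,160:340],None,fx=4.2,fy=4.2,interpolation=2)[:,:,::-1])
where(.173)
E
```

```text
t 42.88 tcp [ 0.5457 -0.3792  0.2719] pt [ 0.46   -0.3847  0.1217] x [-0.495 -0.032 -0.868] y [ 0.867  0.055 -0.496] z [ 0.063 -0.998  0.   ] zyaw -86.38 F [-1.1  0.1 -0.2] w 0.014 q6 1.84
t 42.93 tcp [ 0.5455 -0.3793  0.2716] pt [ 0.4598 -0.3847  0.1215] x [-0.495 -0.031 -0.868] y [ 0.866  0.055 -0.496] z [ 0.063 -0.998 -0.   ] zyaw -86.39 F [-0.   0.1 -0.8] w 0.0138 q6 1.84
```

View pics/w29c.png

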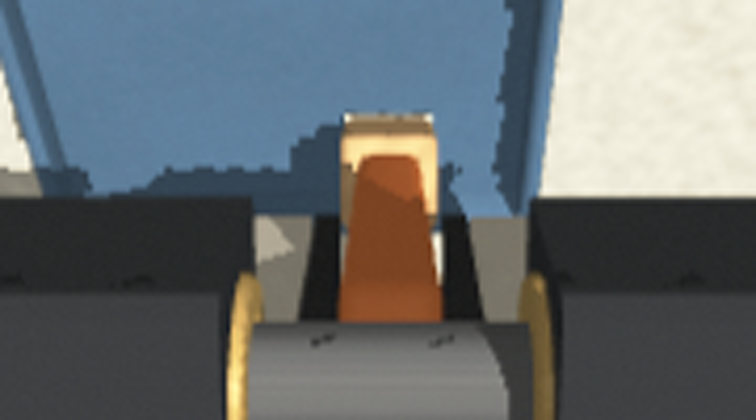

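```bash
python3 - <<'E'
from arc import *
arc(DISH,0.009,-.0255,.005,.1455,.011,.075,-86.4,[45,48,51,54,57,60,63,66,69],[-30,-29,-28,-26,-24,-22,-19,-16,-13])
E
```

```text
t 42.93 tcp [ 0.5455 -0.3793  0.2716] pt [ 0.4598 -0.3847  0.1215] x [-0.495 -0.031 -0.868] y [ 0.866  0.055 -0.496] z [ 0.063 -0.998 -0.   ] zyaw -86.39 F [-0.   0.1 -0.8] w 0.0138 q6 1.84
[0.03, 0.44, -0.01, 0.0, 0.0, -0.04] 
-- [ 0.554 -0.378  0.265]
[0.07, 0.18, 0.0, 0.0, 0.0, 0.17] 
-- [ 0.558 -0.378  0.262]
[0.09, 0.17, -0.0, -0.0, -0.0, 0.17] 
-- [ 0.56  -0.378  0.258]
[0.11, 0.05, 0.0, 0.0, 0.0, 0.33] 
-- [ 0.56  -0.378  0.255]
[0.13, 0.04, -0.0, -0.0, -0.0, 0.33] 
-- [ 0.559 -0.378  0.252]
[0.16, 0.02, 0.0, -0.0, 0.0, 0.33] 
-- [ 0.558 -0.378  0.248]
[0.19, -0.11, -0.0, -0.0, 0.0, 0.5] 
-- [ 0.554 -0.378  0.244]
[0.21, -0.13, -0.0, -0.0, -0.0, 0.5] 
-- [ 0.549 -0.379  0.241]
[0.23, -0.15, -0.0, 0.0, -0.0, 0.5] 
-- [ 0.544 -0.379  0.236]
```

play_rows:
  newtons: 5
  steps:
    - {"gripper":0.1,"tx":0.02,"ty":0.22,"tz":0,"ax":0,"ay":0,"az":0}
    - {"gripper":0.1,"tx":0.02,"ty":0.22,"tz":0,"ax":0,"ay":0,"az":0}
    - {"gripper":0.1,"tx":0.07,"ty":0.18,"tz":0,"ax":0,"ay":0,"az":0.17}
    - {"gripper":0.1,"tx":0.09,"ty":0.17,"tz":0,"ax":0,"ay":0,"az":0.17}
    - {"gripper":0.1,"tx":0.11,"ty":0.05,"tz":0,"ax":0,"ay":0,"az":0.33}
    - {"gripper":0.1,"tx":0.13,"ty":0.04,"tz":0,"ax":0,"ay":0,"az":0.33}
    - {"gripper":0.1,"tx":0.16,"ty":0.02,"tz":0,"ax":0,"ay":0,"az":0.33}
    - {"gripper":0.1,"tx":0,"ty":0,"tz":0,"ax":0,"ay":0,"az":0}

```text
t: 43.6
eef_pos: [0.558, -0.3786, 0.2471]
ee_rot: [-1.571, 1.193, -3.079]
force: [0.7, 0.3, -0.4]
width: 0.0138
```

```bash
python3 - <<'E'
from arc import *
b,KT=snap('wrist','w30');a=snap('side','s13')[0]
cv2.imwrite('pics/c11.png',cv2.resize(np.hstack([a,b])[:,:,::-1],(800,300)))
arc(DISH,0.009,-.0255,.005,.1455,.011,.075,-86.4,[63,66,69,72,75,78,81,84,87],[-19,-16,-13,-10,-7,-4,-2,-1,0])
E
```

```text
t 43.7 tcp [ 0.5581 -0.3786  0.2476] pt [ 0.494  -0.3827  0.0869] x [-0.371 -0.024 -0.928] y [ 0.927  0.058 -0.372] z [ 0.063 -0.998  0.   ] zyaw -86.4 F [-0.6 -0.3 -0.6] w 0.0141 q6 1.84
[0.18, -0.11, -0.02, -0.0, 0.0, 0.47] 
-- [ 0.554 -0.378  0.244]
[0.21, -0.13, 0.0, -0.0, 0.0, 0.5] 
-- [ 0.549 -0.379  0.241]
[0.23, -0.15, -0.0, 0.0, -0.0, 0.5] 
-- [ 0.544 -0.379  0.236]
[0.25, -0.18, -0.0, -0.0, 0.0, 0.5] 
-- [ 0.538 -0.379  0.231]
[0.27, -0.21, 0.0, 0.0, -0.0, 0.5] 
-- [ 0.532 -0.38   0.225]
[0.29, -0.23, -0.0, -0.0, 0.0, 0.5] 
-- [ 0.525 -0.38   0.219]
[0.29, -0.14, -0.0, 0.0, 0.0, 0.33] 
-- [ 0.521 -0.38   0.212]
[0.3, -0.05, 0.0, -0.0, 0.0, 0.17] 
-- [ 0.52  -0.381  0.204]
[0.3, -0.07, 0.0, 0.0, -0.0, 0.17] 
-- [ 0.518 -0.381  0.197]
```

View pics/c11.png

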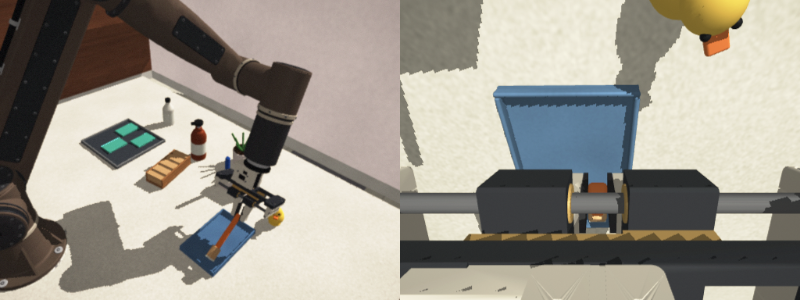

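play_rows:
  newtons: 5
  steps:
    - {"gripper":0.1,"tx":0.18,"ty":-0.11,"tz":0,"ax":0,"ay":0,"az":0.47}
    - {"gripper":0.1,"tx":0.21,"ty":-0.13,"tz":0,"ax":0,"ay":0,"az":0.5}
    - {"gripper":0.1,"tx":0.23,"ty":-0.15,"tz":0,"ax":0,"ay":0,"az":0.5}
    - {"gripper":0.1,"tx":0.25,"ty":-0.18,"tz":0,"ax":0,"ay":0,"az":0.5}
    - {"gripper":0.1,"tx":0.27,"ty":-0.21,"tz":0,"ax":0,"ay":0,"az":0.5}
    - {"gripper":0.1,"tx":0.29,"ty":-0.23,"tz":0,"ax":0,"ay":0,"az":0.5}
    - {"gripper":0.1,"tx":0.29,"ty":-0.14,"tz":0,"ax":0,"ay":0,"az":0.33}
    - {"gripper":0.1,"tx":0.3,"ty":-0.05,"tz":0,"ax":0,"ay":0,"az":0.17}
    - {"gripper":0.1,"tx":0.3,"ty":-0.07,"tz":0,"ax":0,"ay":0,"az":0.17}
    - {"gripper":0.1,"tx":0,"ty":0,"tz":0,"ax":0,"ay":0,"az":0}
    - {"gripper":0.1,"tx":0,"ty":0,"tz":0,"ax":0,"ay":0,"az":0}

```text
t: 44.62
eef_pos: [0.518, -0.3812, 0.1966]
ee_rot: [-1.724, 1.57, 3.052]
force: [-0.4, -0.7, 0.2]
width: 0.0138
```

```bash
python3 - <<'E'
from arc import *
where(.178);b,KT=snap('wrist','w31');a=snap('side','s14')[0]
cv2.imwrite('pics/c12.png',cv2.resize(np.hstack([a,b])[:,:,::-1],(800,300)))
for l in((-.1,-.065),(-.1,.065),(.1,-.065),(.1,.065)):print(l,proj(KT,loc(DISH,*l,.018)).round(0))
E
```

```text
t 44.62 tcp [ 0.518  -0.3812  0.1966] pt [ 0.5179 -0.3812  0.0186] x [-0.001  0.    -1.   ] y [ 0.998  0.063 -0.001] z [ 0.063 -0.998 -0.   ] zyaw -86.39 F [-0.4 -0.7  0.2] w 0.0138 q6 1.97
(-0.1, -0.065) [304. 453.]
(-0.1, 0.065) [133. 453.]
(0.1, -0.065) [320. 203.]
(0.1, 0.065) [ 95. 203.]
```

View pics/c12.png

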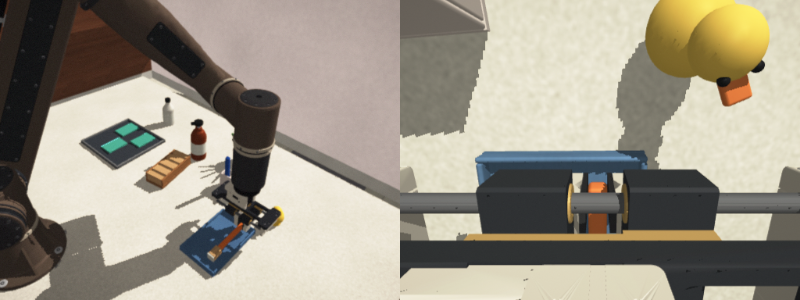

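play_rows:
  newtons: 5
  steps:
    - {"gripper":0.1,"tx":0.15,"ty":0,"tz":0,"ax":0,"ay":0,"az":0}
    - {"gripper":0.1,"tx":0.15,"ty":0,"tz":0,"ax":0,"ay":0,"az":0}
    - {"gripper":0.1,"tx":0.1,"ty":0,"tz":0,"ax":0,"ay":0,"az":0}
    - {"gripper":0.1,"tx":0,"ty":0,"tz":0,"ax":0,"ay":0,"az":0}
    - {"gripper":0.1,"tx":0,"ty":0,"tz":0,"ax":0,"ay":0,"az":0}

```text
t: 45.13
eef_pos: [0.518, -0.3811, 0.1865]
ee_rot: [1.478, 1.57, -0.03]
force: [1.3, 0.1, -0.0]
width: 0.0142
```

```bash
python3 - <<'E'
from arc import *
where(.178)
E
```

```text
t 45.13 tcp [ 0.518  -0.3811  0.1865] pt [ 0.5181 -0.3811  0.0085] x [ 0. -0. -1.] y [0.998 0.063 0.   ] z [ 0.063 -0.998  0.   ] zyaw -86.38 F [ 1.3  0.1 -0. ] w 0.0142 q6 1.97
```

play_rows:
  newtons: 5
  steps:
    - {"gripper":0.1,"tx":0.05,"ty":0,"tz":0,"ax":0,"ay":0,"az":0}
    - {"gripper":0.1,"tx":0,"ty":0,"tz":0,"ax":0,"ay":0,"az":0}
    - {"gripper":0.2,"tx":0,"ty":0,"tz":0,"ax":0,"ay":0,"az":0}
    - {"gripper":0.27,"tx":0,"ty":0,"tz":0,"ax":0,"ay":0,"az":0}
    - {"gripper":0.27,"tx":0,"ty":0,"tz":0,"ax":0,"ay":0,"az":0}
    - {"gripper":0.27,"tx":-0.2,"ty":0,"tz":0,"ax":0,"ay":0,"az":0}
    - {"gripper":0.27,"tx":-0.5,"ty":0,"tz":0,"ax":0,"ay":0,"az":0}
    - {"gripper":0.27,"tx":-1,"ty":0,"tz":0,"ax":0,"ay":0,"az":0}
    - {"gripper":0.27,"tx":-1,"ty":0,"tz":0,"ax":0,"ay":0,"az":0}
    - {"gripper":0.45,"tx":-1,"ty":0,"tz":0,"ax":0,"ay":0,"az":0}
    - {"gripper":0.45,"tx":-1,"ty":0,"tz":0,"ax":0,"ay":0,"az":0}
    - {"gripper":0.45,"tx":-1,"ty":0,"tz":0,"ax":0,"ay":0,"az":0}
    - {"gripper":0.45,"tx":-1,"ty":0,"tz":0,"ax":0,"ay":0,"az":0}
    - {"gripper":0.45,"tx":-0.5,"ty":0,"tz":0,"ax":0,"ay":0,"az":0}
    - {"gripper":0.45,"tx":0,"ty":0,"tz":0,"ax":0,"ay":0,"az":0}

```text
t: 46.38
eef_pos: [0.5184, -0.3815, 0.3712]
ee_rot: [1.067, 1.562, -0.44]
force: [0.1, -0.2, 0.1]
width: 0.0394
```

```bash
python3 - <<'E'
from arc import *
b,KT=snap('wrist','w32');a=snap('side','s15')[0]
cv2.imwrite('pics/c13.png',cv2.resize(np.hstack([a,b])[:,:,::-1],(800,300)))
where(.178);delta([.58,-.213,.19],tgt(-82),.178)
E
```

```text
t 46.48 tcp [ 0.5176 -0.381   0.367 ] pt [ 0.5182 -0.3811  0.189 ] x [ 0.003 -0.001 -1.   ] y [0.998 0.063 0.003] z [ 0.063 -0.998  0.001] zyaw -86.39 F [ 0.7  1.3 -1. ] w 0.0393 q6 1.97
t 46.48 shift(cur axes) [-0.04  2.91 -6.55] shift(target axes) [-0.04  3.4  -6.31] turn [-0.73  0.01 -0.03] TCPtarget [ 0.58  -0.213  0.368]
```

View pics/c13.png

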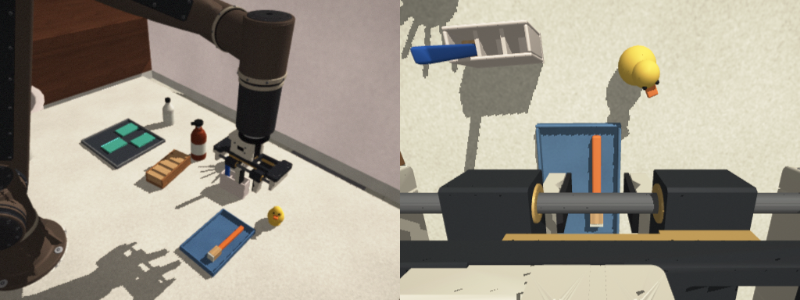

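play_rows:
  newtons: 15
  steps:
    - {"gripper":0.45,"tx":0,"ty":0.2,"tz":-0.5,"ax":0,"ay":0,"az":0}
    - {"gripper":0.45,"tx":0,"ty":0.4,"tz":-1,"ax":0,"ay":0,"az":0}
    - {"gripper":0.45,"tx":0,"ty":0.45,"tz":-1,"ax":0,"ay":0,"az":0}
    - {"gripper":0.45,"tx":0,"ty":0.45,"tz":-1,"ax":0,"ay":0,"az":0}
    - {"gripper":0.45,"tx":0,"ty":0.45,"tz":-1,"ax":0,"ay":0,"az":0}
    - {"gripper":0.45,"tx":0,"ty":0.45,"tz":-1,"ax":0,"ay":0,"az":0}
    - {"gripper":0.45,"tx":0,"ty":0.4,"tz":-0.9,"ax":0,"ay":0,"az":0}
    - {"gripper":0.45,"tx":0,"ty":0.1,"tz":-0.15,"ax":-0.37,"ay":0,"az":-0.02}
    - {"gripper":0.45,"tx":0,"ty":0,"tz":0,"ax":-0.37,"ay":0,"az":0}
    - {"gripper":0.45,"tx":0,"ty":0,"tz":0,"ax":0,"ay":0,"az":0}

```text
t: 47.32
eef_pos: [0.58, -0.2117, 0.3645]
ee_rot: [-1.692, 1.568, -3.119]
force: [0.7, -0.6, -0.2]
width: 0.0396
```

```bash
python3 - <<'E'
from arc import *
b,KT=snap('wrist','w33')
where(.178);delta([.634,-.2127,.185],tgt(-82),.178);print(proj(KT,[.6336,-.2127,.154]))
E
```

```text
t 47.37 tcp [ 0.5798 -0.2123  0.3646] pt [ 0.5794 -0.2123  0.1866] x [-0.003 -0.    -1.   ] y [ 0.99   0.14  -0.003] z [ 0.14 -0.99 -0.  ] zyaw -81.93 F [-0.5  0.9 -0. ] w 0.0392 q6 1.75
t 47.37 shift(cur axes) [0.06 2.14 0.32] shift(target axes) [0.06 2.14 0.32] turn [ 0.01 -0.    0.03] TCPtarget [ 0.634  -0.2127  0.363 ]
[266.06446835 140.90284966]
```

View pics/w33.png

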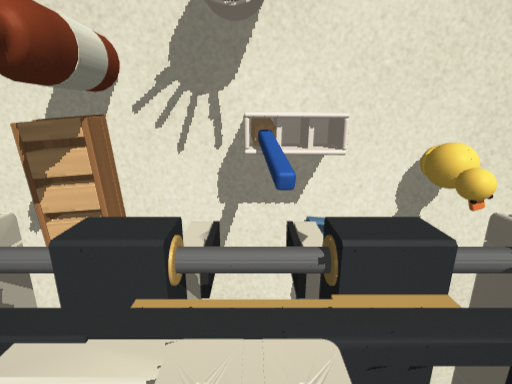

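```bash
python3 - <<'E'
from arc import *
a,_=snap('side','s16');cv2.imwrite('pics/s16c.png',cv2.resize(a[150:270,230:370],None,fx=5,fy=5,interpolation=2)[:,:,::-1])
b=cv2.imread('pics/w33.png');cv2.imwrite('pics/w33c.png',cv2.resize(b[100:200,230:360],None,fx=6,fy=6,interpolation=2))
E
```

```text
(no output)
```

View pics/s16c.png

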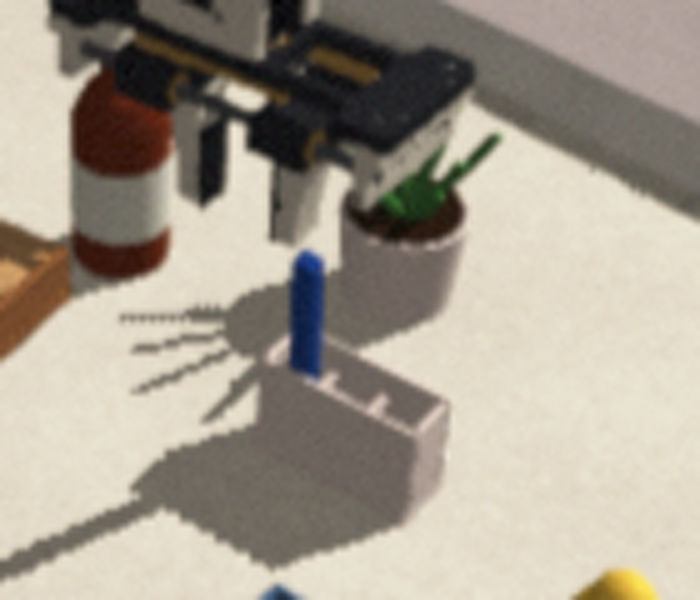

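View pics/w33c.png

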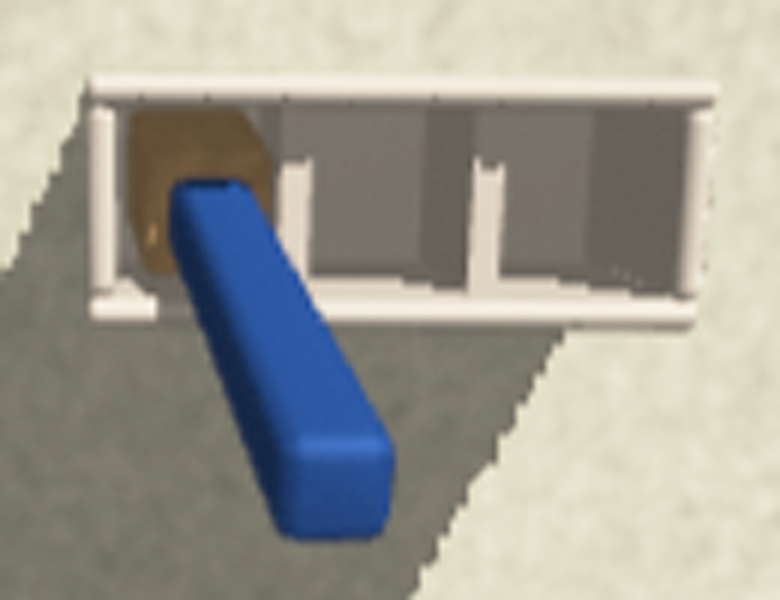

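```bash
python3 - <<'E'
from arc import *
KT=cam('wrist');K2=cam('side')
t=tri(KT,(285.4,181.3),K2,(291.6,201.6));print(t,proj(KT,t),proj(K2,t))
# handle where it emerges: wrist (210,190)
base=ray(KT,(210/6+230,195/6+100),.043);print(base)
for z in(.145,.15,.155):print(ray(KT,(285.4,181.3),z),proj(K2,ray(KT,(285.4,181.3),z)))
where(.178)
E
```

```text
[ 0.60915068 -0.23137444  0.15547736] [286.30368261 180.78057233] [291.32465222 201.57077598]
[ 0.63189813 -0.21807603  0.043     ]
[ 0.60639156 -0.23239824  0.145     ] [290.64313449 205.43920617]
[ 0.60749805 -0.23165026  0.15      ] [290.83629002 203.58582863]
[ 0.60860455 -0.23090228  0.155     ] [291.03020099 201.7252024 ]
t 47.42 tcp [ 0.5798 -0.2126  0.3648] pt [ 0.5793 -0.2127  0.1868] x [-0.002 -0.    -1.   ] y [ 0.99   0.139 -0.002] z [ 0.139 -0.99  -0.   ] zyaw -82.0 F [-0.6 -0.1  0.4] w 0.0396 q6 1.75
```

```bash
cat >> h.py <<'E'
def axR(x,zy):
    x=np.asarray(x,float);x/=np.linalg.norm(x);a=np.deg2rad(zy);z=np.array([np.cos(a),np.sin(a),0]);z-=x*(x@z);z/=np.linalg.norm(z)
    return np.column_stack([x,np.cross(z,x),z])
E
python3 - <<'E'
from arc import *
ax=np.array([.207,.115,-.971]);ax/=np.linalg.norm(ax)
tip=np.array([.6085,-.231,.153])+.011*ax;Rt=axR(ax,-82)
rows([(tip-ax*.045,Rt,5)],.178)
E
```

```text
[0.01, -0.17, 0.32, -0.02, 0.16, 0.43] 
[0.02, -0.17, 0.32, -0.02, 0.16, 0.43] 
[0.02, -0.17, 0.32, -0.02, 0.16, 0.43] 
[0.02, -0.17, 0.32, -0.02, 0.16, 0.43] 
[0.03, -0.17, 0.32, -0.02, 0.16, 0.43] 
-- [ 0.565 -0.255  0.359]
```

play_rows:
  newtons: 15
  steps:
    - {"gripper":0.45,"tx":0,"ty":-0.17,"tz":0.32,"ax":-0.02,"ay":0.16,"az":0.43}
    - {"gripper":0.45,"tx":0.02,"ty":-0.17,"tz":0.32,"ax":-0.02,"ay":0.16,"az":0.43}
    - {"gripper":0.45,"tx":0.02,"ty":-0.17,"tz":0.32,"ax":-0.02,"ay":0.16,"az":0.43}
    - {"gripper":0.45,"tx":0.02,"ty":-0.17,"tz":0.32,"ax":-0.02,"ay":0.16,"az":0.43}
    - {"gripper":0.45,"tx":0.03,"ty":-0.17,"tz":0.32,"ax":-0.02,"ay":0.16,"az":0.43}
    - {"gripper":0.45,"tx":0,"ty":0,"tz":0,"ax":0,"ay":0,"az":0}
    - {"gripper":0.45,"tx":0,"ty":0,"tz":0,"ax":0,"ay":0,"az":0}

```text
t: 48.0
eef_pos: [0.5645, -0.2564, 0.36]
ee_rot: [1.925, 1.333, 0.502]
force: [0.6, 0.5, -0.3]
width: 0.0396
```

```bash
python3 - <<'E'
from arc import *
ax=np.array([.207,.115,-.971]);ax/=np.linalg.norm(ax)
tip=np.array([.6085,-.231,.153])+.011*ax;Rt=axR(ax,-82)
where(.178);rows([(tip,Rt,3)],.178)
b,KT=snap('wrist','w34');print(proj(KT,[.6085,-.231,.153]));cv2.imwrite('pics/w34c.png',cv2.resize(b[150:280,170:340],None,fx=4.5,fy=4.5,interpolation=2)[:,:,::-1])
E
```

```text
t 48.0 tcp [ 0.5645 -0.2564  0.36  ] pt [ 0.6013 -0.2362  0.1871] x [ 0.207  0.113 -0.972] y [0.966 0.135 0.221] z [ 0.156 -0.984 -0.082] zyaw -81.0 F [ 0.6  0.5 -0.3] w 0.0396 q6 1.98
[0.62, -0.0, -0.01, -0.0, 0.0, 0.0] 
[0.62, -0.0, -0.01, -0.0, 0.0, 0.0] 
[0.62, -0.0, -0.01, -0.0, 0.0, 0.0] 
-- [ 0.574 -0.25   0.315]
[250.97000274 216.06644112]
```

View pics/w34c.png

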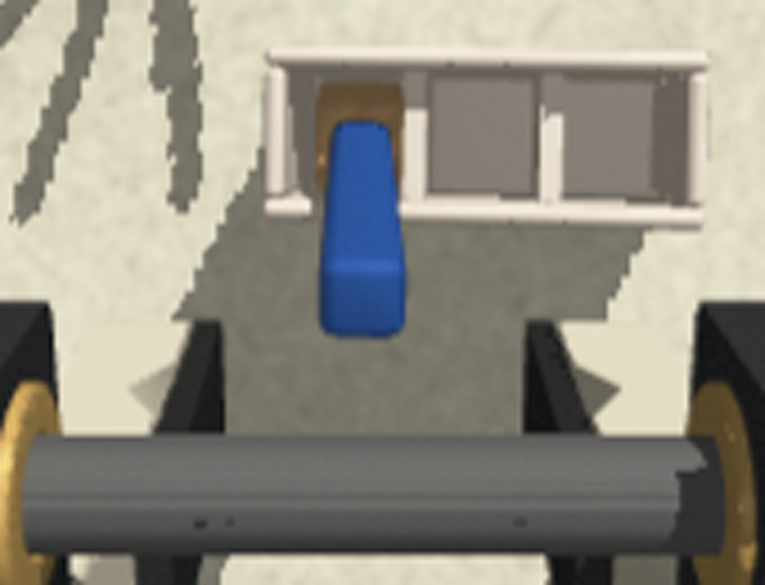

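play_rows:
  newtons: 15
  steps:
    - {"gripper":0.45,"tx":0.62,"ty":0,"tz":0,"ax":0,"ay":0,"az":0}
    - {"gripper":0.45,"tx":0.62,"ty":0,"tz":-0.02,"ax":0,"ay":0,"az":0}
    - {"gripper":0.45,"tx":0.6,"ty":0,"tz":-0.02,"ax":0,"ay":0,"az":0}
    - {"gripper":0.45,"tx":0,"ty":0,"tz":0,"ax":0,"ay":0,"az":0}
    - {"gripper":0.1,"tx":0,"ty":0,"tz":0,"ax":0,"ay":0,"az":0}
    - {"gripper":0.1,"tx":0,"ty":0,"tz":0,"ax":0,"ay":0,"az":0}
    - {"gripper":0.1,"tx":0,"ty":0,"tz":0,"ax":0,"ay":0,"az":0}
    - {"gripper":0.1,"tx":0,"ty":0,"tz":0,"ax":0,"ay":0,"az":0}
    - {"gripper":0.1,"tx":0,"ty":0,"tz":0,"ax":0,"ay":0,"az":0}
    - {"gripper":0.1,"tx":0,"ty":0,"tz":0,"ax":0,"ay":0,"az":0}

```text
t: 48.88
eef_pos: [0.5746, -0.2494, 0.3163]
ee_rot: [1.919, 1.331, 0.499]
force: [-0.7, 0.1, 1.8]
width: 0.014
```

```bash
python3 - <<'E'
from arc import *
where(.173)
st=telemetry.get_state();Rc=R.from_euler('xyz',st['ee_rot']).as_matrix()
B=st['eef_pos']+Rc[:,0]*(.173+.1445);print('bottom',B)
# rotate to vertical about bottom, lifting 4mm, then up 100
rows([(B+[0,0,.1445+.004],tgt(-82),5)],.173)
b,KT=snap('wrist','w35')
E
```

```text
t 48.88 tcp [ 0.5746 -0.2494  0.3163] pt [ 0.6107 -0.2297  0.1483] x [ 0.209  0.114 -0.971] y [0.965 0.138 0.224] z [ 0.159 -0.984 -0.081] zyaw -80.82 F [-0.7  0.1  1.8] w 0.014 q6 1.98
bottom [ 0.64088377 -0.21324291  0.00792601]
[0.01, 0.58, -0.21, 0.02, -0.16, -0.43] 
[-0.0, 0.58, -0.21, 0.02, -0.16, -0.43] 
[-0.02, 0.58, -0.21, 0.02, -0.16, -0.43] 
[-0.03, 0.57, -0.21, 0.02, -0.16, -0.43] 
[-0.04, 0.57, -0.21, 0.02, -0.16, -0.43] 
-- [ 0.641 -0.213  0.329]
```

View pics/w35.png

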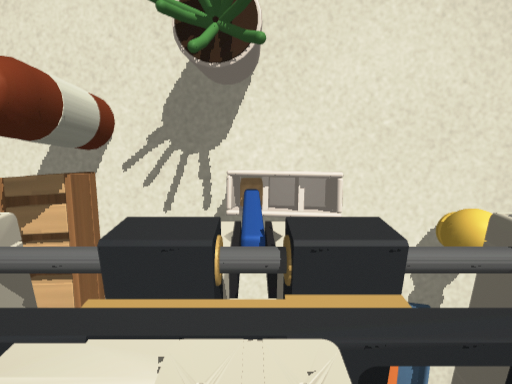

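play_rows:
  newtons: 15
  steps:
    - {"gripper":0.1,"tx":-0.04,"ty":0.54,"tz":-0.21,"ax":0.02,"ay":-0.16,"az":-0.43}
    - {"gripper":0.1,"tx":-0.04,"ty":0.54,"tz":-0.21,"ax":0.02,"ay":-0.16,"az":-0.43}
    - {"gripper":0.1,"tx":-0.04,"ty":0.54,"tz":-0.21,"ax":0.02,"ay":-0.16,"az":-0.43}
    - {"gripper":0.1,"tx":-0.04,"ty":0.54,"tz":-0.21,"ax":0.02,"ay":-0.16,"az":-0.43}
    - {"gripper":0.1,"tx":-0.04,"ty":0.53,"tz":-0.21,"ax":0.02,"ay":-0.16,"az":-0.43}
    - {"gripper":0.1,"tx":0,"ty":0,"tz":0,"ax":0,"ay":0,"az":0}

```text
t: 49.43
eef_pos: [0.6379, -0.2129, 0.3304]
ee_rot: [-1.085, 1.567, -2.513]
force: [0.0, 0.5, -0.8]
width: 0.0139
```

```bash
python3 - <<'E'
from arc import *
where(.3175)
b,KT=snap('wrist','w36')
E
```

```text
t 49.43 tcp [ 0.6379 -0.2129  0.3304] pt [ 0.6368 -0.2137  0.0129] x [-0.003 -0.002 -1.   ] y [ 0.99   0.142 -0.004] z [ 0.142 -0.99   0.002] zyaw -81.85 F [ 0.   0.5 -0.8] w 0.0139 q6 1.74
```

View pics/w36.png

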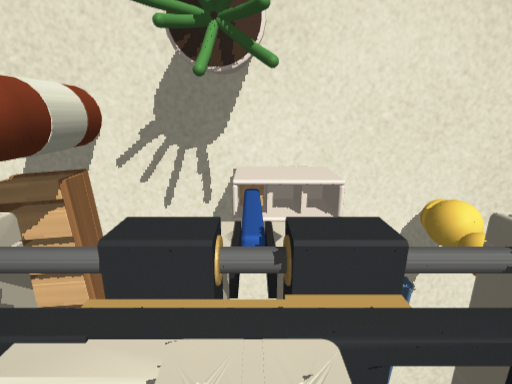

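Vertical, no forces. Lift.

play_rows:
  newtons: 15
  steps:
    - {"gripper":0.1,"tx":-0.2,"ty":0,"tz":0,"ax":0,"ay":0,"az":0}
    - {"gripper":0.1,"tx":-0.4,"ty":0,"tz":0,"ax":0,"ay":0,"az":0}
    - {"gripper":0.1,"tx":-0.5,"ty":0,"tz":0,"ax":0,"ay":0,"az":0}
    - {"gripper":0.1,"tx":-0.5,"ty":0,"tz":0,"ax":0,"ay":0,"az":0}
    - {"gripper":0.1,"tx":-0.5,"ty":0,"tz":0,"ax":0,"ay":0,"az":0}
    - {"gripper":0.1,"tx":-0.5,"ty":0,"tz":0,"ax":0,"ay":0,"az":0}
    - {"gripper":0.1,"tx":-0.5,"ty":0,"tz":0,"ax":0,"ay":0,"az":0}
    - {"gripper":0.1,"tx":-0.5,"ty":0,"tz":0,"ax":0,"ay":0,"az":0}
    - {"gripper":0.1,"tx":-0.2,"ty":0,"tz":0,"ax":0,"ay":0,"az":0}
    - {"gripper":0.1,"tx":0,"ty":0,"tz":0,"ax":0,"ay":0,"az":0}

```text
t: 50.32
eef_pos: [0.6355, -0.2148, 0.4285]
ee_rot: [1.212, 1.567, -0.219]
force: [0.6, 0.2, -0.7]
width: 0.0136
```

```bash
python3 - <<'E'
from h import *
where(.173);a=snap('side','s17')[0];b=snap('wrist','w37')[0]
cv2.imwrite('pics/c14.png',cv2.resize(np.hstack([a,b])[:,:,::-1],(800,300)))
t=snap('top','t17')[0];KT=cam('top')
r=finder.silhouettes('dish','top')[0]
m=r['pixels'].astype(np.uint8);c=np.vstack([x[:,0,:] for x in cv2.findContours(m,0,1)[0] if len(x)>8])
w=np.array([ray(KT,p,.016)[:2]*1000 for p in c]).astype(np.float32)
print(r['confidence'],cv2.minAreaRect(w))
cv2.imwrite('pics/t17c.png',cv2.resize(t[150:300,250:400],None,fx=4,fy=4,interpolation=2)[:,:,::-1])
E
```

```text
t 50.32 tcp [ 0.6355 -0.2148  0.4285] pt [ 0.636  -0.2149  0.2555] x [ 0.003 -0.001 -1.   ] y [0.99  0.139 0.003] z [ 0.139 -0.99   0.001] zyaw -81.98 F [ 0.6  0.2 -0.7] w 0.0136 q6 1.75
0.63 ((569.8104248046875, 215.93504333496094), (93.41853332519531, 63.55792999267578), 2.26527738571167)
```

View pics/c14.png

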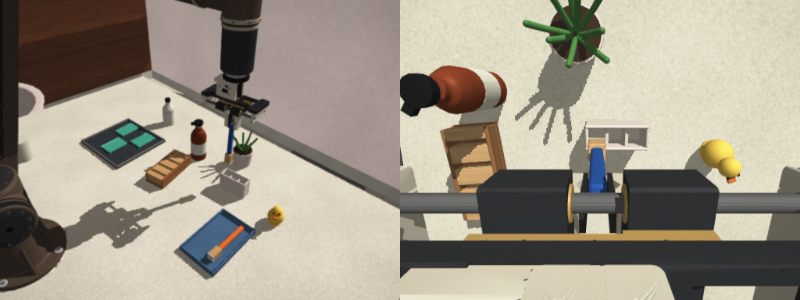

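View pics/t17c.png

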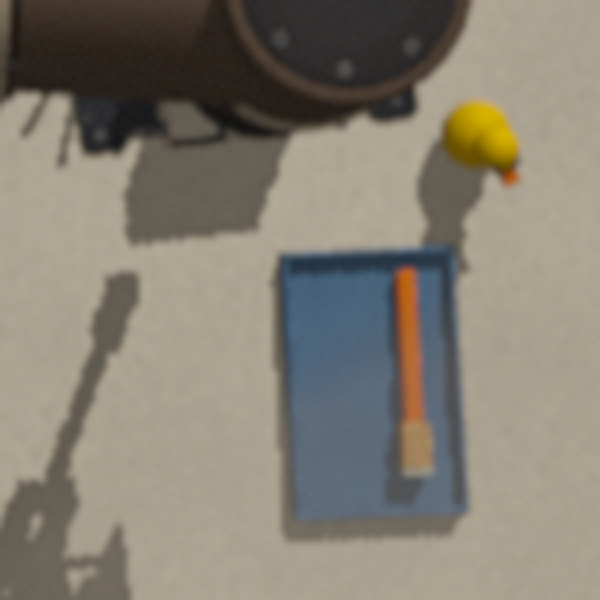

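```bash
python3 - <<'E'
from h import *
KT=cam('top')
c=np.array([ray(KT,(a/4+250-.4,b/4+150-.4),.018)[:2] for a,b in((280,256),(453,247),(468,512),(293,519))])
print(c.round(4),cv2.minAreaRect((c*1000).astype(np.float32)),c.mean(0))
# orange ends
for a,b,z in((405,268,.013),(417,474,.018)):print(ray(KT,(a/4+250-.4,b/4+150-.4),z).round(4))
E
```

```text
[[ 0.5308 -0.2883]
 [ 0.5408 -0.4175]
 [ 0.3447 -0.4306]
 [ 0.3361 -0.301 ]] ((438.4345397949219, -359.2578430175781), (196.5169219970703, 129.80401611328125), 3.81708025932312) [ 0.43810052 -0.3593465 ]
[ 0.5242 -0.3829  0.013 ]
[ 0.3717 -0.3925  0.018 ]
```

```bash
sed -i 's/^DISH=.*/DISH=(.4378,-.3598,np.deg2rad(3.6))/' h.py; python3 - <<'E'
from h import *
P=tl(DISH,.008,.026,30,.005,.1445,.011,.075)
print(P)
rows([(P+[0,0,.05],tgt(-86.4,-30),11)],.173)
E
```

```text
[ 0.43189961 -0.33411981  0.13564067]
[0.25, -0.46, 0.34, 0.07, 0.02, -0.45] 
[0.29, -0.45, 0.35, 0.07, 0.02, -0.45] 
[0.32, -0.43, 0.35, 0.07, 0.02, -0.45] 
[0.36, -0.42, 0.36, 0.07, 0.02, -0.45] 
[0.39, -0.4, 0.37, 0.07, 0.02, -0.45] 
[0.43, -0.37, 0.37, 0.07, 0.02, -0.45] 
[0.46, -0.35, 0.38, 0.07, 0.02, -0.45] 
[0.49, -0.33, 0.38, 0.07, 0.02, -0.45] 
[0.52, -0.3, 0.39, 0.07, 0.02, -0.45] 
[0.55, -0.27, 0.39, 0.07, 0.02, -0.45] 
[0.57, -0.24, 0.4, 0.07, 0.02, -0.45] 
-- [ 0.518 -0.329  0.335]
```

play_rows:
  newtons: 15
  steps:
    - {"gripper":0.1,"tx":0.1,"ty":-0.23,"tz":0.17,"ax":0.03,"ay":0.01,"az":-0.22}
    - {"gripper":0.1,"tx":0.15,"ty":-0.23,"tz":0.17,"ax":0.04,"ay":0.01,"az":-0.23}
    - {"gripper":0.1,"tx":0.29,"ty":-0.45,"tz":0.35,"ax":0.07,"ay":0.02,"az":-0.45}
    - {"gripper":0.1,"tx":0.32,"ty":-0.43,"tz":0.35,"ax":0.07,"ay":0.02,"az":-0.45}
    - {"gripper":0.1,"tx":0.36,"ty":-0.42,"tz":0.36,"ax":0.07,"ay":0.02,"az":-0.45}
    - {"gripper":0.1,"tx":0.39,"ty":-0.4,"tz":0.37,"ax":0.07,"ay":0.02,"az":-0.45}
    - {"gripper":0.1,"tx":0.43,"ty":-0.37,"tz":0.37,"ax":0.07,"ay":0.02,"az":-0.45}
    - {"gripper":0.1,"tx":0.46,"ty":-0.35,"tz":0.38,"ax":0.07,"ay":0.02,"az":-0.45}
    - {"gripper":0.1,"tx":0.49,"ty":-0.33,"tz":0.38,"ax":0.07,"ay":0.02,"az":-0.45}
    - {"gripper":0.1,"tx":0.52,"ty":-0.3,"tz":0.39,"ax":0.07,"ay":0.02,"az":-0.45}
    - {"gripper":0.1,"tx":0.55,"ty":-0.27,"tz":0.39,"ax":0.07,"ay":0.02,"az":-0.45}
    - {"gripper":0.1,"tx":0.57,"ty":-0.24,"tz":0.4,"ax":0.07,"ay":0.02,"az":-0.45}
    - {"gripper":0.1,"tx":0,"ty":0,"tz":0,"ax":0,"ay":0,"az":0}
    - {"gripper":0.1,"tx":0,"ty":0,"tz":0,"ax":0,"ay":0,"az":0}

```text
t: 51.68
eef_pos: [0.5178, -0.3293, 0.3342]
ee_rot: [-1.574, 1.048, -3.088]
force: [0.1, 0.2, 0.4]
width: 0.0135
```

```bash
python3 - <<'E'
from h import *
where(.173);a=snap('side','s18')[0];b,KT=snap('wrist','w38')
cv2.imwrite('pics/c15.png',cv2.resize(np.hstack([a,b])[:,:,::-1],(800,300)))
for l in((-.1,-.065),(-.1,.065)):print(l,proj(KT,loc(DISH,*l,.018)).round(0))
P=tl(DISH,.008,.026,30,.005,.1445,.011,.075)
rows([(P+[0,0,.004],tgt(-86.4,-30),5)],.173)
E
```

```text
t 51.68 tcp [ 0.5178 -0.3293  0.3342] pt [ 0.4315 -0.3339  0.1844] x [-0.499 -0.027 -0.866] y [ 0.865  0.05  -0.5  ] z [ 0.056 -0.998 -0.002] zyaw -86.77 F [0.1 0.2 0.4] w 0.0135 q6 1.79
(-0.1, -0.065) [328. 173.]
(-0.1, 0.065) [222. 174.]
[0.32, 0.18, 0.0, -0.01, -0.01, -0.01] 
[0.32, 0.18, 0.0, -0.01, -0.01, -0.01] 
[0.32, 0.18, 0.0, -0.01, -0.01, -0.01] 
[0.32, 0.18, 0.0, -0.01, -0.01, -0.01] 
[0.32, 0.18, 0.0, -0.01, -0.01, -0.01] 
-- [ 0.518 -0.329  0.289]
```

View pics/c15.png

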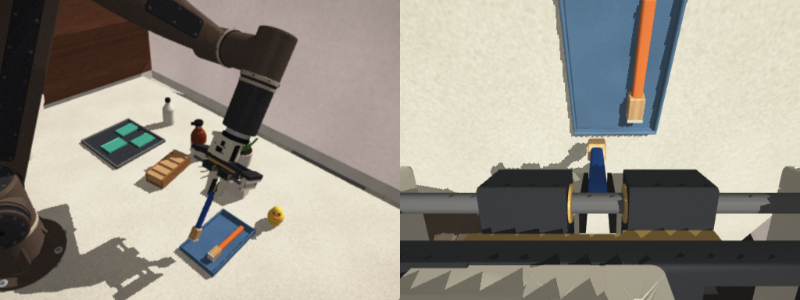

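play_rows:
  newtons: 8
  steps:
    - {"gripper":0.1,"tx":0.32,"ty":0.18,"tz":0,"ax":0,"ay":0,"az":0}
    - {"gripper":0.1,"tx":0.32,"ty":0.18,"tz":0,"ax":0,"ay":0,"az":0}
    - {"gripper":0.1,"tx":0.32,"ty":0.18,"tz":0,"ax":0,"ay":0,"az":0}
    - {"gripper":0.1,"tx":0.32,"ty":0.18,"tz":0,"ax":0,"ay":0,"az":0}
    - {"gripper":0.1,"tx":0.3,"ty":0.18,"tz":0,"ax":0,"ay":0,"az":0}
    - {"gripper":0.1,"tx":0,"ty":0,"tz":0,"ax":0,"ay":0,"az":0}

```text
t: 52.28
eef_pos: [0.518, -0.328, 0.2878]
ee_rot: [-1.576, 1.048, -3.088]
force: [-1.5, -0.7, -2.3]
width: 0.0135
```

```bash
python3 - <<'E'
from arc import *
b,KT=snap('wrist','w39')
arc(DISH,.008,.026,.005,.1455,.011,.075,-86.4,[33,36,39,42,45,48,51,54,57,60],[-30,-30,-30,-30,-30,-29,-28,-26,-24,-22])
E
```

```text
t 52.33 tcp [ 0.5183 -0.3282  0.2889] pt [ 0.4322 -0.3329  0.1389] x [-0.498 -0.027 -0.867] y [ 0.865  0.051 -0.499] z [ 0.058 -0.998 -0.002] zyaw -86.7 F [ 0.8  0.6 -0.2] w 0.0139 q6 1.78
[0.07, 0.37, 0.02, -0.03, -0.04, -0.02] 
-- [ 0.526 -0.328  0.283]
[0.0, 0.31, -0.0, 0.0, 0.0, 0.0] 
-- [ 0.532 -0.328  0.279]
[0.02, 0.31, -0.0, 0.0, 0.0, 0.0] 
-- [ 0.538 -0.327  0.275]
[0.03, 0.3, 0.0, 0.0, 0.0, 0.0] 
-- [ 0.545 -0.327  0.27 ]
[0.05, 0.3, -0.0, 0.0, 0.0, 0.0] 
-- [ 0.551 -0.327  0.265]
[0.07, 0.18, 0.0, -0.0, 0.0, 0.17] 
-- [ 0.554 -0.326  0.262]
[0.09, 0.17, -0.0, 0.0, -0.0, 0.17] 
-- [ 0.556 -0.326  0.258]
[0.11, 0.05, 0.0, 0.0, 0.0, 0.33] 
-- [ 0.556 -0.326  0.255]
[0.13, 0.04, 0.0, 0.0, -0.0, 0.33] 
-- [ 0.555 -0.326  0.252]
[0.16, 0.02, 0.0, -0.0, 0.0, 0.33] 
-- [ 0.554 -0.326  0.248]
```

View pics/w39.png

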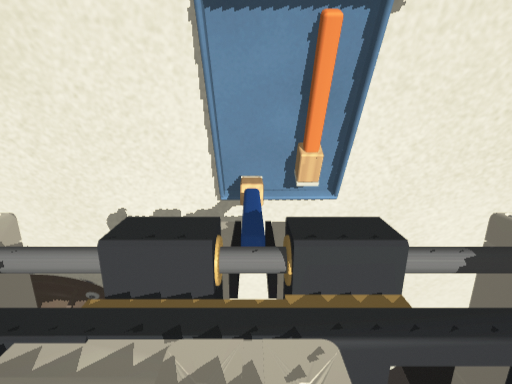

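play_rows:
  newtons: 5
  steps:
    - {"gripper":0.1,"tx":0.04,"ty":0.2,"tz":0.02,"ax":0,"ay":0,"az":0}
    - {"gripper":0.1,"tx":0.04,"ty":0.2,"tz":0,"ax":0,"ay":0,"az":0}
    - {"gripper":0.1,"tx":0,"ty":0.3,"tz":0,"ax":0,"ay":0,"az":0}
    - {"gripper":0.1,"tx":0.02,"ty":0.31,"tz":0,"ax":0,"ay":0,"az":0}
    - {"gripper":0.1,"tx":0.03,"ty":0.3,"tz":0,"ax":0,"ay":0,"az":0}
    - {"gripper":0.1,"tx":0,"ty":0,"tz":0,"ax":0,"ay":0,"az":0}

```text
t: 52.83
eef_pos: [0.5471, -0.3272, 0.2705]
ee_rot: [-1.572, 1.052, -3.084]
force: [3.4, 0.8, 4.0]
width: 0.0141
```

```bash
python3 - <<'E'
from arc import *
b,KT=snap('wrist','w40')
arc(DISH,.009,.026,.005,.1455,.011,.075,-86.4,[45,48,51,54,57,60],[-30,-29,-28,-26,-24,-22])
E
```

```text
t 52.88 tcp [ 0.5466 -0.3272  0.2708] pt [ 0.4609 -0.3321  0.1206] x [-0.495 -0.028 -0.868] y [ 0.867  0.051 -0.496] z [ 0.059 -0.998 -0.001] zyaw -86.64 F [2.1 0.3 1.9] w 0.0138 q6 1.77
[0.09, 0.28, -0.01, -0.03, -0.03, -0.04] 
-- [ 0.552 -0.327  0.265]
[0.07, 0.18, -0.0, 0.0, 0.0, 0.17] 
-- [ 0.555 -0.326  0.262]
[0.09, 0.17, 0.0, -0.0, 0.0, 0.17] 
-- [ 0.557 -0.326  0.258]
[0.11, 0.05, 0.0, 0.0, -0.0, 0.33] 
-- [ 0.557 -0.326  0.255]
[0.13, 0.04, -0.0, 0.0, -0.0, 0.33] 
-- [ 0.556 -0.326  0.252]
[0.16, 0.02, 0.0, -0.0, 0.0, 0.33] 
-- [ 0.555 -0.326  0.248]
```

View pics/w40.png

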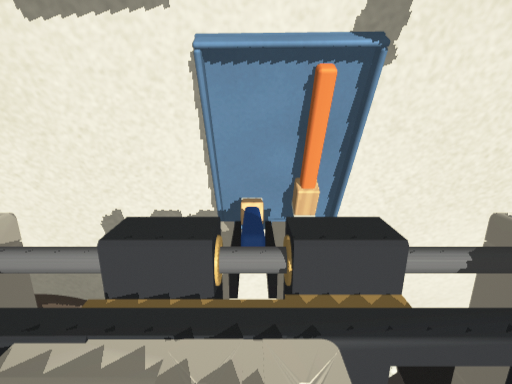

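Same behaviour as for the orange one; continue with a slightly raised path.

play_rows:
  newtons: 5
  steps:
    - {"gripper":0.1,"tx":0,"ty":0.2,"tz":0,"ax":0,"ay":0,"az":0}
    - {"gripper":0.1,"tx":0.02,"ty":0.2,"tz":0,"ax":0,"ay":0,"az":0}
    - {"gripper":0.1,"tx":0.08,"ty":0.18,"tz":0,"ax":0,"ay":0,"az":0.17}
    - {"gripper":0.1,"tx":0.1,"ty":0.17,"tz":0,"ax":0,"ay":0,"az":0.17}
    - {"gripper":0.1,"tx":0.12,"ty":0.05,"tz":0,"ax":0,"ay":0,"az":0.33}
    - {"gripper":0.1,"tx":0.13,"ty":0.04,"tz":0,"ax":0,"ay":0,"az":0.33}
    - {"gripper":0.1,"tx":0.16,"ty":0.02,"tz":0,"ax":0,"ay":0,"az":0.33}
    - {"gripper":0.1,"tx":0,"ty":0,"tz":0,"ax":0,"ay":0,"az":0}

```text
t: 53.55
eef_pos: [0.5565, -0.3266, 0.2465]
ee_rot: [-1.576, 1.193, -3.089]
force: [-0.3, 0.7, -0.0]
width: 0.0137
```

```bash
python3 - <<'E'
from arc import *
b,KT=snap('wrist','w41');a=snap('side','s19')[0]
cv2.imwrite('pics/c16.png',cv2.resize(np.hstack([a,b])[:,:,::-1],(800,300)))
arc(DISH,0.009,.026,.005,.1455,.011,.075,-86.4,[63,66,69,72,75,78,81,84,87],[-19,-16,-13,-10,-7,-4,-2,-1,0])
E
```

```text
t 53.65 tcp [ 0.5568 -0.3266  0.247 ] pt [ 0.4926 -0.3301  0.0864] x [-0.371 -0.02  -0.928] y [ 0.927  0.054 -0.372] z [ 0.057 -0.998 -0.001] zyaw -86.72 F [ 0.3 -0.3 -0.2] w 0.0138 q6 1.78
[0.18, -0.18, -0.01, -0.05, -0.03, 0.47] 
-- [ 0.551 -0.327  0.244]
[0.21, -0.13, 0.0, -0.0, 0.0, 0.5] 
-- [ 0.546 -0.327  0.241]
[0.23, -0.15, 0.0, 0.0, -0.0, 0.5] 
-- [ 0.541 -0.327  0.236]
[0.25, -0.18, -0.0, -0.0, 0.0, 0.5] 
-- [ 0.535 -0.328  0.231]
[0.27, -0.21, 0.0, 0.0, -0.0, 0.5] 
-- [ 0.529 -0.328  0.225]
[0.29, -0.23, -0.0, -0.0, 0.0, 0.5] 
-- [ 0.522 -0.328  0.219]
[0.29, -0.14, 0.0, 0.0, 0.0, 0.33] 
-- [ 0.518 -0.329  0.212]
[0.3, -0.05, 0.0, -0.0, 0.0, 0.17] 
-- [ 0.517 -0.329  0.204]
[0.3, -0.07, 0.0, 0.0, -0.0, 0.17] 
-- [ 0.515 -0.329  0.197]
```

View pics/c16.png

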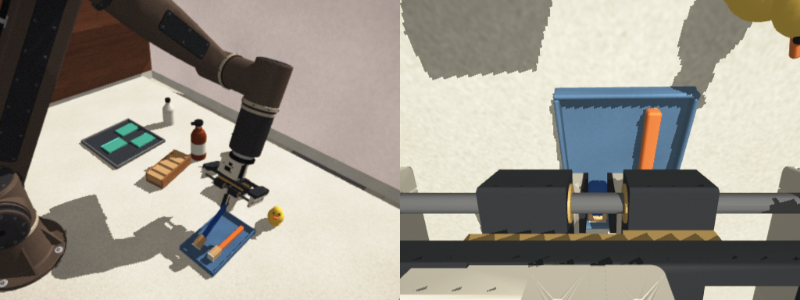

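play_rows:
  newtons: 5
  steps:
    - {"gripper":0.1,"tx":0.18,"ty":-0.14,"tz":0,"ax":-0.05,"ay":-0.03,"az":0.47}
    - {"gripper":0.1,"tx":0.21,"ty":-0.13,"tz":0,"ax":0,"ay":0,"az":0.5}
    - {"gripper":0.1,"tx":0.23,"ty":-0.15,"tz":0,"ax":0,"ay":0,"az":0.5}
    - {"gripper":0.1,"tx":0.25,"ty":-0.18,"tz":0,"ax":0,"ay":0,"az":0.5}
    - {"gripper":0.1,"tx":0.27,"ty":-0.21,"tz":0,"ax":0,"ay":0,"az":0.5}
    - {"gripper":0.1,"tx":0.29,"ty":-0.23,"tz":0,"ax":0,"ay":0,"az":0.5}
    - {"gripper":0.1,"tx":0.29,"ty":-0.14,"tz":0,"ax":0,"ay":0,"az":0.33}
    - {"gripper":0.1,"tx":0.3,"ty":-0.05,"tz":0,"ax":0,"ay":0,"az":0.17}
    - {"gripper":0.1,"tx":0.3,"ty":-0.07,"tz":0,"ax":0,"ay":0,"az":0.17}
    - {"gripper":0.1,"tx":0.15,"ty":0,"tz":0,"ax":0,"ay":0,"az":0}
    - {"gripper":0.1,"tx":0.15,"ty":0,"tz":0,"ax":0,"ay":0,"az":0}
    - {"gripper":0.1,"tx":0.08,"ty":0,"tz":0,"ax":0,"ay":0,"az":0}
    - {"gripper":0.1,"tx":0,"ty":0,"tz":0,"ax":0,"ay":0,"az":0}
    - {"gripper":0.1,"tx":0,"ty":0,"tz":0,"ax":0,"ay":0,"az":0}

```text
t: 54.82
eef_pos: [0.5165, -0.3291, 0.187]
ee_rot: [2.087, 1.571, 0.581]
force: [0.1, -0.9, -0.4]
width: 0.0137
```

```bash
python3 - <<'E'
from arc import *
where(.178);a=snap('side','s20')[0]
cv2.imwrite('pics/s20c.png',cv2.resize(a[180:300,150:310],None,fx=4.5,fy=4.5,interpolation=2)[:,:,::-1])
E
```

```text
t 54.82 tcp [ 0.5165 -0.3291  0.187 ] pt [ 0.5166 -0.3291  0.009 ] x [ 0.  0. -1.] y [0.998 0.064 0.   ] z [ 0.064 -0.998 -0.   ] zyaw -86.34 F [ 0.1 -0.9 -0.4] w 0.0137 q6 1.88
```

View pics/s20c.png

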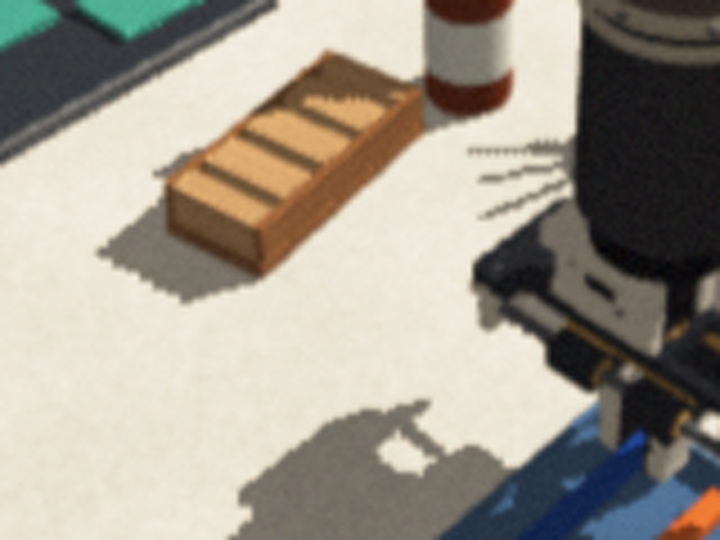

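Lower 1.7 mm, release and rise.

play_rows:
  newtons: 5
  steps:
    - {"gripper":0.1,"tx":0.07,"ty":0,"tz":0,"ax":0,"ay":0,"az":0}
    - {"gripper":0.1,"tx":0,"ty":0,"tz":0,"ax":0,"ay":0,"az":0}
    - {"gripper":0.2,"tx":0,"ty":0,"tz":0,"ax":0,"ay":0,"az":0}
    - {"gripper":0.26,"tx":0,"ty":0,"tz":0,"ax":0,"ay":0,"az":0}
    - {"gripper":0.26,"tx":0,"ty":0,"tz":0,"ax":0,"ay":0,"az":0}
    - {"gripper":0.26,"tx":-0.2,"ty":0,"tz":0,"ax":0,"ay":0,"az":0}
    - {"gripper":0.26,"tx":-0.5,"ty":0,"tz":0,"ax":0,"ay":0,"az":0}
    - {"gripper":0.26,"tx":-1,"ty":0,"tz":0,"ax":0,"ay":0,"az":0}
    - {"gripper":0.26,"tx":-1,"ty":0,"tz":0,"ax":0,"ay":0,"az":0}
    - {"gripper":0.2,"tx":-1,"ty":0,"tz":0,"ax":0,"ay":0,"az":0}
    - {"gripper":0.1,"tx":-1,"ty":0,"tz":0,"ax":0,"ay":0,"az":0}
    - {"gripper":0,"tx":-1,"ty":0,"tz":0,"ax":0,"ay":0,"az":0}
    - {"gripper":0,"tx":-1,"ty":0,"tz":0,"ax":0,"ay":0,"az":0}
    - {"gripper":0,"tx":-1,"ty":0,"tz":0,"ax":0,"ay":0,"az":0}
    - {"gripper":0,"tx":-1,"ty":0,"tz":0,"ax":0,"ay":0,"az":0}
    - {"gripper":0,"tx":0,"ty":0,"tz":0,"ax":0,"ay":0,"az":0}

```text
t: 56.2
eef_pos: [0.5168, -0.3297, 0.4093]
ee_rot: [1.098, 1.561, -0.409]
force: [1.2, -0.5, 0.6]
width: 0.0007
```

```bash
python3 - <<'E'
from arc import *
b,KT=snap('wrist','w42');a=snap('side','s21')[0]
cv2.imwrite('pics/c17.png',cv2.resize(np.hstack([a,b])[:,:,::-1],(800,300)))
where(.178);delta([.66,-.03,.25],tgt(-86.4),.178)
E
```

```text
t 56.3 tcp [ 0.516  -0.3291  0.4045] pt [ 0.5167 -0.3292  0.2265] x [ 0.004 -0.    -1.   ] y [0.998 0.064 0.004] z [ 0.064 -0.998  0.001] zyaw -86.36 F [ 0.6  0.5 -1.2] w 0.0002 q6 1.88
t 56.3 shift(cur axes) [ -0.93   6.51 -11.58] shift(target axes) [ -0.94   6.5  -11.58] turn [ 0.01  0.01 -0.03] TCPtarget [ 0.66  -0.03   0.428]
```

View pics/c17.png

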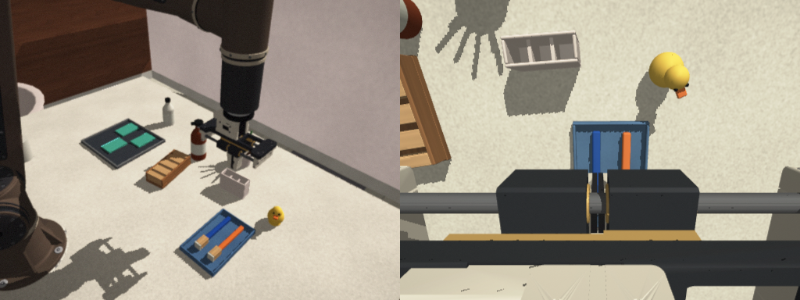

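play_rows:
  steps:
    - {"gripper":0,"tx":-0.3,"ty":0.15,"tz":-0.5,"ax":0,"ay":0,"az":0}
    - {"gripper":0,"tx":-0.3,"ty":0.3,"tz":-1,"ax":0,"ay":0,"az":0}
    - {"gripper":0,"tx":-0.3,"ty":0.3,"tz":-1,"ax":0,"ay":0,"az":0}
    - {"gripper":0,"tx":0,"ty":0.3,"tz":-1,"ax":0,"ay":0,"az":0}
    - {"gripper":0,"tx":0,"ty":0.3,"tz":-1,"ax":0,"ay":0,"az":0}
    - {"gripper":0,"tx":0,"ty":0.3,"tz":-1,"ax":0,"ay":0,"az":0}
    - {"gripper":0,"tx":0,"ty":0.3,"tz":-1,"ax":0,"ay":0,"az":0}
    - {"gripper":0,"tx":0,"ty":0.3,"tz":-1,"ax":0,"ay":0,"az":0}
    - {"gripper":0,"tx":0,"ty":0.3,"tz":-1,"ax":0,"ay":0,"az":0}
    - {"gripper":0,"tx":0,"ty":0.3,"tz":-1,"ax":0,"ay":0,"az":0}
    - {"gripper":0,"tx":0,"ty":0.3,"tz":-1,"ax":0,"ay":0,"az":0}
    - {"gripper":0,"tx":0,"ty":0.3,"tz":-1,"ax":0,"ay":0,"az":0}
    - {"gripper":0,"tx":0,"ty":0.2,"tz":-0.3,"ax":0,"ay":0,"az":0}
    - {"gripper":0,"tx":0,"ty":0,"tz":0,"ax":0,"ay":0,"az":0}
    - {"gripper":0,"tx":0,"ty":0,"tz":0,"ax":0,"ay":0,"az":0}

```text
t: 57.55
eef_pos: [0.5883, -0.0284, 0.4247]
ee_rot: [-1.348, 1.57, -2.854]
force: [-0.5, -0.7, -0.4]
width: 0.0005
```

```bash
python3 - <<'E'
from arc import *
where(.178);b,KT=snap('wrist','w43')
for n in('pump_top','cleaner'):
    for x in finder.pinpoint(n,'wrist')[:2]:print(n,np.round(x['location'],1),x['confidence'],ray(KT,x['location'][::-1],.168 if n=='pump_top' else 0))
E
```

```text
t 57.55 tcp [ 0.5883 -0.0284  0.4247] pt [ 0.5881 -0.0284  0.2467] x [-0.001 -0.    -1.   ] y [ 0.998  0.065 -0.001] z [ 0.065 -0.998  0.   ] zyaw -86.28 F [-0.5 -0.7 -0.4] w 0.0005 q6 1.35
pump_top [ 88.8 243. ] 0.77 [ 0.67665935 -0.01508613  0.168     ]
cleaner [ 97.4 250.5] 0.57 [ 0.67865151 -0.01962638  0.        ]
cleaner [269. 457.] 0.37 [ 0.44227985 -0.36140837  0.        ]
```

View pics/w43.png

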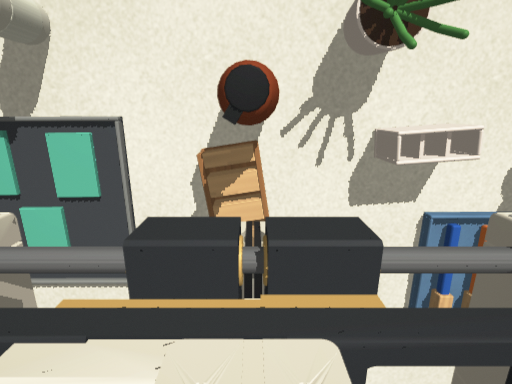

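```bash
python3 - <<'E'
from arc import *
KT=cam('wrist');c=ray(KT,(246.3,88),.168);print(c)
delta([c[0],c[1],.185],tgt(-86.3),.178)
E
```

```text
[ 0.67753886 -0.01903064  0.168     ]
t 57.7 shift(cur axes) [ 2.49  3.6  -0.2 ] shift(target axes) [ 2.49  3.6  -0.19] turn [-0.02  0.   -0.  ] TCPtarget [ 0.6775 -0.019   0.363 ]
```

play_rows:
  newtons: 20
  steps:
    - {"gripper":0,"tx":0,"ty":0.6,"tz":-0.1,"ax":0,"ay":0,"az":0}
    - {"gripper":0,"tx":0,"ty":0.8,"tz":-0.15,"ax":0,"ay":0,"az":0}
    - {"gripper":0,"tx":0,"ty":0.8,"tz":0,"ax":0,"ay":0,"az":0}
    - {"gripper":0,"tx":0.5,"ty":0.8,"tz":0,"ax":0,"ay":0,"az":0}
    - {"gripper":0,"tx":0.8,"ty":0.6,"tz":0,"ax":0,"ay":0,"az":0}
    - {"gripper":0,"tx":0.8,"ty":0,"tz":0,"ax":0,"ay":0,"az":0}
    - {"gripper":0,"tx":0.35,"ty":0,"tz":0,"ax":0,"ay":0,"az":0}
    - {"gripper":0,"tx":0,"ty":0,"tz":0,"ax":0,"ay":0,"az":0}
    - {"gripper":0,"tx":0,"ty":0,"tz":0,"ax":0,"ay":0,"az":0}

```text
t: 58.45
eef_pos: [0.6776, -0.0177, 0.3646]
ee_rot: [0.594, 1.57, -0.914]
force: [0.2, 0.2, 0.5]
width: 0.0009
```

```bash
python3 - <<'E'
from arc import *
where(.178);b=snap('wrist','w44')[0];a=snap('side','s22')[0]
cv2.imwrite('pics/c18.png',np.hstack([cv2.resize(a[100:230,180:330],None,fx=3,fy=3),cv2.resize(b,(390,390))[:390]])[:,:,::-1])
E
```

```text
t 58.45 tcp [ 0.6776 -0.0177  0.3646] pt [ 0.6777 -0.0178  0.1866] x [ 0. -0. -1.] y [0.998 0.063 0.   ] z [ 0.063 -0.998  0.   ] zyaw -86.39 F [0.2 0.2 0.5] w 0.0009 q6 1.37
```

View pics/c18.png

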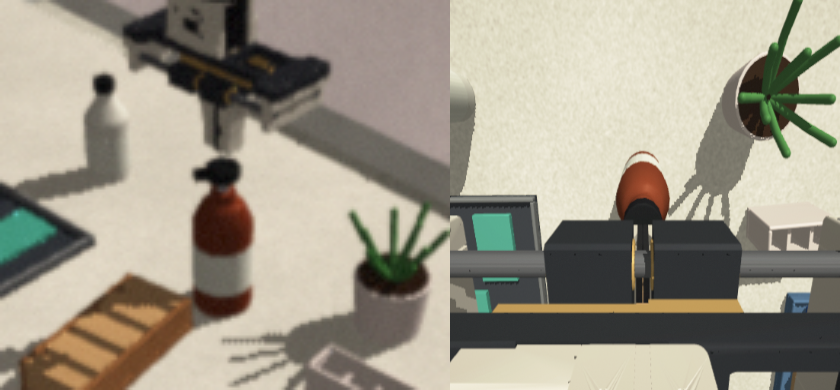

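play_rows:
  newtons: 20
  steps:
    - {"gripper":0,"tx":0.4,"ty":0,"tz":0,"ax":0,"ay":0,"az":0}
    - {"gripper":0,"tx":0.3,"ty":0,"tz":0,"ax":0,"ay":0,"az":0}
    - {"gripper":0,"tx":0.15,"ty":0,"tz":0,"ax":0,"ay":0,"az":0}
    - {"gripper":0,"tx":0.1,"ty":0,"tz":0,"ax":0,"ay":0,"az":0}
    - {"gripper":0,"tx":0.1,"ty":0,"tz":0,"ax":0,"ay":0,"az":0}
    - {"gripper":0,"tx":0,"ty":0,"tz":0,"ax":0,"ay":0,"az":0}

```text
t: 59.05
eef_pos: [0.6778, -0.0168, 0.3385]
ee_rot: [1.479, 1.57, -0.028]
force: [-2.6, 1.0, 7.9]
width: 0.0003
```

```bash
python3 -c "
from h import *
where(.178)"
```

```text
t 59.05 tcp [ 0.6778 -0.0168  0.3385] pt [ 0.6781 -0.0168  0.1605] x [ 0.001 -0.    -1.   ] y [0.998 0.064 0.001] z [ 0.064 -0.998  0.   ] zyaw -86.33 F [-2.6  1.   7.9] w 0.0003 q6 1.37
```

play_rows:
  newtons: 20
  steps:
    - {"gripper":0,"tx":0.05,"ty":0,"tz":0,"ax":0,"ay":0,"az":0}
    - {"gripper":0,"tx":0.05,"ty":0,"tz":0,"ax":0,"ay":0,"az":0}
    - {"gripper":0,"tx":0.04,"ty":0,"tz":0,"ax":0,"ay":0,"az":0}
    - {"gripper":0,"tx":0,"ty":0,"tz":0,"ax":0,"ay":0,"az":0}

```text
t: 59.38
eef_pos: [0.6777, -0.0168, 0.3364]
ee_rot: [1.428, 1.569, -0.078]
force: [-4.0, 1.7, 12.0]
width: 0.0001
```

```bash
python3 -c "
from h import *
where(.178)"
```

```text
t 59.38 tcp [ 0.6777 -0.0168  0.3364] pt [ 0.6781 -0.0169  0.1584] x [ 0.002 -0.    -1.   ] y [0.998 0.064 0.002] z [ 0.064 -0.998  0.   ] zyaw -86.31 F [-4.   1.7 12. ] w 0.0001 q6 1.37
```

play_rows:
  newtons: 20
  steps:
    - {"gripper":0,"tx":0.05,"ty":0,"tz":0,"ax":0,"ay":0,"az":0}
    - {"gripper":0,"tx":0.03,"ty":0,"tz":0,"ax":0,"ay":0,"az":0}
    - {"gripper":0,"tx":0,"ty":0,"tz":0,"ax":0,"ay":0,"az":0}

```text
t: 59.63
eef_pos: [0.6776, -0.0168, 0.3362]
ee_rot: [1.41, 1.568, -0.096]
force: [-10.1, 2.8, 21.2]
width: 0.0005
```

```bash
python3 -c "
from h import *
where(.178)"
```

```text
t 59.63 tcp [ 0.6776 -0.0168  0.3362] pt [ 0.6782 -0.0169  0.1582] x [ 0.003 -0.    -1.   ] y [0.998 0.065 0.003] z [ 0.065 -0.998  0.001] zyaw -86.28 F [-10.1   2.8  21.2] w 0.0005 q6 1.37
```

Moved only 0.2 mm while the force rose from 12 to 21 N: on the stop, 10 mm down. Release upward.

play_rows:
  newtons: 20
  steps:
    - {"gripper":0,"tx":-0.15,"ty":0,"tz":0,"ax":0,"ay":0,"az":0}
    - {"gripper":0,"tx":-0.2,"ty":0,"tz":0,"ax":0,"ay":0,"az":0}
    - {"gripper":0,"tx":-0.3,"ty":0,"tz":0,"ax":0,"ay":0,"az":0}
    - {"gripper":0,"tx":-0.6,"ty":0,"tz":0,"ax":0,"ay":0,"az":0}
    - {"gripper":0,"tx":-1,"ty":0,"tz":0,"ax":0,"ay":0,"az":0}
    - {"gripper":0,"tx":-1,"ty":0,"tz":0,"ax":0,"ay":0,"az":0}
    - {"gripper":0,"tx":-1,"ty":-0.5,"tz":0,"ax":0,"ay":0,"az":0}
    - {"gripper":0,"tx":-1,"ty":-1,"tz":0,"ax":0,"ay":0,"az":0}
    - {"gripper":0,"tx":-0.5,"ty":-1,"tz":0,"ax":0,"ay":0,"az":0}
    - {"gripper":0,"tx":0,"ty":-1,"tz":0,"ax":0,"ay":0,"az":0}
    - {"gripper":0,"tx":0,"ty":-1,"tz":0,"ax":0,"ay":0,"az":0}
    - {"gripper":0,"tx":0,"ty":-0.5,"tz":0,"ax":0,"ay":0,"az":0}
    - {"gripper":0,"tx":0,"ty":0,"tz":0,"ax":0,"ay":0,"az":0}
    - {"gripper":0,"tx":0,"ty":0,"tz":0,"ax":0,"ay":0,"az":0}

```text
t: 60.8
eef_pos: [0.5525, -0.025, 0.4768]
ee_rot: [1.749, 1.569, 0.242]
force: [0.3, 0.1, 0.3]
width: 0.0006
```

```bash
python3 - <<'E'
from arc import *
where(.178);b=snap('wrist','w45')[0];a=snap('side','s23')[0];snap('top','t23')
cv2.imwrite('pics/c19.png',cv2.resize(np.hstack([a,b])[:,:,::-1],(800,300)))
E
```

```text
t 60.8 tcp [ 0.5525 -0.025   0.4768] pt [ 0.5528 -0.025   0.2988] x [ 0.002  0.    -1.   ] y [0.998 0.064 0.002] z [ 0.064 -0.998 -0.   ] zyaw -86.33 F [0.3 0.1 0.3] w 0.0006 q6 1.33
```

View pics/c19.png

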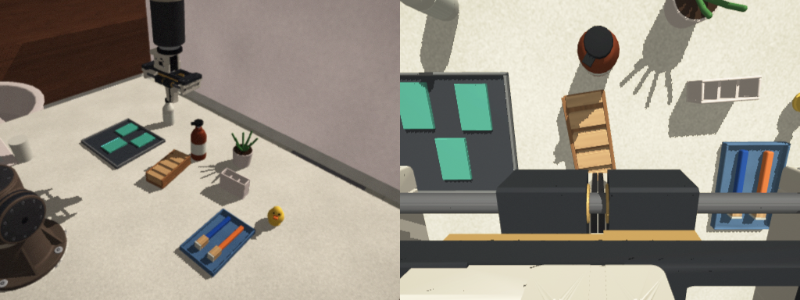

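View pics/t23.png

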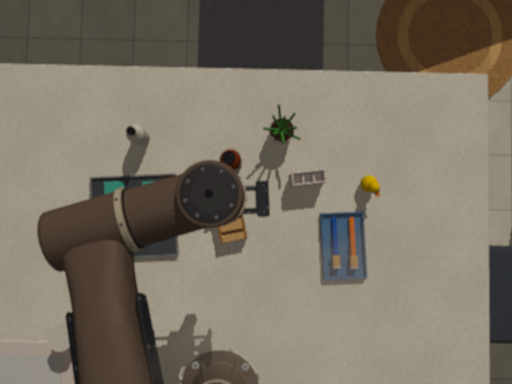

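View pics/s23.png

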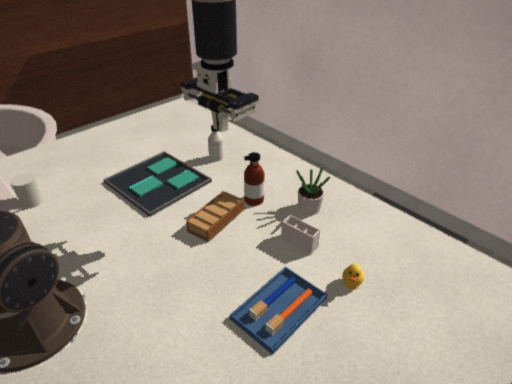

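```bash
python3 -c "
from station import job_done
print(job_done())"
```

```text
the job is handed in; nothing more can be done
None
```

The job is done and was handed in at about 61 s of the 210 s allowed.

- **Plates:** There were three plates in the stand. I lifted each one out by its top edge and tipped it over onto the tray floor. The last pictures show all three flat, separate from each other, and the stand empty.
- **Brushes:** I took both out of the holder and laid them side by side in the blue dish. The blue brush was found leaning about 13° when I came back for it. It had either been knocked or touched by me. I measured it again, straightened it and lifted it out.
- **Pump:** I pressed it last, about 10 mm down to its stop. The force rose from 12 to 21 N with only 0.2 mm of further travel. After I backed off, the cap showed at about its starting height in the side view.
- **Left alone:** In the last side and top pictures, the duck, the lotion bottle and the plant appear where they started. The arm was touching nothing, with force readings near zero.

Three checks gave trouble:
- The network reported the tray as the dish once, so I took the dish's position from its corners in the picture instead.
- The first plate hit a wrist joint limit twice on the way to the tray. I turned the gripper round and tipped the plate the other way, without dropping it.
- The brushes pushed back with up to about 8 N while being tipped. I eased them off with a lighter grip, and the dish moved about 1 mm at most.

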